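# Weigh accessory cases and hang them on the rotating tree

## Task

Weigh each black accessory case that stands on the bench, from the smallest to the largest: hang it by its loop on the scale's sprung hook, let go and let the hook come to rest, then lift it off and hang it on a free branch of the rotating tree before taking the next. Load the tree only at its front, where the steel tongue on its foot points, turning a free branch round to there first, one case to a branch, and leave them all hanging still; leave the other things on the bench alone.

Things in the scene. Friction and masses are not known exactly. Their poses are not given: they have to be found in the camera images.
- pack_s_loop (a point): small black case, 46 (y) x 40 (x) x 36 mm high, 150 g +-20 %, upright at first, or absent (None). On top a rigid upright grey loop, 42 mm wide (y), 8 thick (x), 40 high, for pinching across its width; window 26 wide, 32 high, through along x, starts at the box top. Site: loop's middle plane, 24 mm above the box top, 8 below the window's upper edge; z up.
- pack_m_loop (a point): middle black case, 60 (y) x 44 (x) x 48 mm high, 220 g +-20 %, upright at first, or absent (None). On top a rigid upright grey loop, 42 mm wide (y), 8 thick (x), 40 high, for pinching across its width; window 26 wide, 32 high, through along x, starts at the box top. Site: loop's middle plane, 24 mm above the box top, 8 below the window's upper edge; z up.
- pack_l_loop (a point): large black case, 74 (y) x 48 (x) x 60 mm high, 300 g +-20 %, upright at first, or absent (None). On top a rigid upright grey loop, 42 mm wide (y), 8 thick (x), 40 high, for pinching across its width; window 26 wide, 32 high, through along x, starts at the box top. Site: loop's middle plane, 24 mm above the box top, 8 below the window's upper edge; z up.
- tree (a joint): turn of the tree about its upright axis, rad, positive anticlockwise seen from above; turns either way for two full turns without a stop, stiff enough (about 0.12 N m) to stay where it is left; a hanging case that is knocked may swing for ten seconds or more
- stand: the fixed foot of the tree, a dark disc 170 mm across and 14 mm high; origin at the centre of its underside; its -x axis is the FRONT, marked by a steel tongue on the bench, facing roughly towards the robot
- tree_axis (a point): point on the tree's axis at branch height (200 mm above the bench). Above it stands a round black turning knob, 40 mm across, its top 42 mm and its lower edge 12 mm above this point. The shaft is 32 mm thick, narrower than the knob
- branch0 (a point): free branch 0: level radial steel bar, 8 mm thick, out to 112 mm from the axis, where its end turns up (top 14 mm above the centreline). Site: on the centreline 80 mm from the axis, the place to hang. Five branches, 72 degrees apart; 0, 1, 2 are free neighbours, numbered anticlockwise from above; the other two carry middle-sized cases fixed on for good
- branch1 (a point): free branch 1: level radial steel bar, 8 mm thick, out to 112 mm from the axis, where its end turns up (top 14 mm above the centreline). Site: on the centreline 80 mm from the axis, the place to hang. Five branches, 72 degrees apart; 0, 1, 2 are free neighbours, numbered anticlockwise from above; the other two carry middle-sized cases fixed on for good
- branch2 (a point): free branch 2: level radial steel bar, 8 mm thick, out to 112 mm from the axis, where its end turns up (top 14 mm above the centreline). Site: on the centreline 80 mm from the axis, the place to hang. Five branches, 72 degrees apart; 0, 1, 2 are free neighbours, numbered anticlockwise from above; the other two carry middle-sized cases fixed on for good
- hook_mid (a point): sprung hook of the scale: level steel bar 8 mm thick, 200 mm high when empty, pointing along the scale's -x; straight from the column (its face 82 mm behind this point, its top 245 mm above the bench) to 40 mm in front of this point, where its end turns up (top 14 mm above the centreline). Site: on the centreline, the place to hang; it sinks with the hook
- scale: fixed stand of the hook scale, grey, base 170 x 130 mm and 12 mm high; its -x axis is the direction in which the hook points, roughly towards the robot; origin on the bench 5 mm behind the hook point
- scale_hook (a joint): how far the scale's hook has sunk, m: 0 empty, up to 0.05; spring of about 120 N/m with a preload of some 0.2 N, damped; the cases pull it down by about 8 to 30 mm and it settles in about a second
- tape: bystander: cardboard-brown roll of tape lying flat, 90 mm across, 45 mm high
- driver: bystander: screwdriver lying on the bench
- strip: bystander: white socket strip, 260 x 60 x 35 mm
Not all that is in view belongs to the job. What is shaped like the part that bears pack_s_loop but blue is not meant.

How it is judged:
By the outcome, as a careful person would: the job done as asked, in the order asked, and still so for the second after the job is handed in, with the robot touching nothing.
Of pack_s, pack_m, pack_l only 2 to 3 are there at a start; the rules pass over those that are not, and their reading is None.
At some moment in a run one of pack_s, pack_m, pack_l may be knocked a few centimetres aside while the robot is not near it.
It also fails if it takes over 210 s, if anything falls off the work surface, if the arm or the gripper's body presses on something with over 40 N, if the wrist force passes 120 N, or if a joint passes its speed limit or range.

## Robot

A 6-joint arm with a two-finger parallel gripper is mounted at the origin on the work surface. World frame = base frame: x ahead of the robot, y to its left, z up, the work surface at z = 0. Lengths are in m, angles in rad, forces in N, time in s.
With the tool pointing down it reaches from about 0.25 to 0.725 m from the base axis. Payload 4 kg.
Tool frame: the origin (TCP) lies on the centre line of the jaws, within the pads' length; the fingertips stand 19 mm ahead of it and the grasp point (between the pads) is the TCP; z points along the fingers, y is the direction in which the jaws open and shut (so a half turn about z gives the same grasp; the last joint's range is limited). The gripper opens to 85 mm and grips with 20 to 120 N. Pads are 22 mm wide; open, the fingers measure 114 mm over their backs; the gripper's body (76 mm by 85 mm) begins 54 mm behind the grasp point. The pads swing forward as they close: fully open they stand 13 mm farther back than shut.
Start: joints at [1.301, 0.241, 0.005, 1.335, 0, 1.571], TCP at [0.133, 0.482, 0.25] pointing down, gripper open.
Joint ranges: [-2.72, 2.72], [-1.05, 1.87], [-1.09, 1.28], [-1.99, 2.15], [-1.42, 1.44], [-3.14, 3.14]. Speed limits (rad/s): [2.79, 2.79, 3.14, 3.14, 3.14, 3.14].

## Interface

Orientations are given as a unit quaternion [x, y, z, w].
In Python, from workcell import bot gives the robot as it stands. The module is installed in compiled form; this text tells all that it offers.
- The arm moves only by the shell command python3 -m handwheel 'ROWS' [OPENING]. ROWS is JSON, a list of rows, each an object of numbers: "dx", "dy", "dz": the shift along the tool's x, y, z as a fraction of full scale; "ax", "ay", "az": the turn, a rotation vector about the tool's x, y, z as a fraction of full scale. In form: [{"dx": .., "dy": .., "dz": .., "ax": .., "ay": .., "az": ..}, ...]. A call has 1 to 12 rows; each row shifts and turns the commanded pose from where the row before left it, along the tool's axes as they then stand; what a row does not reach is not made up. Full scale, the value 1, is 2.5 cm for a shift and 0.15 rad for a turn. A row lasts 1/10 s, in which the tool goes at most 50 mm and 8.59 degrees, less where a joint would pass 70% of its speed; a pose out of reach is approached as far as the arm can. A call with a number of a shift or a turn outside -1 to 1 is refused whole. A call with a gripper value outside its range is refused whole. OPENING is the gripper's target within -1 to 1 (fully open at 1, half-way at 0, shut at -1), set as the call begins (- or left out, the last holds). The fingers move at their own pace and stop on an object; the grip force is fixed at half the most. Time passes only in rows, so rows that do not move let the fingers close. It gives the time, the measured TCP pose, the force and the opening at its end, in the units of the state.
- bot.get_obs(): the state, without advancing time (a new reading comes with each control period).
- bot.camera(name): name is "scene" or "top"; returns a dict with "img" (480x640x3 uint8, red, green, blue), "intrinsics" (3x3 intrinsics, pixels), "dist_coeffs" ([k1, k2, p1, p2, k3] as OpenCV has them; the pictures are not rectified), "eye" and "rotation" of the camera in the world. Camera axes: x right, y down, z forward; pixel columns grow to the right and rows downward; lengths in m; the calibration is good to about 2 mm. A picture is of the moment at which its call begins. There is no depth.
- bot.job_done(): hands the job in, once; it reports no verdict.
Trained networks look in a picture, given as the dict that the camera call returned (one of the last four; its "shot" number tells which), for a name from the list of things; names that differ only in an ending like _2 or _b are one class to them, and where a whole thing is asked for, a point or a joint stands for the part that bears it (a point fixed in the world has none). Each returns a list of dicts, best first, with "confidence" (0 to 1); they miss things now and then, are a little off and sometimes report something else, mostly with a low value. They report only what shows in the picture. A call takes as long as a camera call. They do not tell look-alikes from the thing itself.
- bot.trace(thing, picture): "region" (480x640 bool, what is visible of it) and "rect" ([centre column, centre row, width, height] in pixels, round what is visible of it).
The state is a dict: "clock": time; "joint_pos": joint angles; "joint_vel": joint speeds; "tau": joint torques, N m; "eef_pos": TCP position; "tool_rot": TCP orientation; "ft_force": force on the tool from outside, world axes, zero at the start; "ft_torque": the same for the moment, N m; "grip_width": finger opening in m.
Only numpy, scipy, OpenCV 4.12 (cv2) and the standard library are available. Lean on these libraries where they do the work, as an engineer would, in place of code of your own. Each camera call takes 0.05 s, during which the arm holds its last target.

## Working session

There is one attempt and no reset: what is moved stays moved. The work goes in short steps, Python scripts to look and compute and a shell command to move; the robot and the scene stay as the last step left them, time stands still between calls to the robot, and variables do not carry over. Pictures are saved under pics/ and viewed, and the job is handed in when it is done.

```bash
mkdir -p pics; ls; python3 - <<'E'
from workcell import bot
import cv2,numpy as np
o=bot.get_obs(); print({k:np.round(v,3) for k,v in o.items()})
for n in ("scene","top"):
    c=bot.camera(n); cv2.imwrite(f"pics/{n}0.png",c["img"][:,:,::-1]); print(n,c["intrinsics"],c["dist_coeffs"],c["eye"],c["rotation"])
E
```

```text
pics
{'clock': np.float64(0.0), 'joint_pos': array([ 1.301,  0.241,  0.004,  1.335, -0.   ,  1.571]), 'joint_vel': array([-0.   ,  0.001, -0.002, -0.002,  0.001, -0.   ]), 'tau': array([ 2.0000e-03, -3.7232e+01,  2.5241e+01,  1.7000e-02, -0.0000e+00,
        0.0000e+00]), 'eef_pos': array([0.133, 0.481, 0.249]), 'tool_rot': array([ 0.135,  0.991, -0.001, -0.   ]), 'ft_force': array([0.246, 0.245, 0.379]), 'ft_torque': array([-0.024, -0.015,  0.024]), 'grip_width': np.float64(0.086)}
scene [[461.72191066   0.         317.87180821]
 [  0.         461.72191066 231.74058328]
 [  0.           0.           1.        ]] [-0.12342141  0.          0.          0.          0.        ] [ 1.31489674 -0.03170986  0.64575567] [ 0.65414332  0.59592688 -0.31942534 -0.33902082]
top [[518.98536969   0.         322.38856367]
 [  0.         518.98536969 231.85778223]
 [  0.           0.           1.        ]] [-0.00751855  0.          0.          0.          0.        ] [0.46281605 0.0164145  1.26520391] [-0.70436302  0.70821392 -0.02974228  0.03769844]
```

View pics/scene0.png

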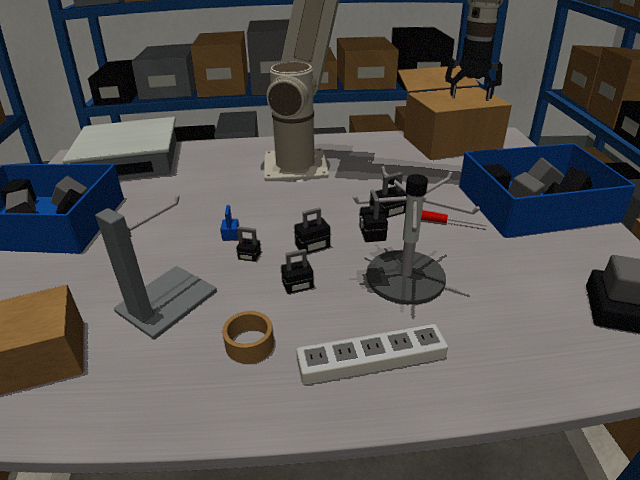

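View pics/top0.png

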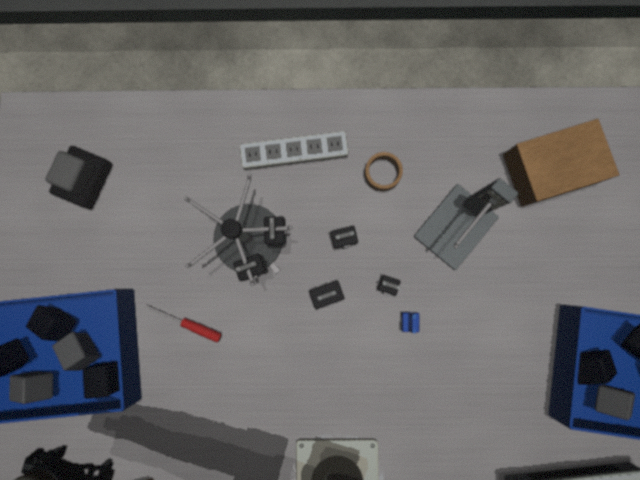

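The top view shows three black cases: S near (388,285), M near (344,237) and L near (326,294). The look-alikes are the blue case (410,322) and the two black cases fixed on the tree (273,230 and 250,268). The scale is at (460,225) and the tree axis at about (232,229). Next I'll measure them.

```bash
cat > h.py <<'E'
from workcell import bot
import cv2,numpy as np
from scipy.spatial.transform import Rotation as R
def cam(n): return bot.camera(n)
def ray(c,uv):
    p=cv2.undistortPoints(np.array(uv,float).reshape(-1,1,2),c["intrinsics"],np.array(c["dist_coeffs"])).reshape(-1,2)
    d=np.c_[p,np.ones(len(p))]
    return np.array(c["eye"]),R.from_quat(c["rotation"]).apply(d)
def atz(c,uv,z):
    e,d=ray(c,uv); t=(z-e[2])/d[:,2]; return e+d*t[:,None]
def proj(c,P):
    P=np.array(P,float).reshape(-1,3); Rm=R.from_quat(c["rotation"]).inv()
    q=Rm.apply(P-np.array(c["eye"]))
    uv,_=cv2.projectPoints(q,np.zeros(3),np.zeros(3),c["intrinsics"],np.array(c["dist_coeffs"])); return uv.reshape(-1,2)
def tri(c1,u1,c2,u2):
    e1,d1=ray(c1,[u1]);e2,d2=ray(c2,[u2]);d1=d1[0];d2=d2[0]
    A=np.c_[d1,-d2]; t=np.linalg.lstsq(A,e2-e1,rcond=None)[0]
    a=e1+d1*t[0];b=e2+d2*t[1]; return (a+b)/2,np.linalg.norm(a-b)
def crop(c,x0,y0,x1,y1,s,fn,pts=None):
    im=c["img"][y0:y1,x0:x1,::-1]; im=cv2.resize(im,None,fx=s,fy=s,interpolation=cv2.INTER_CUBIC)
    if pts is not None:
        for u,v in pts: cv2.circle(im,(int((u-x0+.5)*s),int((v-y0+.5)*s)),3,(0,255,0),1)
    cv2.imwrite(fn,im)
E
python3 - <<'E'
from h import *
print(R.from_quat(cam("top")["rotation"]).as_matrix().round(2))
for n in("top","scene"):
    c=cam(n)
    for t in("pack_s_loop","pack_m_loop","pack_l_loop","tree","stand","scale","scale_hook"):
        print(n,t,[(round(d["confidence"],2),np.round(d["rect"],1).tolist(),int(d["region"].sum())) for d in bot.trace(t,c)][:5])
    if n=="top":
        crop(c,290,200,440,350,5,"pics/t1.png"); crop(c,170,160,310,300,5,"pics/t2.png"); crop(c,400,160,530,280,6,"pics/t3.png")
    else: crop(c,200,160,360,310,5,"pics/s1.png"); crop(c,340,160,500,310,5,"pics/s2.png"); crop(c,80,180,230,340,5,"pics/s3.png")
E
```

```text
[[-0.   -1.    0.1 ]
 [-1.    0.01  0.01]
 [-0.01 -0.1  -1.  ]]
top pack_s_loop [(0.89, [391.2, 286.4, 23.2, 18.6], 344), (0.83, [412.0, 324.9, 16.2, 18.9], 392)]
top pack_m_loop [(0.74, [343.2, 238.3, 32.1, 25.3], 532)]
top pack_l_loop [(0.65, [327.5, 295.6, 37.3, 26.5], 673)]
top tree [(0.93, [237.8, 228.5, 111.9, 113.6], 2662)]
top stand [(0.93, [239.6, 230.1, 110.1, 108.2], 4692), (0.58, [390.2, 285.6, 21.8, 17.5], 369)]
top scale [(0.55, [464.6, 222.9, 103.6, 88.4], 4664), (0.19, [344.4, 237.1, 28.8, 20.1], 508)]
top scale_hook [(0.72, [475.0, 220.3, 41.0, 49.7], 246), (0.25, [240.5, 230.2, 108.8, 111.6], 2473)]
scene pack_s_loop [(0.72, [249.4, 242.2, 19.7, 36.7], 635), (0.72, [229.6, 223.4, 19.7, 36.1], 418)]
scene pack_m_loop [(0.86, [299.1, 269.7, 32.7, 44.4], 1070)]
scene pack_l_loop [(0.93, [310.7, 231.3, 38.6, 43.2], 1151), (0.57, [413.6, 206.4, 124.5, 77.1], 3594)]
scene tree [(0.58, [413.7, 207.1, 127.2, 77.7], 3609)]
scene stand [(0.73, [414.4, 237.9, 124.1, 135.7], 7252)]
scene scale [(0.91, [155.1, 268.9, 119.2, 141.0], 6177)]
scene scale_hook [(0.58, [152.9, 214.4, 54.0, 37.5], 320)]
```

View pics/t1.png

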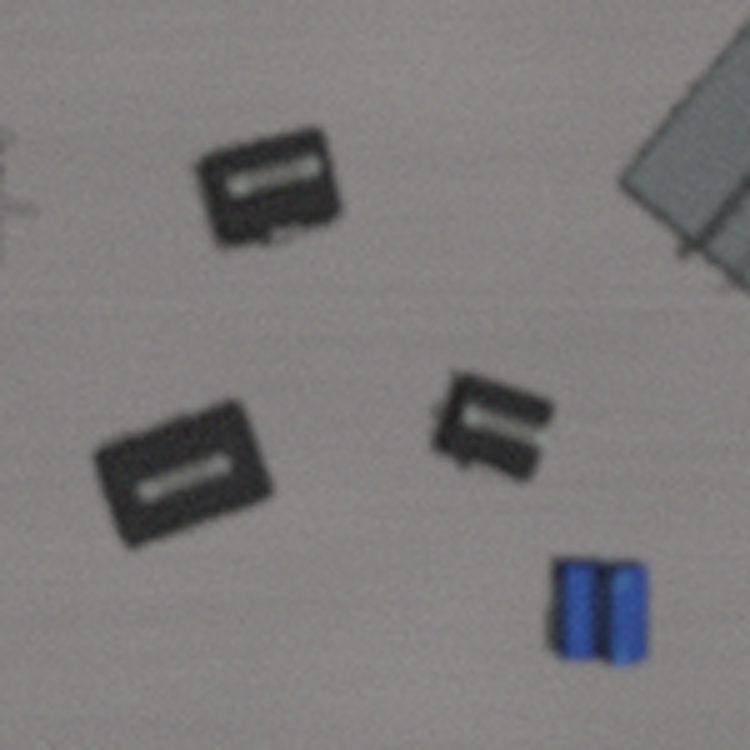

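View pics/t2.png

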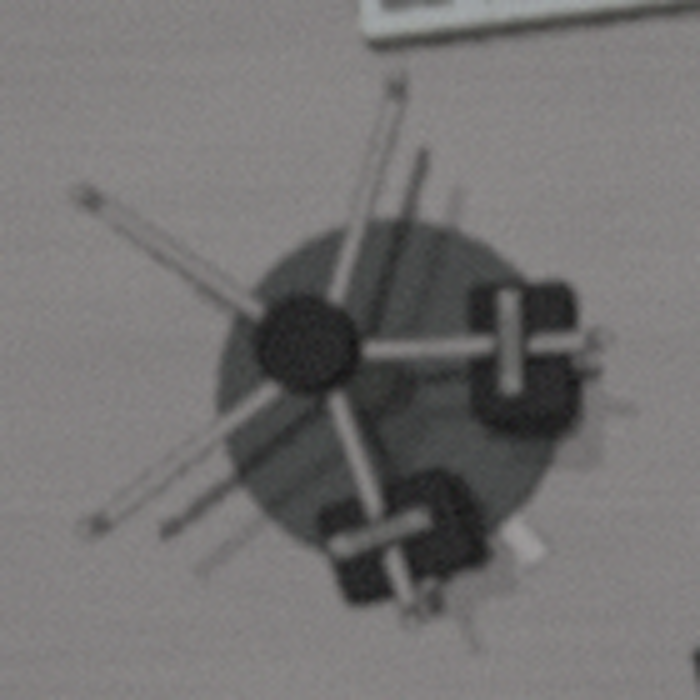

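View pics/t3.png

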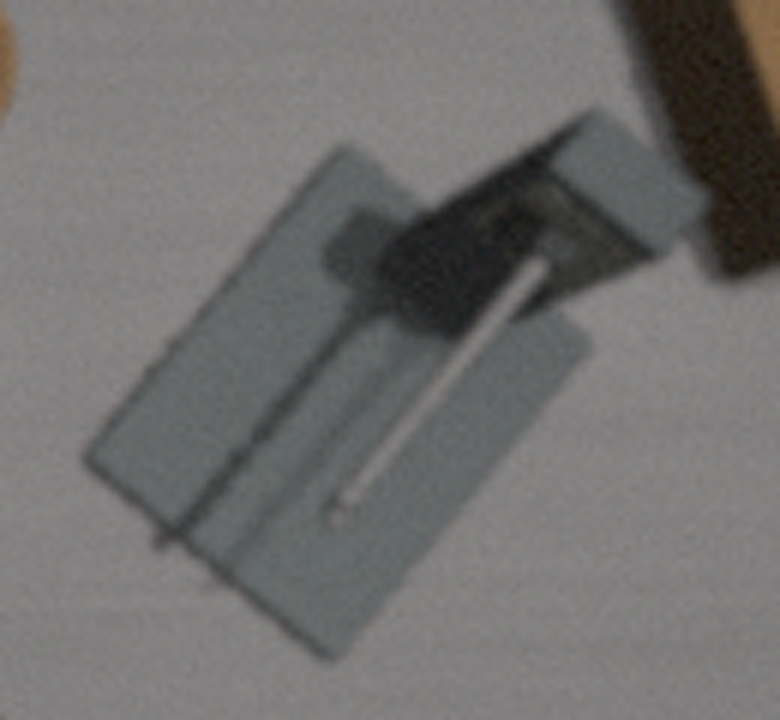

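View pics/s2.png

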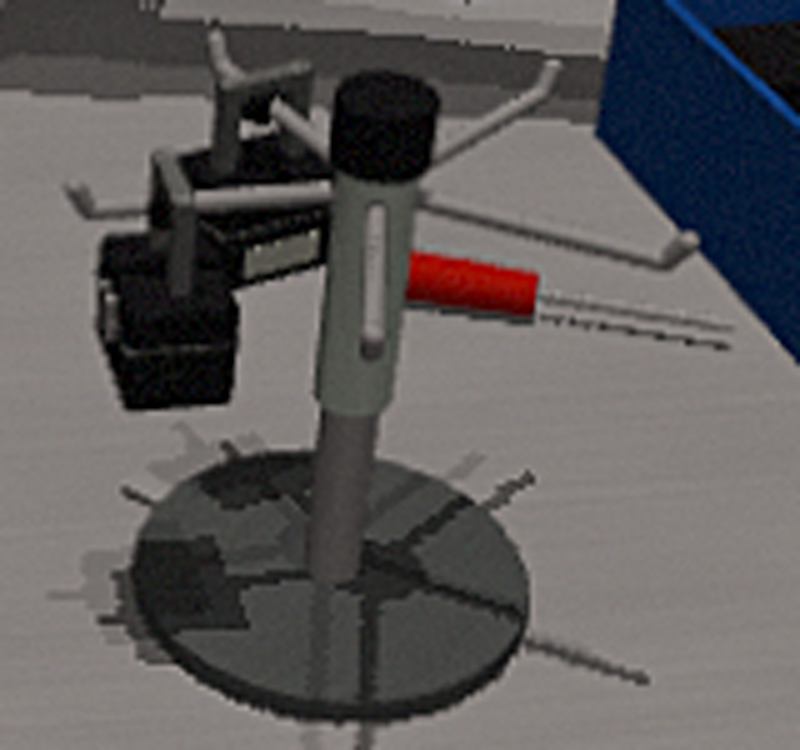

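View pics/s3.png

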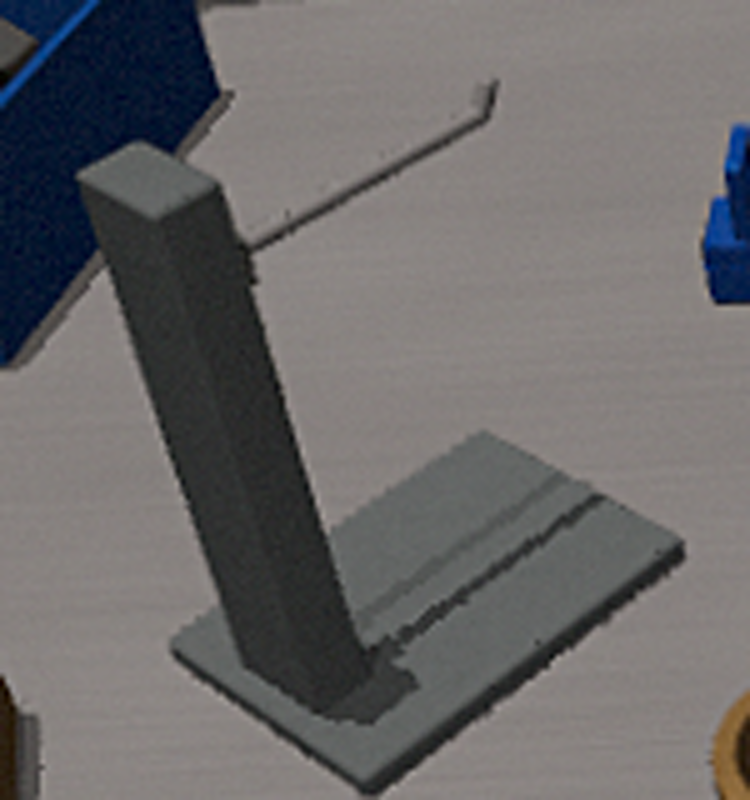

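View pics/s1.png

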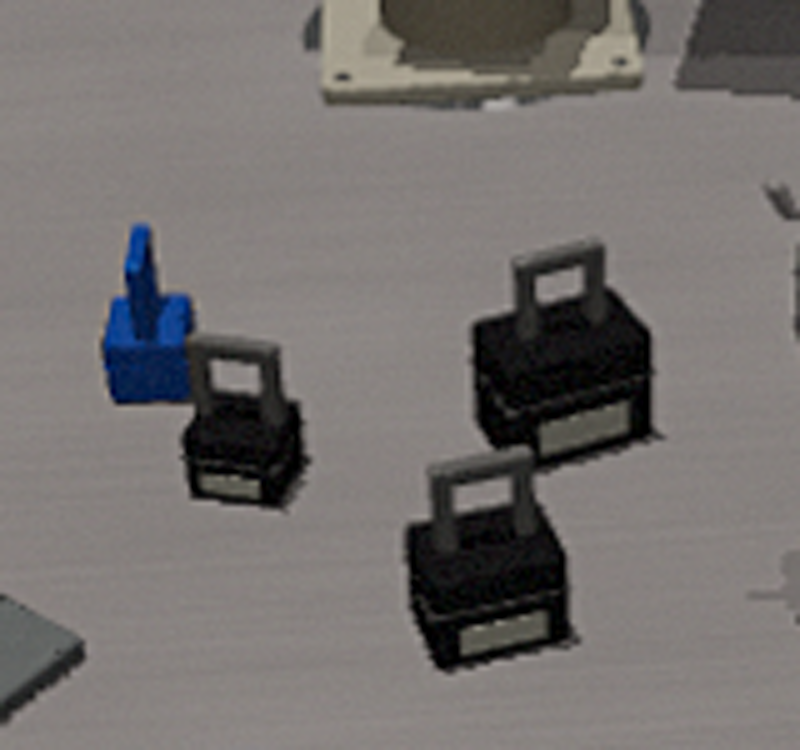

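Three cases stand on the bench and all the furniture is identified. Next I'll fit positions from these picked pixels.

```bash
python3 - <<'E'
from h import *
ct=cam("top");cs=cam("scene")
def T(x0,y0,s,pts): return [((u+.5)/s-.5+x0,(v+.5)/s-.5+y0) for u,v in pts]
def show(n,p): print(n,np.round(p,4).tolist())
# loops
for n,e,z in(("S",[(468,413),(535,433)],.076),("M",[(235,186),(312,168)],.088),("L",[(148,491),(222,463)],.100)):
    P=atz(ct,T(290,200,5,e),z); m=P.mean(0); d=P[0]-P[1]; show(n,m); print("  loop yaw(deg)",np.degrees(np.arctan2(d[1],d[0])).round(1),"len",np.linalg.norm(d).round(4))
for n,e,z in(("S",[(195,342),(278,348)],.076),("M",[(432,466),(527,452)],.088),("L",[(516,256),(600,241)],.100)):
    P=atz(cs,T(200,160,5,e),z); m=P.mean(0); d=P[0]-P[1]; show(n+" scene",m); print("  loop yaw(deg)",np.degrees(np.arctan2(d[1],d[0])).round(1),"len",np.linalg.norm(d).round(4))
k=atz(ct,T(170,160,5,[(308,343)]),.242)[0]; show("knob",k)
show("knob scene",atz(cs,T(340,160,5,[(388,92)]),.242)[0])
show("disc",atz(ct,T(170,160,5,[(388,388)]),.014)[0])
P=atz(ct,T(170,160,5,[(397,85),(88,193),(95,525),(425,598),(597,340)]),.212)
for p in P: d=p-k; print("tip",p.round(3),np.degrees(np.arctan2(d[1],d[0])).round(1),np.linalg.norm(d[:2]).round(4))
p=atz(ct,T(170,160,5,[(525,540)]),.004)[0]; d=p-k; print("tongue",p.round(3),np.degrees(np.arctan2(d[1],d[0])).round(1),np.linalg.norm(d[:2]).round(4))
P=atz(ct,T(400,160,6,[(335,515),(545,262)]),.2); d=P[1]-P[0]; print("hook",P.round(4).tolist(),np.degrees(np.arctan2(d[1],d[0])).round(1),np.linalg.norm(d))
B=T(400,160,6,[(345,145),(85,458),(333,660),(592,345)]); B=atz(ct,B,.012); show("base",B); show("c",B.mean(0)); d=B[0]-B[1]; print(np.degrees(np.arctan2(d[1],d[0])),np.linalg.norm(d)); d=B[3]-B[2]; print(np.degrees(np.arctan2(d[1],d[0])),np.linalg.norm(d))
P=atz(cs,T(80,180,5,[(490,90)]),.21); show("hooktip scene",P)
o=bot.get_obs(); print(R.from_quat(o["tool_rot"]).as_matrix().round(3),o["clock"])
E
```

```text
S [0.456, -0.1236, 0.076]
  loop yaw(deg) 73.1 len 0.0317
M [0.568, -0.0205, 0.088]
  loop yaw(deg) 102.9 len 0.036
L [0.4329, 0.0206, 0.1]
  loop yaw(deg) 110.3 len 0.0353
S scene [0.4587, -0.124, 0.076]
  loop yaw(deg) -103.3 len 0.0382
M scene [0.5699, -0.0205, 0.088]
  loop yaw(deg) -82.0 len 0.0389
L scene [0.432, 0.0217, 0.1]
  loop yaw(deg) -77.3 len 0.0395
knob [0.5692, 0.2088, 0.242]
knob scene [0.5718, 0.2125, 0.242]
disc [0.5707, 0.2126, 0.014]
tip [0.679 0.179 0.212] -15.2 0.1139
tip [0.635 0.306 0.212] 55.9 0.1174
tip [0.498 0.3   0.212] 127.7 0.1158
tip [0.468 0.166 0.212] -156.9 0.1098
tip [0.573 0.096 0.212] -88.2 0.1127
tongue [0.497 0.147 0.004] -139.3 0.0951
hook [[0.5352, -0.2447, 0.2], [0.6221, -0.3194, 0.2]] -40.7 0.1146373610938902
base [[0.6988, -0.2992, 0.012], [0.5716, -0.1908, 0.012], [0.4898, -0.2882, 0.012], [0.6162, -0.3964, 0.012]]
c [0.5941, -0.2937, 0.012]
-40.4438399253888 0.16715972622197023
-40.55765972862265 0.1664079092263136
hooktip scene [[0.539, -0.2401, 0.21]]
[[-0.964  0.267  0.   ]
 [ 0.267  0.964  0.   ]
 [-0.     0.    -1.   ]] 1.05
```

Both cameras agree to about 2-4 mm:

| Thing | Position (x, y) | Angle |
|---|---|---|
| S loop | .457, -.124 | yaw 72° |
| M loop | .569, -.021 | yaw 103.5° |
| L loop | .432, .021 | yaw 110° |
| Tree axis | .570, .211 | front about -139°, branch2 about 128° |
| Hook tip | .537, -.243 | |

I'll turn branch2 to the front first by the knob, about +93°. The arm lifts and travels there now.

```bash
cat > g.py <<'E'
import sys
from h import *
# usage: g.py x y z [yaw_deg of jaw axis]
def go(x,y,z,yaw=None):
    o=bot.get_obs(); M=R.from_quat(o["tool_rot"]).as_matrix()
    d=M.T@(np.array([x,y,z])-o["eef_pos"])/0.025
    yw=np.degrees(np.arctan2(M[1,1],M[0,1]))
    print("t",o["clock"].round(2),"pos",o["eef_pos"].round(4),"yaw",yw.round(2),"tilt",M[:,2].round(3),"j",np.round(o["joint_pos"],2),"F",o["ft_force"].round(2),"w",o["grip_width"].round(4))
    print("units dx dy dz",d.round(2))
    if yaw is not None:
        a=-(yaw-yw); a=(a+90)%180-90
        print("az units",(np.radians(a)/0.15).round(2)," deg",a.round(2), "after-turn dx,dy:", end=" ")
        M2=M@R.from_rotvec([0,0,np.radians(a)]).as_matrix(); print((M2.T@(np.array([x,y,z])-o["eef_pos"])/0.025).round(2))
if __name__=="__main__": go(*map(float,sys.argv[1:]))
E
python3 -m handwheel '[{"dz":-1},{"dx":-1,"dy":-0.3,"dz":-1},{"dx":-1,"dy":-0.3},{"dx":-1,"dy":-0.3},{"dx":-1,"dy":-0.3},{"dx":-1,"dy":-0.3},{"dx":-1,"dy":-0.3},{"dx":-1,"dy":-0.3},{"dx":-1,"dy":-0.3},{"dx":-1,"dy":-0.3},{"dx":-1,"dy":-0.3},{}]'; python3 g.py 0.570 0.211 0.3
```

```text
invalid input
Traceback (most recent call last):
  File "g.py", line 14, in <module>
    if __name__=="__main__": go(*map(float,sys.argv[1:]))
                             ~~^^^^^^^^^^^^^^^^^^^^^^^^^^
  File "g.py", line 8, in go
    print("t",o["clock"].round(2),"pos",o["eef_pos"].round(4),"yaw",yw.round(2),"tilt",M[:,2].round(3),"j",np.round(o["joint_pos"],2),"F",o["ft_force"].round(2),"w",o["grip_width"].round(4))
              ^^^^^^^^^^^^^^^^
AttributeError: 'float' object has no attribute 'round'
```

```bash
sed -i 's/o\["clock"\].round(2)/round(float(o["clock"]),2)/; s/o\["grip_width"\].round(4)/round(float(o["grip_width"]),4)/; s/yw=np.degrees/yw=np.float64(1)*np.degrees/' g.py
python3 -m handwheel '[{"dx":0,"dy":0,"dz":-1,"ax":0,"ay":0,"az":0},{"dx":-1,"dy":-0.3,"dz":-1,"ax":0,"ay":0,"az":0}]'; python3 g.py 0.570 0.211 0.3
```

```text
clock: 1.25
eef_pos: [0.1539, 0.4684, 0.3]
tool_rot: [0.133, 0.991, -0.001, -0.001]
ft_force: [0.6, 0.7, -0.2]
grip_width: 0.0859
t 1.25 pos [0.1539 0.4684 0.3   ] yaw 74.76 tilt [-0.002 -0.002 -1.   ] j [1.25 0.21 0.1  1.46 0.   1.52] F [ 0.61  0.67 -0.25] w 0.0859
units dx dy dz [-1.877e+01 -5.560e+00 -1.000e-02]
```

```bash
python3 -m handwheel '[{"dx":-1,"dy":-0.3},{"dx":-1,"dy":-0.3}]'; python3 g.py 0.570 0.211 0.3
```

```text
t 1.25 pos [0.1539 0.4684 0.3   ] yaw 74.76 tilt [-0.002 -0.002 -1.   ] j [1.25 0.21 0.1  1.46 0.   1.52] F [ 0.61  0.67 -0.25] w 0.0859
units dx dy dz [-1.877e+01 -5.560e+00 -1.000e-02]invalid input
```

All six keys are needed in each row.

```bash
python3 -m handwheel '[{"dx":-1,"dy":-0.3,"dz":0,"ax":0,"ay":0,"az":0},{"dx":-1,"dy":-0.3,"dz":0,"ax":0,"ay":0,"az":0},{"dx":-1,"dy":-0.3,"dz":0,"ax":0,"ay":0,"az":0},{"dx":-1,"dy":-0.3,"dz":0,"ax":0,"ay":0,"az":0},{"dx":-1,"dy":-0.3,"dz":0,"ax":0,"ay":0,"az":0},{"dx":-1,"dy":-0.3,"dz":0,"ax":0,"ay":0,"az":0},{"dx":-1,"dy":-0.3,"dz":0,"ax":0,"ay":0,"az":0},{"dx":-1,"dy":-0.3,"dz":0,"ax":0,"ay":0,"az":0},{"dx":-1,"dy":-0.3,"dz":0,"ax":0,"ay":0,"az":0},{"dx":-1,"dy":-0.3,"dz":0,"ax":0,"ay":0,"az":0}]'; python3 g.py 0.570 0.211 0.3
```

```text
clock: 2.25
eef_pos: [0.3772, 0.3284, 0.3004]
tool_rot: [0.135, 0.991, 0.0, 0.0]
ft_force: [0.3, 0.5, -0.0]
grip_width: 0.0853
t 2.25 pos [0.3772 0.3284 0.3004] yaw 74.54 tilt [ 0.  0. -1.] j [0.72 0.23 0.11 1.46 0.   0.99] F [ 0.29  0.49 -0.04] w 0.0853
units dx dy dz [-8.68 -2.47  0.02]
```

```bash
python3 -m handwheel '[{"dx":-1,"dy":-0.3,"dz":0,"ax":0,"ay":0,"az":0},{"dx":-1,"dy":-0.3,"dz":0,"ax":0,"ay":0,"az":0},{"dx":-1,"dy":-0.3,"dz":0,"ax":0,"ay":0,"az":0},{"dx":-1,"dy":-0.3,"dz":0,"ax":0,"ay":0,"az":0},{"dx":-1,"dy":-0.3,"dz":0,"ax":0,"ay":0,"az":0},{"dx":-1,"dy":-0.3,"dz":0,"ax":0,"ay":0,"az":0},{"dx":-1,"dy":-0.3,"dz":0,"ax":0,"ay":0,"az":0},{"dx":-1,"dy":-0.25,"dz":0,"ax":0,"ay":0,"az":0},{"dx":-0.4,"dy":0,"dz":0,"ax":0,"ay":0,"az":0},{"dx":0,"dy":0,"dz":0,"ax":0,"ay":0,"az":0},{"dx":0,"dy":0,"dz":0,"ax":0,"ay":0,"az":0}]'; python3 g.py 0.570 0.211 0.3; python3 - <<'E'
from h import *
c=cam("scene"); crop(c,320,60,520,260,4,"pics/k1.png")
E
```

```text
clock: 3.35
eef_pos: [0.5625, 0.217, 0.3001]
tool_rot: [0.134, 0.991, -0.0, -0.001]
ft_force: [-0.7, -0.4, 0.6]
grip_width: 0.0853
t 3.35 pos [0.5625 0.217  0.3001] yaw 74.56 tilt [-0.001  0.    -1.   ] j [0.37 0.44 0.42 1.55 0.   0.64] F [-0.68 -0.42  0.55] w 0.0853
units dx dy dz [-0.35 -0.15  0.  ]
```

View pics/k1.png

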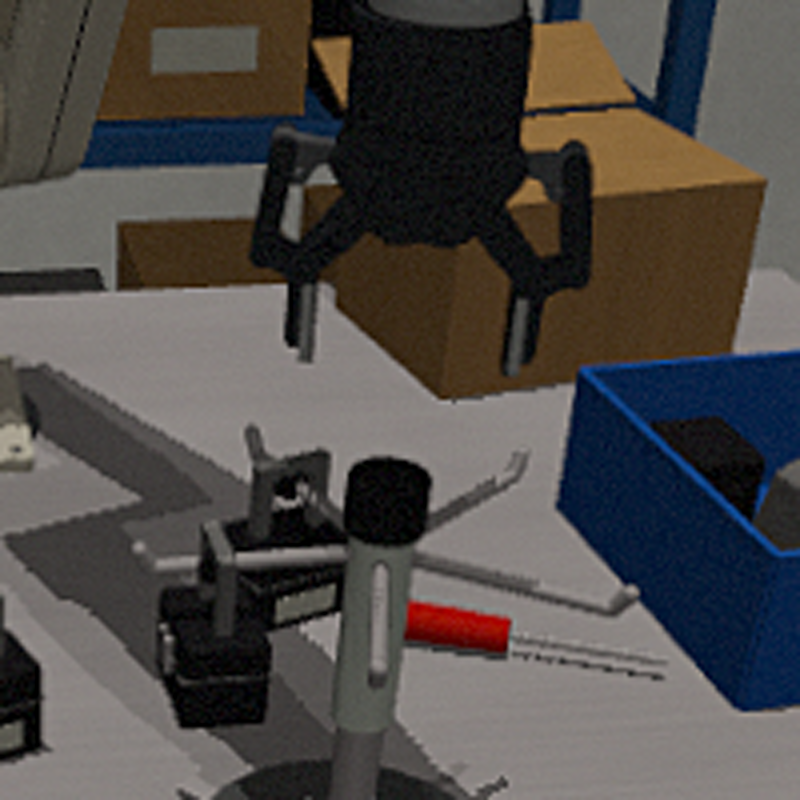

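The open gripper is above the knob, with the fingertips in the crop at (305,350) and (515,370) and the knob at (388,500). I'll lower over the knob and close.

```bash
python3 -m handwheel '[{"dx":-0.35,"dy":-0.15,"dz":0.7,"ax":0,"ay":0,"az":0},{"dx":0,"dy":0,"dz":1,"ax":0,"ay":0,"az":0},{"dx":0,"dy":0,"dz":1,"ax":0,"ay":0,"az":0},{"dx":0,"dy":0,"dz":0,"ax":0,"ay":0,"az":0},{"dx":0,"dy":0,"dz":0,"ax":0,"ay":0,"az":0}]'; python3 g.py 0.570 0.211 0.232;  python3 -m handwheel '[{"dx":0,"dy":0,"dz":0,"ax":0,"ay":0,"az":0},{"dx":0,"dy":0,"dz":0,"ax":0,"ay":0,"az":0},{"dx":0,"dy":0,"dz":0,"ax":0,"ay":0,"az":0},{"dx":0,"dy":0,"dz":0,"ax":0,"ay":0,"az":0},{"dx":0,"dy":0,"dz":0,"ax":0,"ay":0,"az":0},{"dx":0,"dy":0,"dz":0,"ax":0,"ay":0,"az":0}]' -1; python3 g.py 0.570 0.211 0.232
```

```text
clock: 3.9
eef_pos: [0.5696, 0.2112, 0.2333]
tool_rot: [0.134, 0.991, -0.0, -0.0]
ft_force: [0.0, 0.2, 0.6]
grip_width: 0.0856
t 3.9 pos [0.5696 0.2112 0.2333] yaw 74.62 tilt [-0.001 -0.    -1.   ] j [0.35 0.47 0.28 1.39 0.   0.62] F [0.04 0.21 0.59] w 0.0856
units dx dy dz [-0.02 -0.    0.05]
clock: 4.5
eef_pos: [0.5714, 0.2123, 0.2348]
tool_rot: [0.134, 0.991, 0.002, 0.002]
ft_force: [-0.4, 4.7, 5.3]
grip_width: 0.0382
t 4.5 pos [0.5714 0.2123 0.2348] yaw 74.6 tilt [ 0.004  0.004 -1.   ] j [0.35 0.46 0.29 1.39 0.   0.62] F [-0.39  4.7   5.35] w 0.0382
units dx dy dz [ 0.04 -0.07  0.11]
```

```bash
python3 -m handwheel '[{"dx":0,"dy":0,"dz":0,"ax":0,"ay":0,"az":-0.9},{"dx":0,"dy":0,"dz":0,"ax":0,"ay":0,"az":-0.9},{"dx":0,"dy":0,"dz":0,"ax":0,"ay":0,"az":-0.9},{"dx":0,"dy":0,"dz":0,"ax":0,"ay":0,"az":-0.9},{"dx":0,"dy":0,"dz":0,"ax":0,"ay":0,"az":-0.9},{"dx":0,"dy":0,"dz":0,"ax":0,"ay":0,"az":-0.9},{"dx":0,"dy":0,"dz":0,"ax":0,"ay":0,"az":-0.9},{"dx":0,"dy":0,"dz":0,"ax":0,"ay":0,"az":-0.9},{"dx":0,"dy":0,"dz":0,"ax":0,"ay":0,"az":-0.9},{"dx":0,"dy":0,"dz":0,"ax":0,"ay":0,"az":-0.9},{"dx":0,"dy":0,"dz":0,"ax":0,"ay":0,"az":-0.9},{"dx":0,"dy":0,"dz":0,"ax":0,"ay":0,"az":-0.9}]'; python3 -m handwheel '[{"dx":0,"dy":0,"dz":0,"ax":0,"ay":0,"az":0},{"dx":0,"dy":0,"dz":0,"ax":0,"ay":0,"az":0}]'; python3 g.py 0.570 0.211 0.232; python3 - <<'E'
from h import *
c=cam("top"); crop(c,170,160,310,300,5,"pics/t4.png"); c=cam("scene"); crop(c,320,100,520,300,4,"pics/k2.png")
E
```

```text
clock: 5.7
eef_pos: [0.5711, 0.2129, 0.2348]
tool_rot: [-0.627, 0.779, 0.001, 0.003]
ft_force: [0.6, 7.0, 7.0]
grip_width: 0.0382
clock: 5.9
eef_pos: [0.5711, 0.2129, 0.2348]
tool_rot: [-0.626, 0.78, 0.001, 0.003]
ft_force: [0.3, 6.1, 7.3]
grip_width: 0.0381
t 5.9 pos [0.5711 0.2129 0.2348] yaw 167.46 tilt [ 0.003  0.005 -1.   ] j [ 0.35  0.46  0.29  1.39  0.   -1.  ] F [0.26 6.06 7.32] w 0.0381
units dx dy dz [0.09 0.02 0.11]
```

View pics/t4.png

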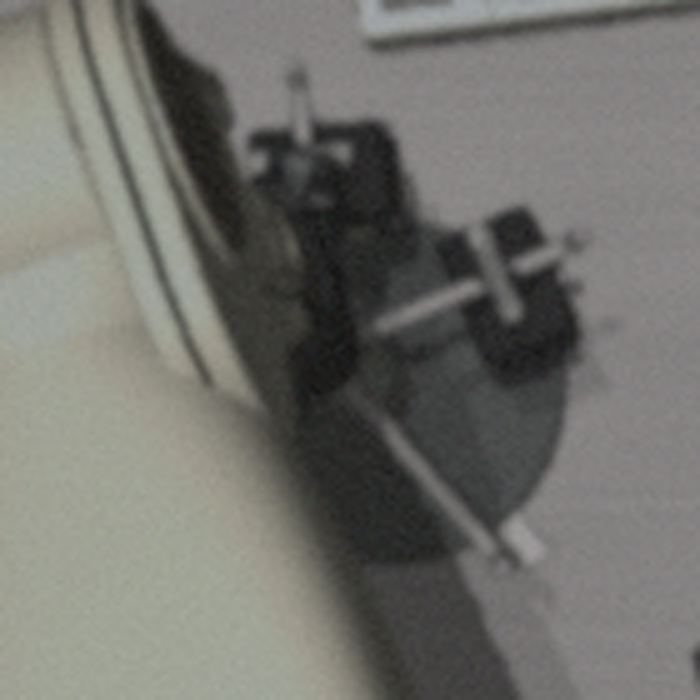

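View pics/k2.png

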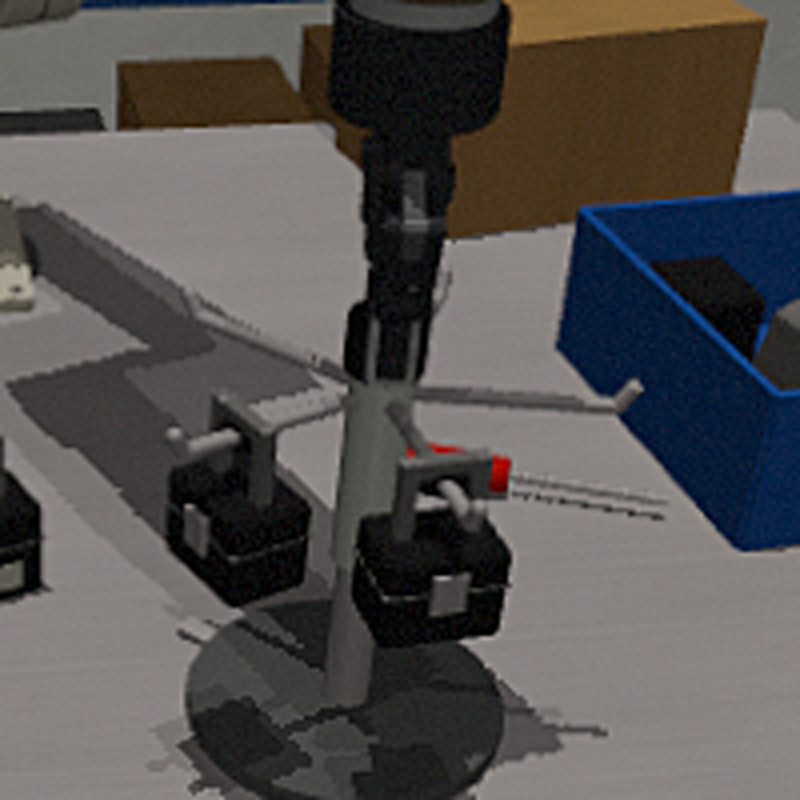

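The tree turned cleanly: branch2's tip (515,557) lies over the tongue (523,538). I'll release and go up and away toward S, then check the angle.

```bash
python3 -m handwheel '[{"dx":0,"dy":0,"dz":0,"ax":0,"ay":0,"az":0},{"dx":0,"dy":0,"dz":0,"ax":0,"ay":0,"az":0},{"dx":0,"dy":0,"dz":0,"ax":0,"ay":0,"az":0},{"dx":0,"dy":0,"dz":0,"ax":0,"ay":0,"az":0},{"dx":0,"dy":0,"dz":0,"ax":0,"ay":0,"az":0},{"dx":0,"dy":0,"dz":-0.5,"ax":0,"ay":0,"az":0},{"dx":0,"dy":0,"dz":-1,"ax":0,"ay":0,"az":0},{"dx":0,"dy":0,"dz":-1,"ax":0,"ay":0,"az":0},{"dx":0,"dy":0,"dz":0,"ax":0,"ay":0,"az":1},{"dx":0,"dy":0,"dz":0,"ax":0,"ay":0,"az":1},{"dx":0,"dy":0,"dz":0,"ax":0,"ay":0,"az":1},{"dx":0,"dy":0,"dz":0,"ax":0,"ay":0,"az":1}]' 1; python3 -m handwheel '[{"dx":0,"dy":0,"dz":0,"ax":0,"ay":0,"az":1},{"dx":0,"dy":0,"dz":0,"ax":0,"ay":0,"az":1},{"dx":0,"dy":0,"dz":0,"ax":0,"ay":0,"az":1},{"dx":0,"dy":0,"dz":0,"ax":0,"ay":0,"az":1},{"dx":0,"dy":0,"dz":0,"ax":0,"ay":0,"az":1},{"dx":0,"dy":0,"dz":0,"ax":0,"ay":0,"az":1},{"dx":0,"dy":0,"dz":0,"ax":0,"ay":0,"az":1}]'; python3 g.py 0.457 -0.124 0.25 72
```

```text
clock: 7.2
eef_pos: [0.5705, 0.2104, 0.2953]
tool_rot: [-0.363, 0.932, -0.0, -0.0]
ft_force: [0.1, -0.3, -0.3]
grip_width: 0.0854
clock: 7.9
eef_pos: [0.5705, 0.2103, 0.2951]
tool_rot: [0.153, 0.988, -0.0, -0.0]
ft_force: [-0.1, 0.6, -0.4]
grip_width: 0.0857
t 7.9 pos [0.5705 0.2103 0.2951] yaw 72.45 tilt [-0. -0. -1.] j [ 0.35  0.45  0.43  1.54 -0.    0.66] F [-0.08  0.62 -0.44] w 0.0857
units dx dy dz [  0.3  -14.12   1.81]
az units 0.05  deg 0.45 after-turn dx,dy: [  0.18 -14.12   1.81]
```

```bash
python3 - <<'E'
from h import *
c=cam("top"); crop(c,170,160,440,330,3,"pics/t5.png"); crop(c,370,265,430,345,8,"pics/t6.png"); cs=cam("scene"); crop(cs,80,160,340,320,3,"pics/s5.png")
E
```

```text
(no output)
```

View pics/t5.png

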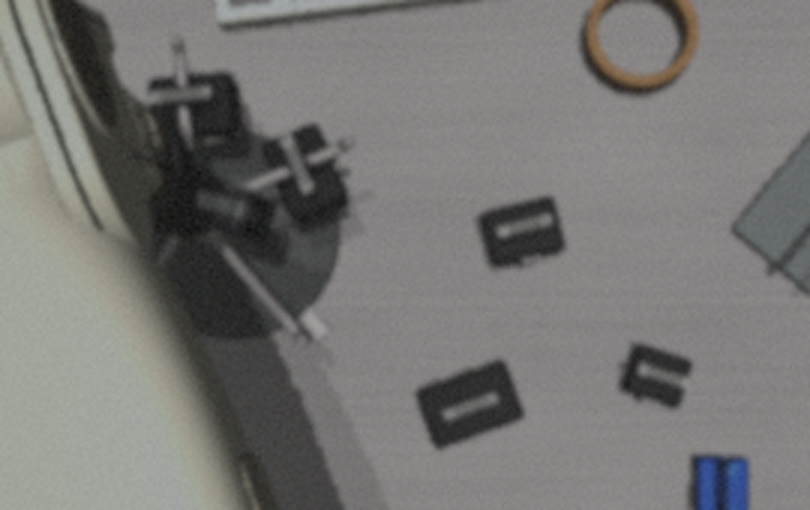

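View pics/t6.png

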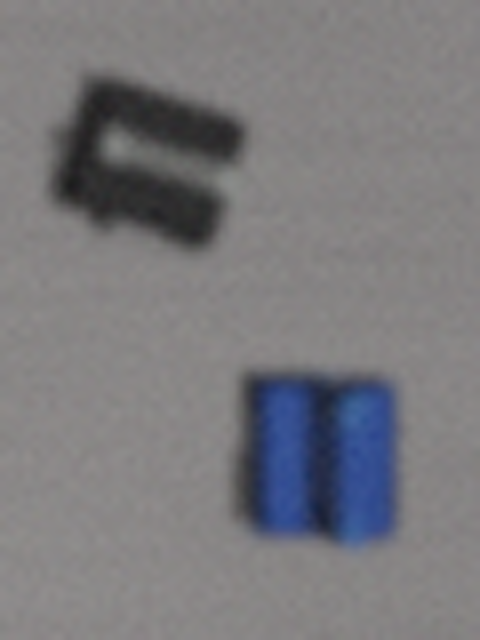

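S is still in place and the choice holds: the black small case at crop (150,160), with the blue one excluded. I'll travel over it.

```bash
python3 -m handwheel '[{"dx":0,"dy":-1,"dz":0,"ax":0,"ay":0,"az":0},{"dx":0,"dy":-1,"dz":0,"ax":0,"ay":0,"az":0},{"dx":0,"dy":-1,"dz":0,"ax":0,"ay":0,"az":0},{"dx":0,"dy":-1,"dz":0,"ax":0,"ay":0,"az":0},{"dx":0,"dy":-1,"dz":0,"ax":0,"ay":0,"az":0},{"dx":0,"dy":-1,"dz":0,"ax":0,"ay":0,"az":0},{"dx":0,"dy":-1,"dz":0,"ax":0,"ay":0,"az":0},{"dx":0,"dy":-1,"dz":0,"ax":0,"ay":0,"az":0},{"dx":0,"dy":-1,"dz":0,"ax":0,"ay":0,"az":0},{"dx":0,"dy":-1,"dz":0,"ax":0,"ay":0,"az":0},{"dx":0,"dy":-1,"dz":0.5,"ax":0,"ay":0,"az":0},{"dx":0,"dy":-1,"dz":1,"ax":0,"ay":0,"az":0}]'; python3 -m handwheel '[{"dx":0.1,"dy":-1,"dz":1,"ax":0,"ay":0,"az":0},{"dx":0.1,"dy":-1,"dz":1,"ax":0,"ay":0,"az":0},{"dx":0,"dy":-0.1,"dz":1,"ax":0,"ay":0,"az":0},{"dx":0,"dy":0,"dz":1,"ax":0,"ay":0,"az":0},{"dx":0,"dy":0,"dz":0,"ax":0,"ay":0,"az":0},{"dx":0,"dy":0,"dz":0,"ax":0,"ay":0,"az":0}]'; python3 g.py 0.457 -0.1245 0.06 72.5
```

```text
clock: 9.2
eef_pos: [0.483, -0.0773, 0.2595]
tool_rot: [0.148, 0.989, -0.0, 0.003]
ft_force: [0.8, 0.1, -0.1]
grip_width: 0.0856
clock: 9.8
eef_pos: [0.4615, -0.1248, 0.1581]
tool_rot: [0.148, 0.989, -0.0, -0.0]
ft_force: [0.3, -0.9, 1.3]
grip_width: 0.0852
t 9.8 pos [ 0.4615 -0.1248  0.1581] yaw 72.92 tilt [-0.001  0.    -1.   ] j [-0.26  0.26 -0.22  1.09 -0.    0.03] F [ 0.29 -0.95  1.27] w 0.0852
units dx dy dz [ 0.17 -0.04  3.92]
az units 0.05  deg 0.42 after-turn dx,dy: [ 0.17 -0.04  3.92]
```

```bash
python3 -m handwheel '[{"dx":0.15,"dy":0,"dz":1,"ax":0,"ay":0,"az":0},{"dx":0,"dy":0,"dz":1,"ax":0,"ay":0,"az":0},{"dx":0,"dy":0,"dz":1,"ax":0,"ay":0,"az":0},{"dx":0,"dy":0,"dz":0.9,"ax":0,"ay":0,"az":0},{"dx":0,"dy":0,"dz":0,"ax":0,"ay":0,"az":0},{"dx":0,"dy":0,"dz":0,"ax":0,"ay":0,"az":0},{"dx":0,"dy":0,"dz":0,"ax":0,"ay":0,"az":0}]'; python3 g.py 0.457 -0.1245 0.06 72.5;  python3 - <<'E'
from h import *
cs=cam("scene"); crop(cs,200,140,320,280,5,"pics/s6.png")
E
```

```text
clock: 10.5
eef_pos: [0.4599, -0.124, 0.0623]
tool_rot: [0.149, 0.989, -0.0, 0.002]
ft_force: [-0.1, 0.1, -1.0]
grip_width: 0.0853
t 10.5 pos [ 0.4599 -0.124   0.0623] yaw 72.86 tilt [ 0.004 -0.001 -1.   ] j [-0.26  0.37 -0.36  0.84 -0.    0.04] F [-0.14  0.1  -0.97] w 0.0853
units dx dy dz [ 0.1  -0.05  0.09]
az units 0.04  deg 0.36 after-turn dx,dy: [ 0.1  -0.05  0.09]
```

View pics/s6.png

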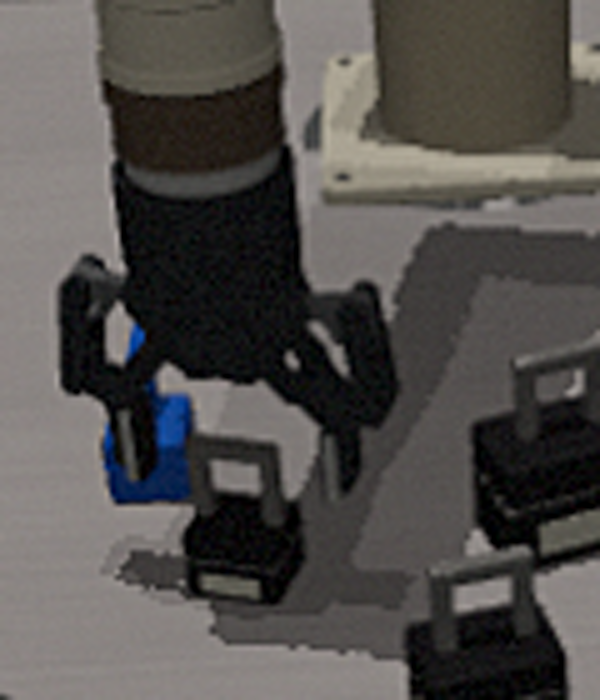

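The fingertips, at (135,475) and (342,490), straddle the loop (192–282) symmetrically. I'll close and lift.

```bash
python3 -m handwheel '[{"dx":0,"dy":0,"dz":0,"ax":0,"ay":0,"az":0},{"dx":0,"dy":0,"dz":0,"ax":0,"ay":0,"az":0},{"dx":0,"dy":0,"dz":0,"ax":0,"ay":0,"az":0},{"dx":0,"dy":0,"dz":0,"ax":0,"ay":0,"az":0},{"dx":0,"dy":0,"dz":0,"ax":0,"ay":0,"az":0},{"dx":0,"dy":0,"dz":0,"ax":0,"ay":0,"az":0},{"dx":0,"dy":0,"dz":0,"ax":0,"ay":0,"az":0}]' -1; python3 g.py 0.457 -0.1245 0.06 72.5; python3 -m handwheel '[{"dx":0,"dy":0,"dz":-0.3,"ax":0,"ay":0,"az":0},{"dx":0,"dy":0,"dz":-0.7,"ax":0,"ay":0,"az":0},{"dx":0,"dy":0,"dz":-1,"ax":0,"ay":0,"az":0},{"dx":0,"dy":0,"dz":-1,"ax":0,"ay":0,"az":0},{"dx":0,"dy":0,"dz":-1,"ax":0,"ay":0,"az":0},{"dx":0,"dy":0,"dz":-1,"ax":0,"ay":0,"az":0},{"dx":0,"dy":0,"dz":-1,"ax":0,"ay":0,"az":0},{"dx":0,"dy":0,"dz":0,"ax":0,"ay":0,"az":0},{"dx":0,"dy":0,"dz":0,"ax":0,"ay":0,"az":0},{"dx":0,"dy":0,"dz":0,"ax":0,"ay":0,"az":0}]'; python3 g.py 0.457 -0.1245 0.213 49.5
```

```text
clock: 11.25
eef_pos: [0.4583, -0.124, 0.061]
tool_rot: [0.149, 0.989, -0.0, 0.0]
ft_force: [-1.4, -0.8, 6.6]
grip_width: 0.0413
t 11.25 pos [ 0.4583 -0.124   0.061 ] yaw 72.81 tilt [ 0.001 -0.001 -1.   ] j [-0.26  0.37 -0.36  0.84 -0.    0.04] F [-1.44 -0.81  6.58] w 0.0413
units dx dy dz [ 0.05 -0.04  0.04]
az units 0.04  deg 0.31 after-turn dx,dy: [ 0.05 -0.04  0.04]
clock: 12.25
eef_pos: [0.457, -0.1233, 0.2088]
tool_rot: [0.149, 0.989, 0.0, -0.002]
ft_force: [0.2, 0.0, -2.2]
grip_width: 0.0406
t 12.25 pos [ 0.457  -0.1233  0.2088] yaw 72.83 tilt [-0.003  0.001 -1.   ] j [-0.26  0.21 -0.14  1.22  0.    0.04] F [ 0.15  0.03 -2.24] w 0.0406
units dx dy dz [-0.01 -0.05 -0.17]
az units 2.71  deg 23.33 after-turn dx,dy: [-0.03 -0.04 -0.17]
```

Holding S at 41 mm width, with about 2 N of load showing. Now the hook line needs measuring more precisely.

```bash
python3 - <<'E'
from h import *
c=cam("top"); cs=cam("scene")
crop(c,440,190,510,260,10,"pics/t7.png"); crop(cs,120,185,190,240,10,"pics/s7.png")
E
```

```text
(no output)
```

View pics/t7.png

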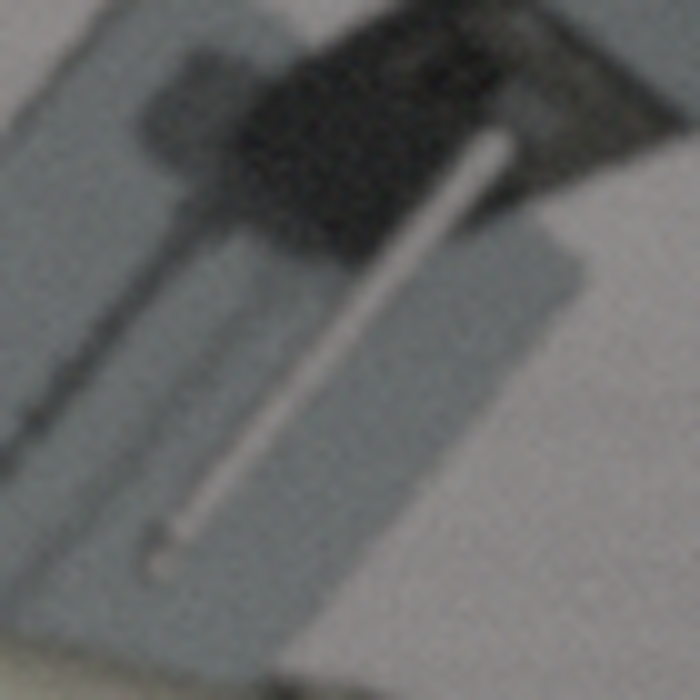

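View pics/s7.png

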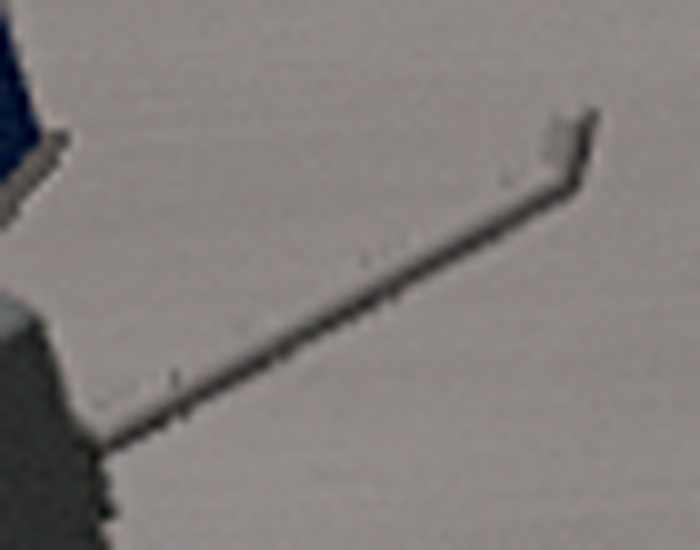

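```bash
python3 - <<'E'
from h import *
c=cam("top"); cs=cam("scene")
f=lambda u,v,x0,y0:((u+.5)/10-.5+x0,(v+.5)/10-.5+y0)
for n,a,b in(("uptop",(158,560),(577,118)),("elbow",(168,545),(566,176)),("col",(503,140),(105,442))):
    P,e=tri(c,f(*a,440,190),cs,f(*b,120,185)); print(n,P.round(4),e.round(4))
a=np.array([f(500,145,440,190),f(180,530,440,190)]); P=atz(c,a,.2); d=P[0]-P[1]; print(P.round(4),np.degrees(np.arctan2(d[1],d[0])))
n=np.array([.6494,.7604]); print("n.top",P[:,:2]@n)
b=[f(105,442,120,185),f(566,176,120,185)];Q=atz(cs,b,.2); d=Q[0]-Q[1]; print(Q.round(4),np.degrees(np.arctan2(d[1],d[0])),Q[:,:2]@n)
E
```

```text
uptop [ 0.5342 -0.2418  0.2101] 0.0005
elbow [ 0.5379 -0.2458  0.1997] 0.0018
col [ 0.6211 -0.3164  0.1993] 0.0041
[[ 0.6204 -0.3176  0.2   ]
 [ 0.5411 -0.2492  0.2   ]] -40.74648836478942
n.top [0.16142963 0.16188373]
[[ 0.623  -0.3136  0.2   ]
 [ 0.5386 -0.2448  0.2   ]] -39.2239507275047 [0.16610192 0.16368175]
```

The hook line is fixed: tip at (.538,-.245), hang point at (.568,-.271), bar direction -40.4°. I'll yaw to 49.6° and stage in front of the tip.

```bash
python3 -m handwheel '[{"dx":0,"dy":0,"dz":-0.2,"ax":0,"ay":0,"az":0.7},{"dx":0,"dy":0,"dz":0,"ax":0,"ay":0,"az":1},{"dx":0,"dy":0,"dz":0,"ax":0,"ay":0,"az":1},{"dx":0,"dy":0,"dz":0,"ax":0,"ay":0,"az":0}]'; python3 g.py 0.508 -0.2195 0.214 49.6
```

```text
clock: 12.85
eef_pos: [0.4578, -0.1235, 0.2147]
tool_rot: [0.345, 0.939, -0.0, -0.001]
ft_force: [-0.1, 0.1, -2.5]
grip_width: 0.0409
t 12.85 pos [ 0.4578 -0.1235  0.2147] yaw 49.64 tilt [-0.001  0.    -1.   ] j [-0.26  0.21 -0.13  1.23  0.    0.44] F [-0.07  0.12 -2.52] w 0.0409
units dx dy dz [-4.02 -1.62  0.03]
az units 0.0  deg 0.04 after-turn dx,dy: [-4.02 -1.62  0.03]
```

```bash
python3 -m handwheel '[{"dx":-0.5,"dy":-0.4,"dz":0,"ax":0,"ay":0,"az":0},{"dx":-0.8,"dy":-0.4,"dz":0,"ax":0,"ay":0,"az":0},{"dx":-0.9,"dy":-0.4,"dz":0,"ax":0,"ay":0,"az":0},{"dx":-0.9,"dy":-0.3,"dz":0,"ax":0,"ay":0,"az":0},{"dx":-0.6,"dy":-0.1,"dz":0,"ax":0,"ay":0,"az":0},{"dx":-0.3,"dy":0,"dz":0,"ax":0,"ay":0,"az":0},{"dx":0,"dy":0,"dz":0,"ax":0,"ay":0,"az":0},{"dx":0,"dy":0,"dz":0,"ax":0,"ay":0,"az":0}]'; python3 g.py 0.568 -0.271 0.214 49.6;  python3 - <<'E'
from h import *
cs=cam("scene"); crop(cs,80,100,280,280,4,"pics/s8.png")
E
```

```text
clock: 13.65
eef_pos: [0.5078, -0.2187, 0.2149]
tool_rot: [0.345, 0.939, 0.0, -0.001]
ft_force: [-0.6, 0.5, -1.9]
grip_width: 0.0408
t 13.65 pos [ 0.5078 -0.2187  0.2149] yaw 49.67 tilt [-0.001  0.001 -1.   ] j [-0.41  0.36  0.08  1.29  0.    0.3 ] F [-0.57  0.54 -1.86] w 0.0408
units dx dy dz [-3.19 -0.04  0.03]
az units 0.01  deg 0.07 after-turn dx,dy: [-3.19 -0.03  0.03]
```

View pics/s8.png

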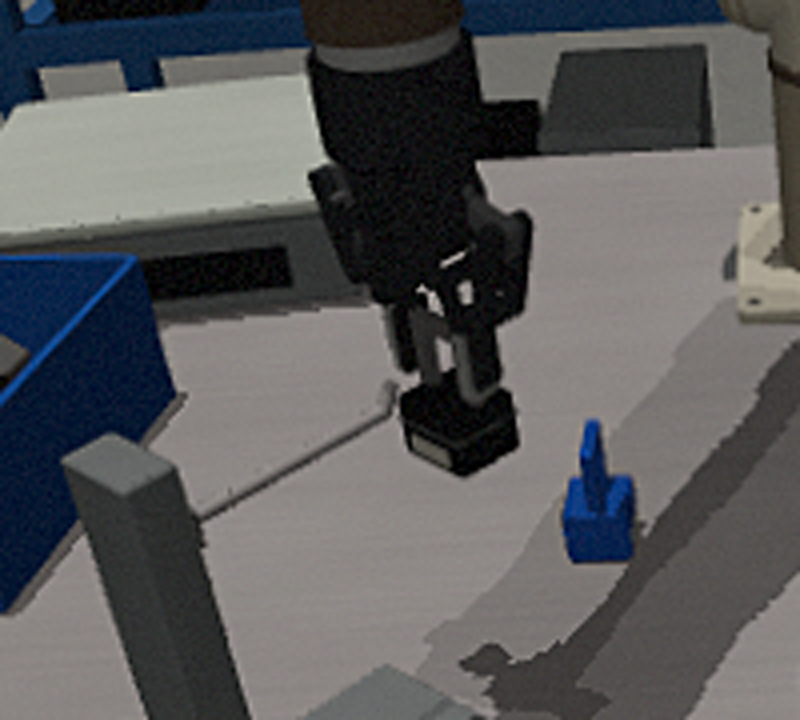

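The case sits in front of the tip (385,395), and the line of the bar runs into the lower half of the window as planned. I'll insert slowly.

```bash
python3 -m handwheel '[{"dx":-0.4,"dy":0,"dz":0,"ax":0,"ay":0,"az":0},{"dx":-0.4,"dy":0,"dz":0,"ax":0,"ay":0,"az":0},{"dx":-0.4,"dy":0,"dz":0,"ax":0,"ay":0,"az":0},{"dx":-0.4,"dy":0,"dz":0,"ax":0,"ay":0,"az":0}]'; python3 g.py 0.568 -0.271 0.214 49.6;  python3 - <<'E'
from h import *
cs=cam("scene"); crop(cs,100,130,220,230,6,"pics/s9.png")
E
```

```text
clock: 14.1
eef_pos: [0.5397, -0.2454, 0.2154]
tool_rot: [0.345, 0.939, -0.0, 0.0]
ft_force: [0.7, -0.1, -1.5]
grip_width: 0.0408
t 14.1 pos [ 0.5397 -0.2454  0.2154] yaw 49.63 tilt [ 0. -0. -1.] j [-0.43  0.44  0.2   1.33 -0.    0.28] F [ 0.73 -0.12 -1.48] w 0.0408
units dx dy dz [-1.53 -0.05  0.06]
az units 0.0  deg 0.03 after-turn dx,dy: [-1.53 -0.05  0.06]
```

View pics/s9.png

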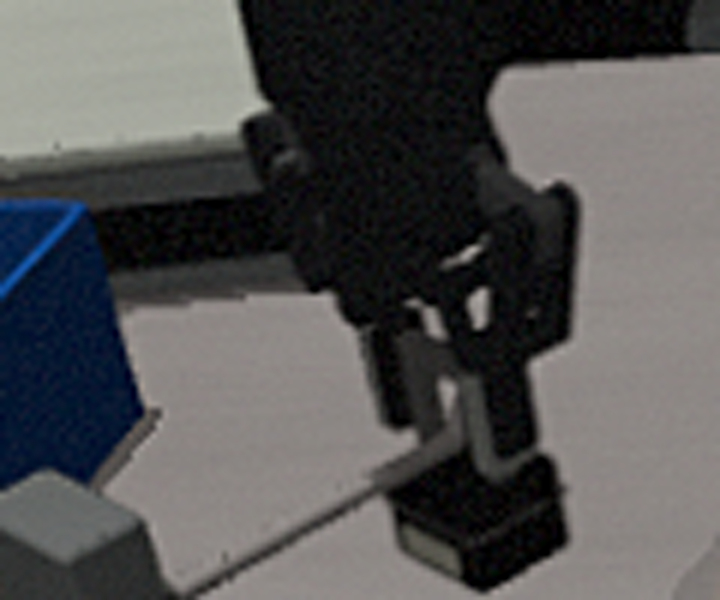

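The tip (450,440) is between the loop legs (425, 475), with no contact force. Continuing to the hang point, then lowering.

```bash
python3 -m handwheel '[{"dx":-0.4,"dy":0,"dz":0,"ax":0,"ay":0,"az":0},{"dx":-0.4,"dy":0,"dz":0,"ax":0,"ay":0,"az":0},{"dx":-0.4,"dy":0,"dz":0,"ax":0,"ay":0,"az":0},{"dx":-0.3,"dy":0,"dz":0,"ax":0,"ay":0,"az":0},{"dx":0,"dy":0,"dz":0,"ax":0,"ay":0,"az":0},{"dx":0,"dy":0,"dz":0.3,"ax":0,"ay":0,"az":0},{"dx":0,"dy":0,"dz":0.3,"ax":0,"ay":0,"az":0},{"dx":0,"dy":0,"dz":0,"ax":0,"ay":0,"az":0}]'; python3 g.py 0.568 -0.271 0.195 49.6
```

```text
clock: 14.95
eef_pos: [0.5661, -0.2684, 0.1984]
tool_rot: [0.345, 0.939, 0.0, -0.002]
ft_force: [-0.8, 0.0, -1.4]
grip_width: 0.0411
t 14.95 pos [ 0.5661 -0.2684  0.1984] yaw 49.63 tilt [-0.003  0.002 -1.   ] j [-0.44  0.52  0.28  1.34 -0.    0.26] F [-0.77  0.01 -1.39] w 0.0411
units dx dy dz [-0.13 -0.03  0.13]
az units 0.0  deg 0.03 after-turn dx,dy: [-0.13 -0.03  0.13]
```

```bash
python3 -m handwheel '[{"dx":0,"dy":0,"dz":0.15,"ax":0,"ay":0,"az":0},{"dx":0,"dy":0,"dz":0.15,"ax":0,"ay":0,"az":0},{"dx":0,"dy":0,"dz":0.15,"ax":0,"ay":0,"az":0},{"dx":0,"dy":0,"dz":0,"ax":0,"ay":0,"az":0},{"dx":0,"dy":0,"dz":0,"ax":0,"ay":0,"az":0}]'; python3 g.py 0.568 -0.271 0.195 49.6; python3 - <<'E'
from h import *
cs=cam("scene"); crop(cs,100,130,220,230,6,"pics/s10.png")
E
```

```text
clock: 15.45
eef_pos: [0.5673, -0.269, 0.1892]
tool_rot: [0.345, 0.939, 0.0, -0.0]
ft_force: [-0.1, 1.2, -0.4]
grip_width: 0.0409
t 15.45 pos [ 0.5673 -0.269   0.1892] yaw 49.62 tilt [-0.  0. -1.] j [-0.44  0.53  0.27  1.31  0.    0.26] F [-0.07  1.23 -0.44] w 0.0409
units dx dy dz [-0.07 -0.04 -0.23]
az units 0.0  deg 0.02 after-turn dx,dy: [-0.07 -0.04 -0.23]
```

View pics/s10.png

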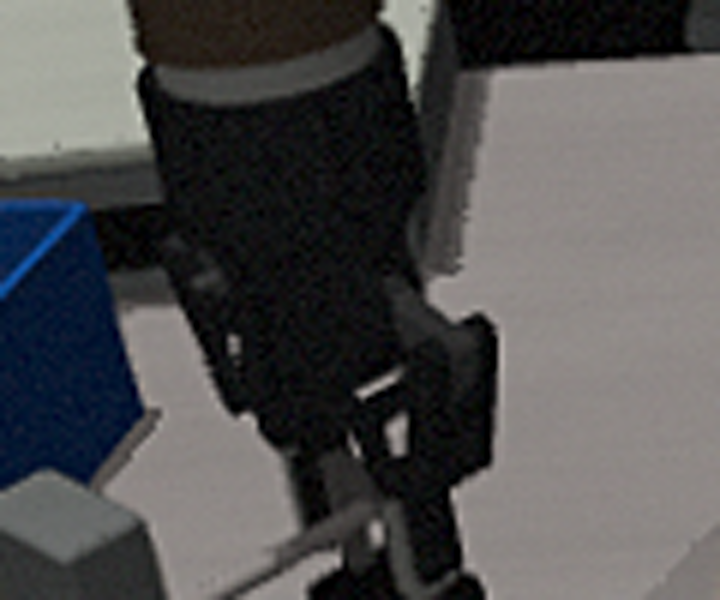

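The weight is mostly on the hook (residual force about 0.4 N). I'll lower a touch more, let go, wait, and draw the hand up clear.

```bash
python3 -m handwheel '[{"dx":0,"dy":0,"dz":0.1,"ax":0,"ay":0,"az":0},{"dx":0,"dy":0,"dz":0,"ax":0,"ay":0,"az":0}]'; python3 -m handwheel '[{"dx":0,"dy":0,"dz":0,"ax":0,"ay":0,"az":0},{"dx":0,"dy":0,"dz":0,"ax":0,"ay":0,"az":0},{"dx":0,"dy":0,"dz":0,"ax":0,"ay":0,"az":0},{"dx":0,"dy":0,"dz":0,"ax":0,"ay":0,"az":0},{"dx":0,"dy":0,"dz":0,"ax":0,"ay":0,"az":0},{"dx":0,"dy":0,"dz":0,"ax":0,"ay":0,"az":0},{"dx":0,"dy":0,"dz":-0.4,"ax":0,"ay":0,"az":0},{"dx":0,"dy":0,"dz":-0.8,"ax":0,"ay":0,"az":0},{"dx":0,"dy":0,"dz":-1,"ax":0,"ay":0,"az":0},{"dx":0,"dy":0,"dz":-1,"ax":0,"ay":0,"az":0},{"dx":0,"dy":0,"dz":0,"ax":0,"ay":0,"az":0},{"dx":0,"dy":0,"dz":0,"ax":0,"ay":0,"az":0}]' 1;python3 g.py 0.568 -0.271 0.195 49.6; python3 - <<'E'
from h import *
cs=cam("scene"); crop(cs,80,130,240,290,5,"pics/s11.png")
E
python3 -m handwheel '[{"dx":0,"dy":0,"dz":0,"ax":0,"ay":0,"az":0},{"dx":0,"dy":0,"dz":0,"ax":0,"ay":0,"az":0},{"dx":0,"dy":0,"dz":0,"ax":0,"ay":0,"az":0},{"dx":0,"dy":0,"dz":0,"ax":0,"ay":0,"az":0},{"dx":0,"dy":0,"dz":0,"ax":0,"ay":0,"az":0},{"dx":0,"dy":0,"dz":0,"ax":0,"ay":0,"az":0},{"dx":0,"dy":0,"dz":0,"ax":0,"ay":0,"az":0},{"dx":0,"dy":0,"dz":0,"ax":0,"ay":0,"az":0},{"dx":0,"dy":0,"dz":0,"ax":0,"ay":0,"az":0},{"dx":0,"dy":0,"dz":0,"ax":0,"ay":0,"az":0}]'; python3 - <<'E'
from h import *
cs=cam("scene"); crop(cs,80,130,240,290,5,"pics/s12.png")
E
```

```text
clock: 15.7
eef_pos: [0.5675, -0.2692, 0.1865]
tool_rot: [0.345, 0.939, -0.0, 0.0]
ft_force: [0.4, 0.1, 0.1]
grip_width: 0.0407
clock: 16.9
eef_pos: [0.5677, -0.2693, 0.2677]
tool_rot: [0.345, 0.939, -0.0, 0.001]
ft_force: [-0.1, -0.3, -0.6]
grip_width: 0.0855
t 16.9 pos [ 0.5677 -0.2693  0.2677] yaw 49.61 tilt [ 0.002 -0.001 -1.   ] j [-0.44  0.5   0.43  1.5  -0.    0.26] F [-0.06 -0.34 -0.61] w 0.0855
units dx dy dz [-0.05 -0.05  2.91]
az units 0.0  deg 0.01 after-turn dx,dy: [-0.05 -0.05  2.91]
clock: 17.95
eef_pos: [0.5673, -0.2691, 0.2666]
tool_rot: [0.345, 0.939, -0.0, 0.0]
ft_force: [-0.0, 0.2, -0.3]
grip_width: 0.0856
```

View pics/s11.png

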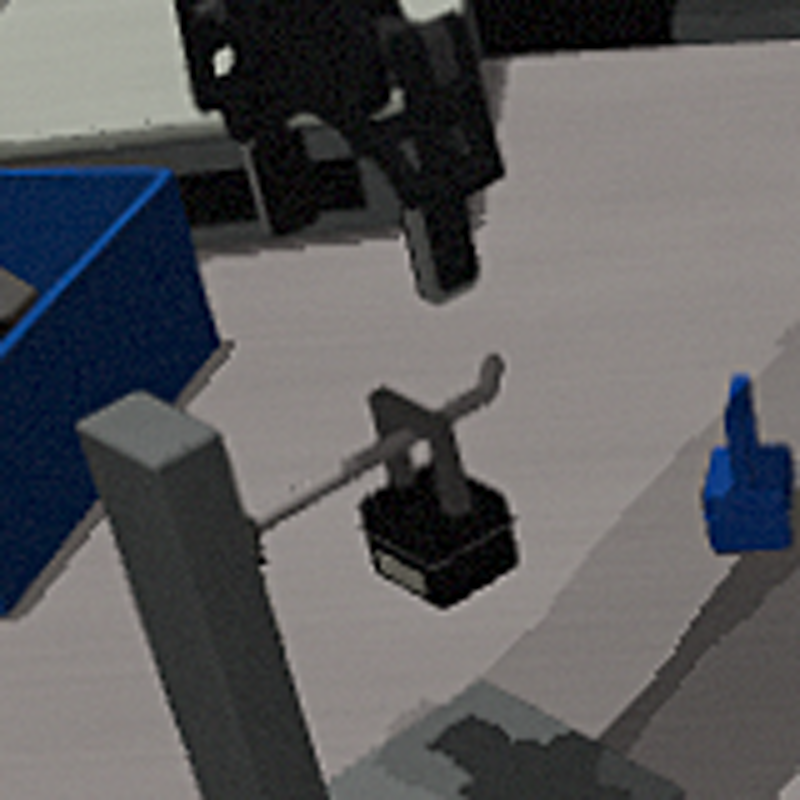

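View pics/s12.png

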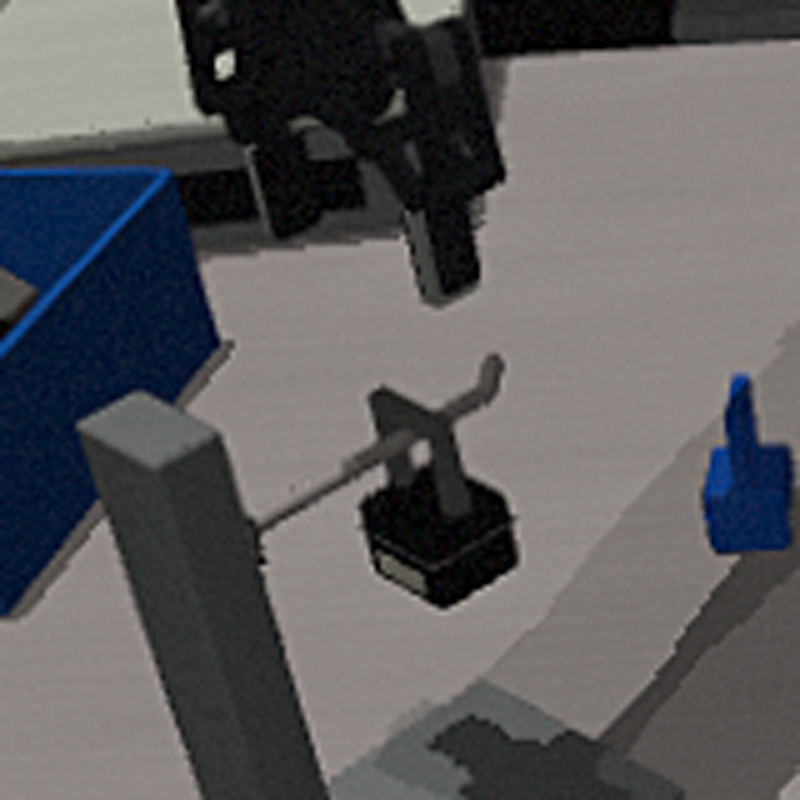

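The two views a second apart are identical, so the hook is at rest with S hanging. While the arm is away from the tree, I'll measure the front branch.

```bash
python3 - <<'E'
from h import *
c=cam("top"); cs=cam("scene"); crop(c,170,160,310,300,5,"pics/t8.png"); crop(c,225,215,295,285,10,"pics/t9.png"); crop(cs,340,140,480,310,5,"pics/s13.png")
E
```

```text
(no output)
```

View pics/t8.png

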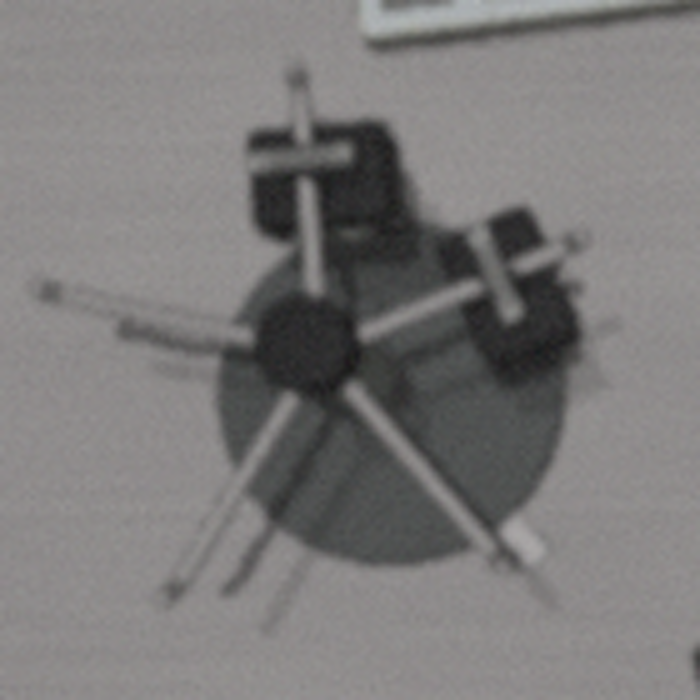

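View pics/t9.png

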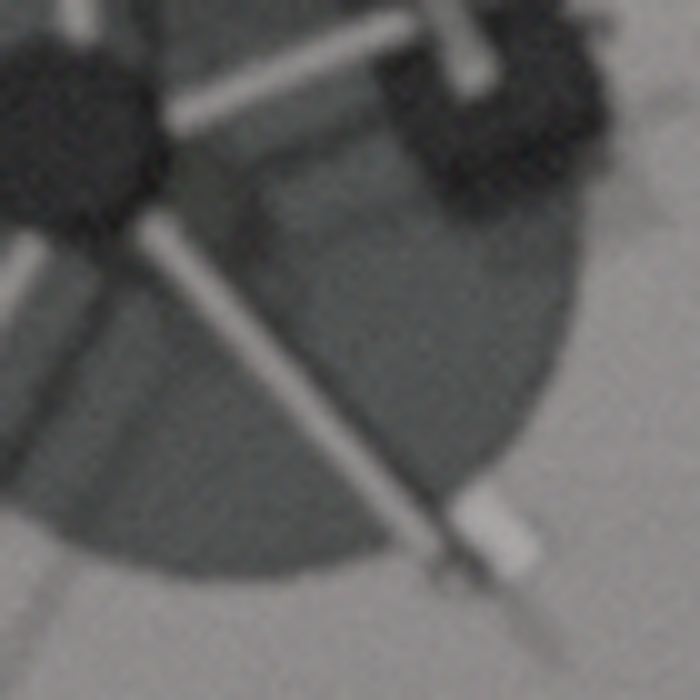

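View pics/s13.png

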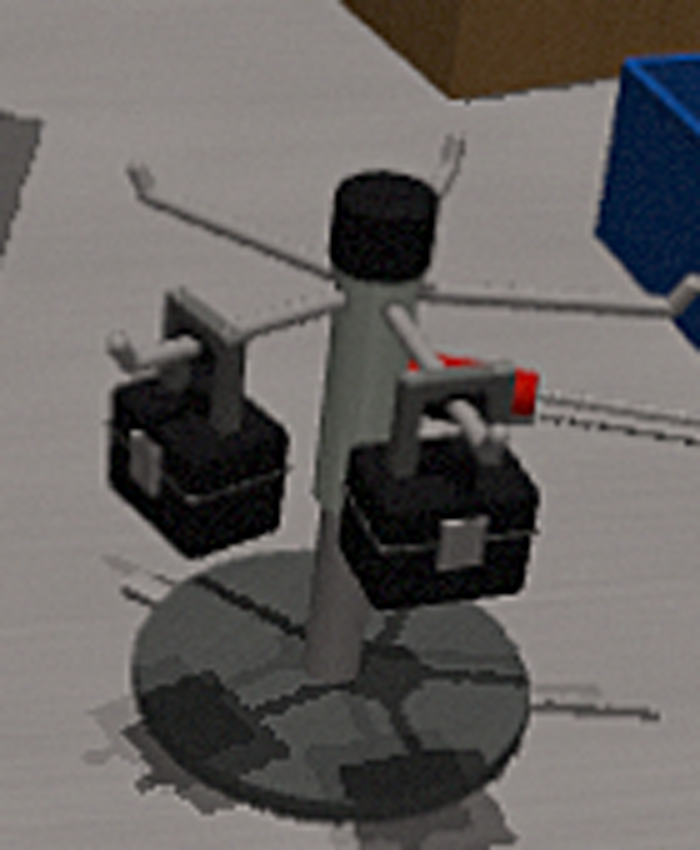

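```bash
python3 - <<'E'
from h import *
c=cam("top"); cs=cam("scene")
f=lambda u,v:((u+.5)/10-.5+225,(v+.5)/10-.5+215)
g=lambda u,v:((u+.5)/5-.5+340,(v+.5)/5-.5+140)
an=lambda d:np.degrees(np.arctan2(d[1],d[0])).round(1)
P=atz(c,[f(155,225),f(428,547)],.2); print("bar top",P.round(4),an(P[1]-P[0]))
Q=atz(cs,[g(325,272),g(145,197)],.2); print("bar scene",Q.round(4),an(Q[1]-Q[0]))
print("uptop",tri(c,f(455,575),cs,g(136,168)))
print("elbow",tri(c,f(445,563),cs,g(145,197)))
T=atz(c,[f(475,500),f(522,555)],.004); print("tongue",T.round(4),an(T[1]-T[0]),an(T.mean(0)-[.571,.2125,0]))
f5=lambda u,v:((u+.5)/5-.5+170,(v+.5)/5-.5+160)
k=atz(c,[f5(308,345)],.242)[0]; print("knob",k)
# disc ellipse edges top view
D=atz(c,[f5(218,390),f5(567,390),f5(393,565)],.014); print("disc",D.round(4), "centre y",(D[0,1]+D[1,1])/2,"x",D[2,0]+.085)
kk=atz(cs,[g(386,192)],.242); print("knob scene",kk)
k=np.array([.571,.212,0])
for t in[(42,290),(172,590),(510,562),(578,240),(297,72)]:
    p=atz(c,[f5(*t)],.212)[0]; print(p.round(3),an(p-k),np.linalg.norm((p-k)[:2]).round(4))
E
```

```text
bar top [[0.555  0.1982 0.2   ]
 [0.4884 0.1414 0.2   ]] -139.6
bar scene [[0.5567 0.196  0.2   ]
 [0.4886 0.1374 0.2   ]] -139.3
uptop (array([0.48247307, 0.13448347, 0.21032112]), np.float64(0.0003979813897728995))
elbow (array([0.48519385, 0.13810072, 0.19814753]), np.float64(2.7122951085836734e-05))
tongue [[0.5045 0.153  0.004 ]
 [0.4911 0.1416 0.004 ]] -139.4 -138.3
knob [0.56836301 0.20881121 0.242     ]
disc [[0.5702 0.2952 0.014 ]
 [0.5692 0.1257 0.014 ]
 [0.4851 0.2094 0.014 ]] centre y 0.21044127708495608 x 0.5701051148616784
knob scene [[0.57174178 0.21179466 0.242     ]]
[0.595 0.324 0.212] 78.0 0.1147
[0.472 0.269 0.212] 150.3 0.1141
[0.483 0.131 0.212] -137.6 0.1197
[0.614 0.104 0.212] -68.3 0.1162
[0.685 0.22  0.212] 4.2 0.1142
```

Branch2 points at -139.5° against the tongue's -139°, so it is well aligned. The hang point is (.510,.158). Regrasp S: descend, close, lift clear of the hook and back out.

```bash
python3 -m handwheel '[{"dx":0,"dy":0,"dz":0.8,"ax":0,"ay":0,"az":0},{"dx":0,"dy":0,"dz":0.8,"ax":0,"ay":0,"az":0},{"dx":0,"dy":0,"dz":0.8,"ax":0,"ay":0,"az":0},{"dx":0,"dy":0,"dz":0.6,"ax":0,"ay":0,"az":0},{"dx":0,"dy":0,"dz":0.15,"ax":0,"ay":0,"az":0},{"dx":0,"dy":0,"dz":0,"ax":0,"ay":0,"az":0},{"dx":0,"dy":0,"dz":0,"ax":0,"ay":0,"az":0}]'; python3 g.py 0.5675 -0.2692 0.187 49.6; python3 -m handwheel '[{"dx":0,"dy":0,"dz":0,"ax":0,"ay":0,"az":0},{"dx":0,"dy":0,"dz":0,"ax":0,"ay":0,"az":0},{"dx":0,"dy":0,"dz":0,"ax":0,"ay":0,"az":0},{"dx":0,"dy":0,"dz":0,"ax":0,"ay":0,"az":0},{"dx":0,"dy":0,"dz":0,"ax":0,"ay":0,"az":0},{"dx":0,"dy":0,"dz":0,"ax":0,"ay":0,"az":0},{"dx":0,"dy":0,"dz":0,"ax":0,"ay":0,"az":0}]' -1; python3 g.py 0.568 -0.271 0.187 49.6
```

```text
clock: 18.9
eef_pos: [0.5678, -0.2694, 0.1888]
tool_rot: [0.345, 0.939, -0.0, 0.001]
ft_force: [-0.4, 0.2, -0.5]
grip_width: 0.0854
t 18.9 pos [ 0.5678 -0.2694  0.1888] yaw 49.62 tilt [ 0.001 -0.001 -1.   ] j [-0.44  0.53  0.27  1.31 -0.    0.26] F [-0.43  0.16 -0.46] w 0.0854
units dx dy dz [ 0.01 -0.    0.07]
az units 0.0  deg 0.02 after-turn dx,dy: [ 0.01 -0.    0.07]
clock: 19.6
eef_pos: [0.5675, -0.2692, 0.1879]
tool_rot: [0.345, 0.939, 0.0, 0.0]
ft_force: [0.8, 0.0, 1.0]
grip_width: 0.0406
t 19.6 pos [ 0.5675 -0.2692  0.1879] yaw 49.62 tilt [ 0. -0. -1.] j [-0.44  0.53  0.26  1.31  0.    0.26] F [0.83 0.04 0.99] w 0.0406
units dx dy dz [-0.06 -0.04  0.04]
az units 0.0  deg 0.02 after-turn dx,dy: [-0.06 -0.04  0.04]
```

```bash
python3 -m handwheel '[{"dx":0,"dy":0,"dz":-0.3,"ax":0,"ay":0,"az":0},{"dx":0,"dy":0,"dz":-0.4,"ax":0,"ay":0,"az":0},{"dx":0,"dy":0,"dz":-0.4,"ax":0,"ay":0,"az":0},{"dx":0,"dy":0,"dz":0,"ax":0,"ay":0,"az":0},{"dx":0,"dy":0,"dz":0,"ax":0,"ay":0,"az":0}]'; python3 g.py 0.508 -0.2185 0.216;  python3 - <<'E'
from h import *
cs=cam("scene"); crop(cs,100,130,220,230,6,"pics/s14.png")
E
```

```text
clock: 20.1
eef_pos: [0.5675, -0.2692, 0.2159]
tool_rot: [0.345, 0.939, -0.0, 0.001]
ft_force: [0.8, 0.5, -1.3]
grip_width: 0.0406
t 20.1 pos [ 0.5675 -0.2692  0.2159] yaw 49.62 tilt [ 0.001 -0.    -1.   ] j [-0.44  0.51  0.32  1.37 -0.    0.26] F [ 0.8   0.51 -1.35] w 0.0406
units dx dy dz [ 3.13  0.   -0.01]
```

View pics/s14.png

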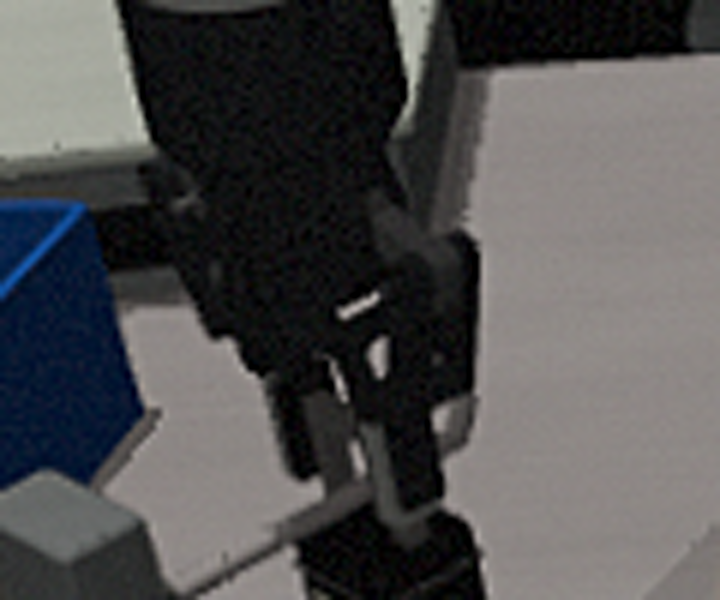

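The case is lifted and the bar is free in the lower window. I'll back out along the bar.

```bash
python3 -m handwheel '[{"dx":0.4,"dy":0,"dz":0,"ax":0,"ay":0,"az":0},{"dx":0.5,"dy":0,"dz":0,"ax":0,"ay":0,"az":0},{"dx":0.5,"dy":0,"dz":0,"ax":0,"ay":0,"az":0},{"dx":0.5,"dy":0,"dz":0,"ax":0,"ay":0,"az":0},{"dx":0.6,"dy":0,"dz":0,"ax":0,"ay":0,"az":0},{"dx":0.8,"dy":0,"dz":0,"ax":0,"ay":0,"az":0},{"dx":0.8,"dy":0,"dz":0,"ax":0,"ay":0,"az":0},{"dx":0.5,"dy":0,"dz":0,"ax":0,"ay":0,"az":0},{"dx":0,"dy":0,"dz":0,"ax":0,"ay":0,"az":0},{"dx":0,"dy":0,"dz":0,"ax":0,"ay":0,"az":0}]'; python3 g.py 0.456 0.112 0.216 130.5; python3 - <<'E'
from h import *
cs=cam("scene"); crop(cs,100,130,240,250,5,"pics/s15.png")
E
```

```text
clock: 21.15
eef_pos: [0.4799, -0.1947, 0.2153]
tool_rot: [0.345, 0.939, -0.0, 0.0]
ft_force: [-0.1, 0.2, -2.6]
grip_width: 0.0406
t 21.15 pos [ 0.4799 -0.1947  0.2153] yaw 49.63 tilt [ 0. -0. -1.] j [-0.39  0.29 -0.02  1.26 -0.    0.32] F [-0.08  0.22 -2.65] w 0.0406
units dx dy dz [ 8.68  8.73 -0.03]
az units -9.41  deg -80.87 after-turn dx,dy: [-7.24  9.95 -0.03]
```

View pics/s15.png

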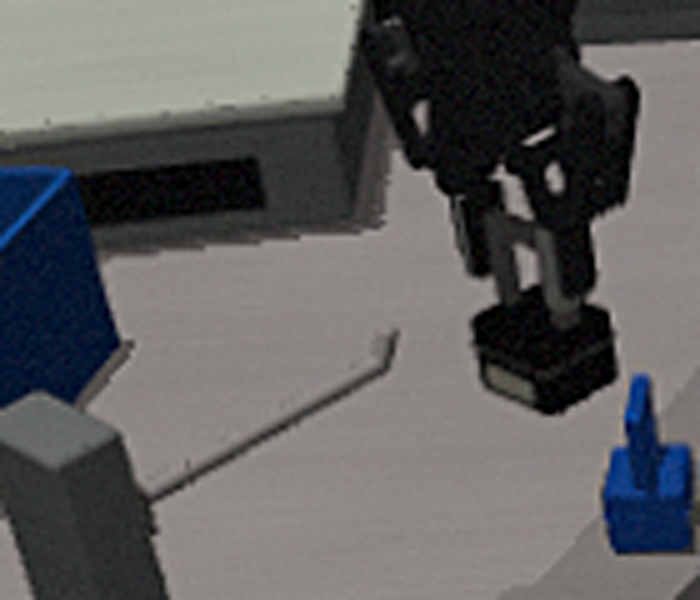

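S is clear of the hook. I'll turn to the front-branch yaw, then travel to staging.

```bash
python3 -m handwheel '[{"dx":0.5,"dy":0,"dz":0,"ax":0,"ay":0,"az":-0.7},{"dx":0.5,"dy":0,"dz":0,"ax":0,"ay":0,"az":-1},{"dx":0.5,"dy":0,"dz":0,"ax":0,"ay":0,"az":-1},{"dx":0,"dy":0,"dz":0,"ax":0,"ay":0,"az":-1},{"dx":0,"dy":0,"dz":0,"ax":0,"ay":0,"az":-1},{"dx":0,"dy":0,"dz":0,"ax":0,"ay":0,"az":-1},{"dx":0,"dy":0,"dz":0,"ax":0,"ay":0,"az":-1},{"dx":0,"dy":0,"dz":0,"ax":0,"ay":0,"az":-1},{"dx":0,"dy":0,"dz":0,"ax":0,"ay":0,"az":-1},{"dx":0,"dy":0,"dz":0,"ax":0,"ay":0,"az":-0.7},{"dx":0,"dy":0,"dz":0,"ax":0,"ay":0,"az":0}]'; python3 g.py 0.456 0.112 0.216 130.5
```

```text
clock: 22.3
eef_pos: [0.4493, -0.1745, 0.2151]
tool_rot: [-0.345, 0.939, -0.0, 0.0]
ft_force: [-0.4, 0.6, -1.8]
grip_width: 0.0406
t 22.3 pos [ 0.4493 -0.1745  0.2151] yaw 130.37 tilt [ 0. -0. -1.] j [-0.37  0.22 -0.11  1.24 -0.   -1.08] F [-0.39  0.62 -1.81] w 0.0406
units dx dy dz [-7.63  8.56 -0.04]
az units -0.02  deg -0.13 after-turn dx,dy: [-7.65  8.54 -0.04]
```

```bash
python3 -m handwheel '[{"dx":-0.5,"dy":0.55,"dz":0,"ax":0,"ay":0,"az":0},{"dx":-0.8,"dy":0.9,"dz":0,"ax":0,"ay":0,"az":0},{"dx":-0.9,"dy":1,"dz":0,"ax":0,"ay":0,"az":0},{"dx":-0.9,"dy":1,"dz":0,"ax":0,"ay":0,"az":0},{"dx":-0.9,"dy":1,"dz":0,"ax":0,"ay":0,"az":0},{"dx":-0.9,"dy":1,"dz":0,"ax":0,"ay":0,"az":0},{"dx":-0.9,"dy":1,"dz":0,"ax":0,"ay":0,"az":0},{"dx":-0.9,"dy":1,"dz":0,"ax":0,"ay":0,"az":0},{"dx":-0.6,"dy":0.7,"dz":0,"ax":0,"ay":0,"az":0},{"dx":-0.3,"dy":0.35,"dz":0,"ax":0,"ay":0,"az":0},{"dx":0,"dy":0,"dz":0,"ax":0,"ay":0,"az":0},{"dx":0,"dy":0,"dz":0,"ax":0,"ay":0,"az":0}]'; python3 g.py 0.5095 0.158 0.216 130.5;python3 - <<'E'
from h import *
cs=cam("scene"); crop(cs,320,100,480,240,5,"pics/s16.png")
E
```

```text
clock: 23.5
eef_pos: [0.4557, 0.1103, 0.2152]
tool_rot: [-0.345, 0.939, -0.0, -0.0]
ft_force: [-0.6, -0.5, -1.5]
grip_width: 0.0409
t 23.5 pos [0.4557 0.1103 0.2152] yaw 130.35 tilt [-0.    -0.001 -1.   ] j [ 0.24  0.2  -0.14  1.23 -0.   -0.47] F [-0.62 -0.46 -1.53] w 0.0409
units dx dy dz [-2.87  0.06 -0.03]
az units -0.02  deg -0.15 after-turn dx,dy: [-2.87  0.05 -0.03]
```

View pics/s16.png

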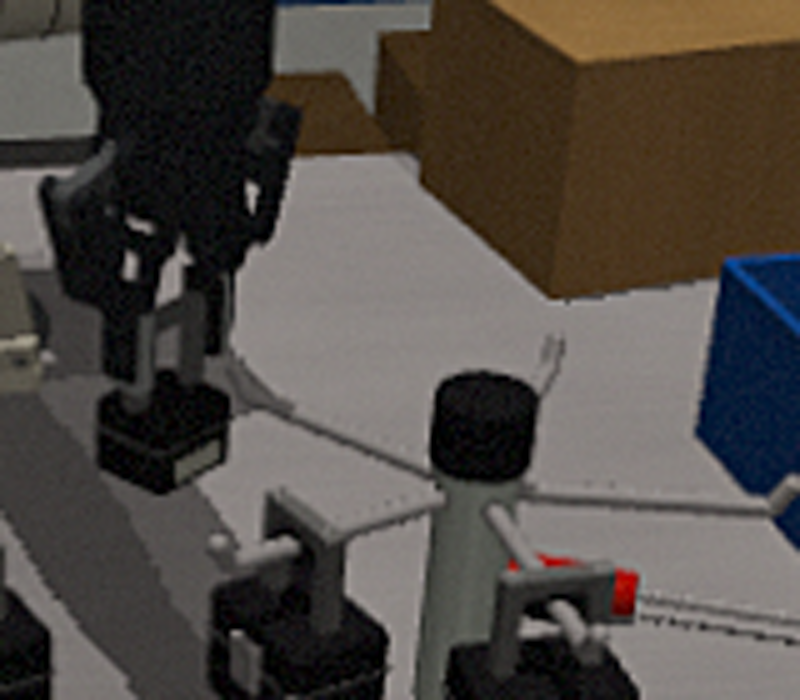

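The bar line (425,470)→(265,402) extends to about (170,362), in the lower part of the window, as wanted. I'll insert halfway and check.

```bash
python3 -m handwheel '[{"dx":-0.4,"dy":0.05,"dz":0,"ax":0,"ay":0,"az":0},{"dx":-0.4,"dy":0,"dz":0,"ax":0,"ay":0,"az":0},{"dx":-0.4,"dy":0,"dz":0,"ax":0,"ay":0,"az":0},{"dx":-0.3,"dy":0,"dz":0,"ax":0,"ay":0,"az":0},{"dx":0,"dy":0,"dz":0,"ax":0,"ay":0,"az":0}]'; python3 g.py 0.5095 0.158 0.216 130.5;python3 - <<'E'
from h import *
cs=cam("scene"); crop(cs,330,120,430,220,7,"pics/s17.png")
E
```

```text
clock: 24.05
eef_pos: [0.4844, 0.1369, 0.2151]
tool_rot: [-0.346, 0.938, 0.0, 0.0]
ft_force: [-0.3, 0.6, -2.8]
grip_width: 0.0405
t 24.05 pos [0.4844 0.1369 0.2151] yaw 130.44 tilt [ 0.  0. -1.] j [ 0.28  0.27 -0.06  1.25  0.   -0.43] F [-0.3   0.58 -2.83] w 0.0405
units dx dy dz [-1.31 -0.01 -0.04]
az units -0.01  deg -0.06 after-turn dx,dy: [-1.31 -0.01 -0.04]
```

View pics/s17.png

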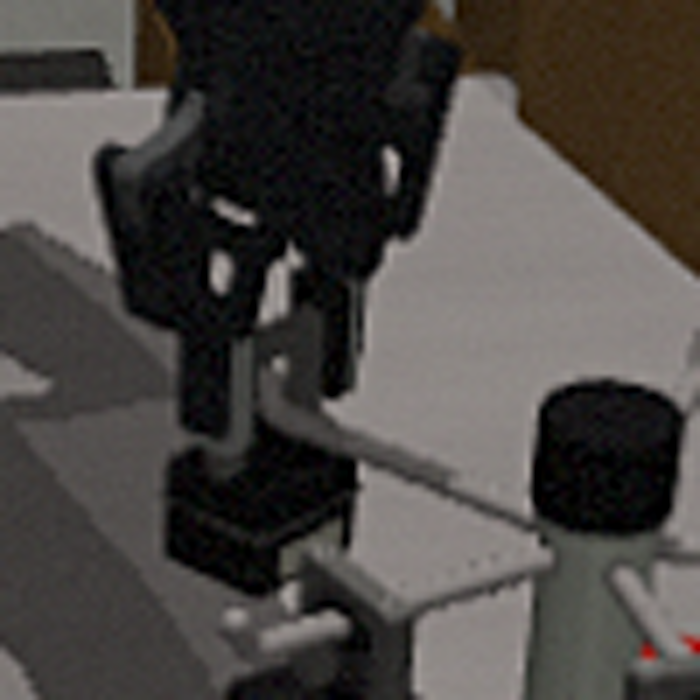

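```bash
python3 -m handwheel '[{"dx":-0.4,"dy":0,"dz":0,"ax":0,"ay":0,"az":0},{"dx":-0.4,"dy":0,"dz":0,"ax":0,"ay":0,"az":0},{"dx":-0.4,"dy":0,"dz":0,"ax":0,"ay":0,"az":0},{"dx":-0.1,"dy":0,"dz":0,"ax":0,"ay":0,"az":0},{"dx":0,"dy":0,"dz":0.2,"ax":0,"ay":0,"az":0},{"dx":0,"dy":0,"dz":0.2,"ax":0,"ay":0,"az":0},{"dx":0,"dy":0,"dz":0.15,"ax":0,"ay":0,"az":0},{"dx":0,"dy":0,"dz":0,"ax":0,"ay":0,"az":0},{"dx":0,"dy":0,"dz":0,"ax":0,"ay":0,"az":0}]'; python3 g.py 0.5095 0.158 0.1985 130.5; python3 -m handwheel '[{"dx":0,"dy":0,"dz":0.07,"ax":0,"ay":0,"az":0},{"dx":0,"dy":0,"dz":0,"ax":0,"ay":0,"az":0},{"dx":0,"dy":0,"dz":0,"ax":0,"ay":0,"az":0}]';  python3 -m handwheel '[{"dx":0,"dy":0,"dz":0.07,"ax":0,"ay":0,"az":0},{"dx":0,"dy":0,"dz":0,"ax":0,"ay":0,"az":0},{"dx":0,"dy":0,"dz":0,"ax":0,"ay":0,"az":0}]'
```

```text
clock: 25.0
eef_pos: [0.5077, 0.157, 0.2015]
tool_rot: [-0.345, 0.939, -0.0, -0.0]
ft_force: [-0.3, 0.5, -1.6]
grip_width: 0.041
t 25.0 pos [0.5077 0.157  0.2015] yaw 130.39 tilt [-0. -0. -1.] j [ 0.3   0.33 -0.    1.24 -0.   -0.4 ] F [-0.27  0.52 -1.57] w 0.041
units dx dy dz [-0.08 -0.02  0.12]
az units -0.01  deg -0.11 after-turn dx,dy: [-0.08 -0.02  0.12]
clock: 25.3
eef_pos: [0.508, 0.157, 0.2011]
tool_rot: [-0.345, 0.939, -0.0, 0.001]
ft_force: [-3.8, -1.4, 5.7]
grip_width: 0.0406
clock: 25.6
eef_pos: [0.5083, 0.1567, 0.201]
tool_rot: [-0.345, 0.939, -0.001, 0.001]
ft_force: [-5.1, -2.4, 13.5]
grip_width: 0.0406
```

Contact with the bar shows at z≈.201. I'll back off the excess and release.

```bash
python3 -m handwheel '[{"dx":0,"dy":0,"dz":-0.11,"ax":0,"ay":0,"az":0},{"dx":0,"dy":0,"dz":0,"ax":0,"ay":0,"az":0},{"dx":0,"dy":0,"dz":0,"ax":0,"ay":0,"az":0}]'; python3 -m handwheel '[{"dx":0,"dy":0,"dz":0,"ax":0,"ay":0,"az":0},{"dx":0,"dy":0,"dz":0,"ax":0,"ay":0,"az":0},{"dx":0,"dy":0,"dz":0,"ax":0,"ay":0,"az":0},{"dx":0,"dy":0,"dz":0,"ax":0,"ay":0,"az":0},{"dx":0,"dy":0,"dz":0,"ax":0,"ay":0,"az":0},{"dx":0,"dy":0,"dz":0,"ax":0,"ay":0,"az":0},{"dx":0,"dy":0,"dz":-0.4,"ax":0,"ay":0,"az":0},{"dx":0,"dy":0,"dz":-0.8,"ax":0,"ay":0,"az":0},{"dx":0,"dy":0,"dz":-1,"ax":0,"ay":0,"az":0},{"dx":0,"dy":0,"dz":-1,"ax":0,"ay":0,"az":0},{"dx":0,"dy":0,"dz":-0.5,"ax":0,"ay":0,"az":0},{"dx":0,"dy":0,"dz":0,"ax":0,"ay":0,"az":0}]' 1; python3 g.py 0.5705 0.2115 0.3; python3 - <<'E'
from h import *
c=cam("top"); cs=cam("scene"); crop(cs,330,120,490,260,5,"pics/s18.png"); crop(c,170,160,440,330,3,"pics/t10.png")
E
```

```text
clock: 25.9
eef_pos: [0.5085, 0.1573, 0.2012]
tool_rot: [-0.345, 0.938, -0.0, 0.001]
ft_force: [0.1, -0.3, 4.5]
grip_width: 0.0407
clock: 27.1
eef_pos: [0.5093, 0.1577, 0.2965]
tool_rot: [-0.345, 0.938, -0.0, 0.003]
ft_force: [-0.2, -0.1, -0.3]
grip_width: 0.0854
t 27.1 pos [0.5093 0.1577 0.2965] yaw 130.4 tilt [ 0.006  0.002 -1.   ] j [ 0.3   0.29  0.19  1.46 -0.   -0.4 ] F [-0.23 -0.11 -0.33] w 0.0854
units dx dy dz [-3.26  0.05 -0.12]
```

View pics/s18.png

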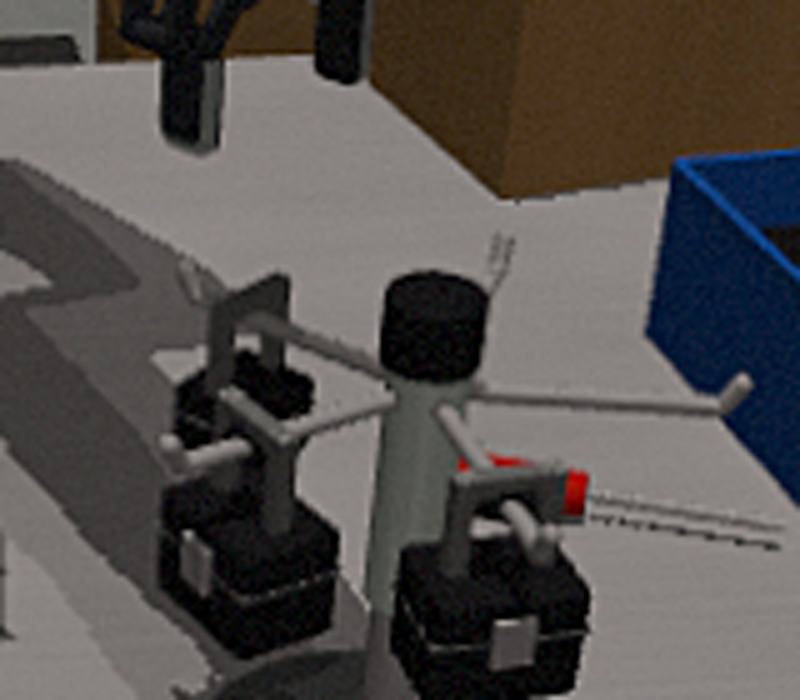

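View pics/t10.png

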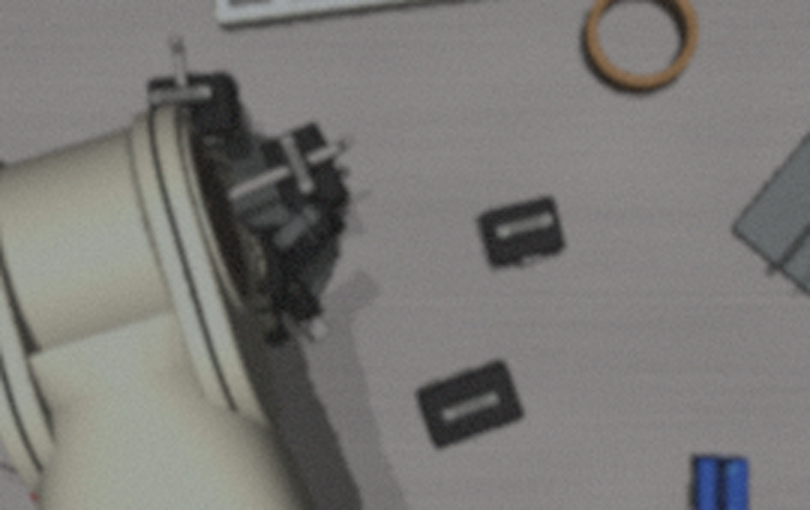

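S hangs well on branch2 (crop (250,380)). M and L have not moved. I'll move to the knob to turn the next branch round.

```bash
python3 -m handwheel '[{"dx":-0.6,"dy":0,"dz":0,"ax":0,"ay":0,"az":0},{"dx":-1,"dy":0,"dz":0,"ax":0,"ay":0,"az":0},{"dx":-1,"dy":0,"dz":0,"ax":0,"ay":0,"az":0},{"dx":-0.66,"dy":0.05,"dz":0,"ax":0,"ay":0,"az":0},{"dx":0,"dy":0,"dz":0.5,"ax":0,"ay":0,"az":0},{"dx":0,"dy":0,"dz":1,"ax":0,"ay":0,"az":0},{"dx":0,"dy":0,"dz":0.7,"ax":0,"ay":0,"az":0},{"dx":0,"dy":0,"dz":0.3,"ax":0,"ay":0,"az":0},{"dx":0,"dy":0,"dz":0,"ax":0,"ay":0,"az":0},{"dx":0,"dy":0,"dz":0,"ax":0,"ay":0,"az":0}]'; python3 g.py 0.5708 0.212 0.233; 
```

```text
clock: 28.2
eef_pos: [0.5694, 0.2111, 0.2311]
tool_rot: [-0.345, 0.938, 0.0, 0.0]
ft_force: [0.4, 0.5, 0.1]
grip_width: 0.0858
t 28.2 pos [0.5694 0.2111 0.2311] yaw 130.4 tilt [ 0.  0. -1.] j [ 0.36  0.46  0.28  1.38  0.   -0.35] F [0.44 0.51 0.14] w 0.0858
units dx dy dz [-0.07 -0.01 -0.08]
```

```bash
python3 -m handwheel '[{"dx":-0.06,"dy":0,"dz":-0.1,"ax":0,"ay":0,"az":0},{"dx":0,"dy":0,"dz":0,"ax":0,"ay":0,"az":0},{"dx":0,"dy":0,"dz":0,"ax":0,"ay":0,"az":0},{"dx":0,"dy":0,"dz":0,"ax":0,"ay":0,"az":0},{"dx":0,"dy":0,"dz":0,"ax":0,"ay":0,"az":0},{"dx":0,"dy":0,"dz":0,"ax":0,"ay":0,"az":0},{"dx":0,"dy":0,"dz":0,"ax":0,"ay":0,"az":0}]' -1; python3 g.py 0.5708 0.212 0.233;python3 -m handwheel '[{"dx":0,"dy":0,"dz":0,"ax":0,"ay":0,"az":-0.05},{"dx":0,"dy":0,"dz":0,"ax":0,"ay":0,"az":-0.1},{"dx":0,"dy":0,"dz":0,"ax":0,"ay":0,"az":-0.15},{"dx":0,"dy":0,"dz":0,"ax":0,"ay":0,"az":-0.2},{"dx":0,"dy":0,"dz":0,"ax":0,"ay":0,"az":-0.25},{"dx":0,"dy":0,"dz":0,"ax":0,"ay":0,"az":-0.3},{"dx":0,"dy":0,"dz":0,"ax":0,"ay":0,"az":-0.35},{"dx":0,"dy":0,"dz":0,"ax":0,"ay":0,"az":-0.35},{"dx":0,"dy":0,"dz":0,"ax":0,"ay":0,"az":-0.35},{"dx":0,"dy":0,"dz":0,"ax":0,"ay":0,"az":-0.35},{"dx":0,"dy":0,"dz":0,"ax":0,"ay":0,"az":-0.35},{"dx":0,"dy":0,"dz":0,"ax":0,"ay":0,"az":-0.35}]'; python3 -m handwheel '[{"dx":0,"dy":0,"dz":0,"ax":0,"ay":0,"az":-0.35},{"dx":0,"dy":0,"dz":0,"ax":0,"ay":0,"az":-0.35},{"dx":0,"dy":0,"dz":0,"ax":0,"ay":0,"az":-0.35},{"dx":0,"dy":0,"dz":0,"ax":0,"ay":0,"az":-0.35},{"dx":0,"dy":0,"dz":0,"ax":0,"ay":0,"az":-0.35},{"dx":0,"dy":0,"dz":0,"ax":0,"ay":0,"az":-0.35},{"dx":0,"dy":0,"dz":0,"ax":0,"ay":0,"az":-0.35},{"dx":0,"dy":0,"dz":0,"ax":0,"ay":0,"az":-0.35},{"dx":0,"dy":0,"dz":0,"ax":0,"ay":0,"az":-0.35},{"dx":0,"dy":0,"dz":0,"ax":0,"ay":0,"az":-0.35},{"dx":0,"dy":0,"dz":0,"ax":0,"ay":0,"az":-0.35},{"dx":0,"dy":0,"dz":0,"ax":0,"ay":0,"az":-0.35}]'; python3 g.py 0.5708 0.212 0.233
```

```text
clock: 28.9
eef_pos: [0.5707, 0.2123, 0.2345]
tool_rot: [-0.345, 0.938, 0.0, 0.001]
ft_force: [-0.6, 0.5, 5.0]
grip_width: 0.0385
t 28.9 pos [0.5707 0.2123 0.2345] yaw 130.41 tilt [ 0.002  0.001 -1.   ] j [ 0.36  0.47  0.29  1.39  0.   -0.35] F [-0.58  0.48  5.04] w 0.0385
units dx dy dz [ 0.01 -0.01  0.06]
clock: 30.1
eef_pos: [0.5709, 0.2122, 0.2345]
tool_rot: [-0.556, 0.831, -0.0, 0.001]
ft_force: [0.2, 0.1, 5.3]
grip_width: 0.0381
clock: 31.3
eef_pos: [0.571, 0.2122, 0.2345]
tool_rot: [0.786, -0.618, 0.001, -0.001]
ft_force: [1.1, 0.6, 5.4]
grip_width: 0.0386
t 31.3 pos [0.571  0.2122 0.2345] yaw -166.33 tilt [ 0.002  0.001 -1.   ] j [ 0.36  0.47  0.29  1.39  0.   -1.45] F [1.1  0.62 5.39] w 0.0386
units dx dy dz [0.01 0.01 0.06]
```

```bash
python3 -m handwheel '[{"dx":0,"dy":0,"dz":0,"ax":0,"ay":0,"az":-0.3},{"dx":0,"dy":0,"dz":0,"ax":0,"ay":0,"az":-0.25},{"dx":0,"dy":0,"dz":0,"ax":0,"ay":0,"az":-0.2},{"dx":0,"dy":0,"dz":0,"ax":0,"ay":0,"az":-0.15},{"dx":0,"dy":0,"dz":0,"ax":0,"ay":0,"az":-0.1},{"dx":0,"dy":0,"dz":0,"ax":0,"ay":0,"az":-0.05},{"dx":0,"dy":0,"dz":0,"ax":0,"ay":0,"az":0},{"dx":0,"dy":0,"dz":0,"ax":0,"ay":0,"az":0}]'; python3 g.py 0.5708 0.212 0.233; python3 -m handwheel '[{"dx":0,"dy":0,"dz":0,"ax":0,"ay":0,"az":0},{"dx":0,"dy":0,"dz":0,"ax":0,"ay":0,"az":0},{"dx":0,"dy":0,"dz":0,"ax":0,"ay":0,"az":0},{"dx":0,"dy":0,"dz":0,"ax":0,"ay":0,"az":0},{"dx":0,"dy":0,"dz":0,"ax":0,"ay":0,"az":0},{"dx":0,"dy":0,"dz":-0.5,"ax":0,"ay":0,"az":0},{"dx":0,"dy":0,"dz":-1,"ax":0,"ay":0,"az":0},{"dx":0,"dy":0,"dz":-1,"ax":0,"ay":0,"az":0},{"dx":0,"dy":0,"dz":-0.4,"ax":0,"ay":0,"az":0},{"dx":0,"dy":0,"dz":0,"ax":0,"ay":0,"az":0}]' 1; python3 g.py 0.569 -0.0205 0.3 103.5; python3 - <<'E'
from h import *
c=cam("top"); cs=cam("scene"); crop(cs,330,120,490,280,5,"pics/s19.png"); crop(c,170,160,440,330,3,"pics/t11.png"); crop(c,320,215,370,255,14,"pics/t12.png")
E
```

```text
clock: 32.1
eef_pos: [0.5711, 0.2122, 0.2345]
tool_rot: [0.832, -0.555, 0.001, -0.001]
ft_force: [1.0, 0.6, 5.8]
grip_width: 0.0381
t 32.1 pos [0.5711 0.2122 0.2345] yaw -157.4 tilt [ 0.002  0.001 -1.   ] j [ 0.36  0.47  0.29  1.39 -0.   -1.61] F [1.02 0.64 5.75] w 0.0381
units dx dy dz [0.   0.01 0.06]
clock: 33.1
eef_pos: [0.5713, 0.2123, 0.3075]
tool_rot: [0.832, -0.555, 0.001, -0.002]
ft_force: [0.8, 0.2, -0.2]
grip_width: 0.0854
t 33.1 pos [0.5713 0.2123 0.3075] yaw -157.4 tilt [ 0.004  0.001 -1.   ] j [ 0.36  0.45  0.46  1.57 -0.   -1.61] F [ 0.82  0.15 -0.17] w 0.0854
units dx dy dz [8.56 3.66 0.29]
az units -9.41  deg -80.9 after-turn dx,dy: [-2.26  9.03  0.29]
```

View pics/s19.png

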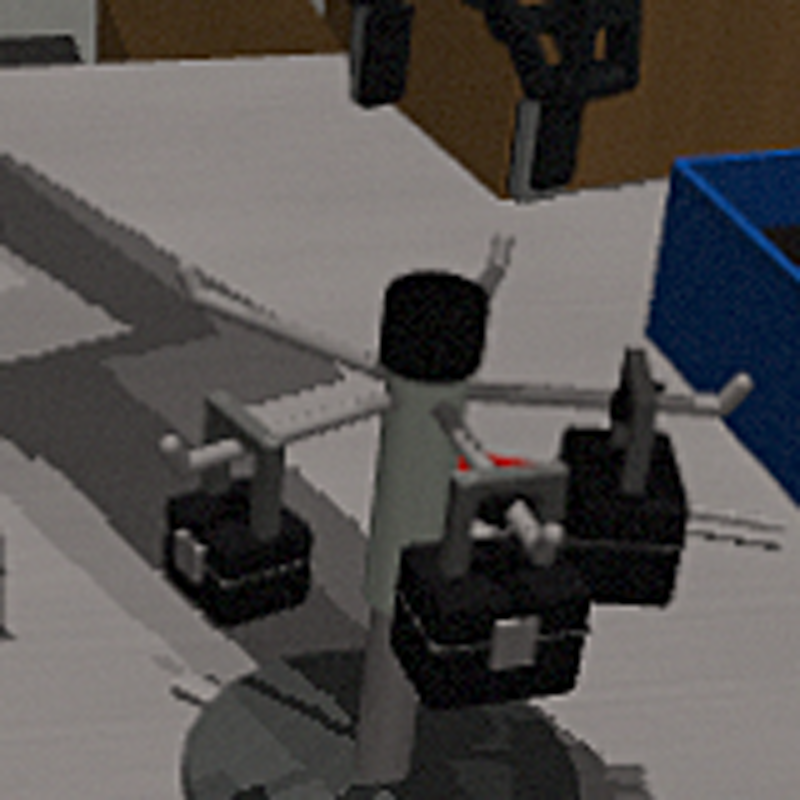

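View pics/t11.png

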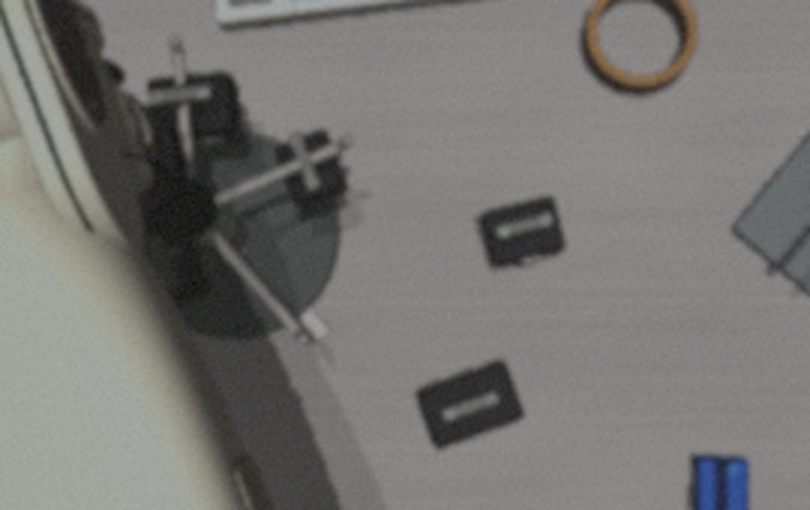

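View pics/t12.png

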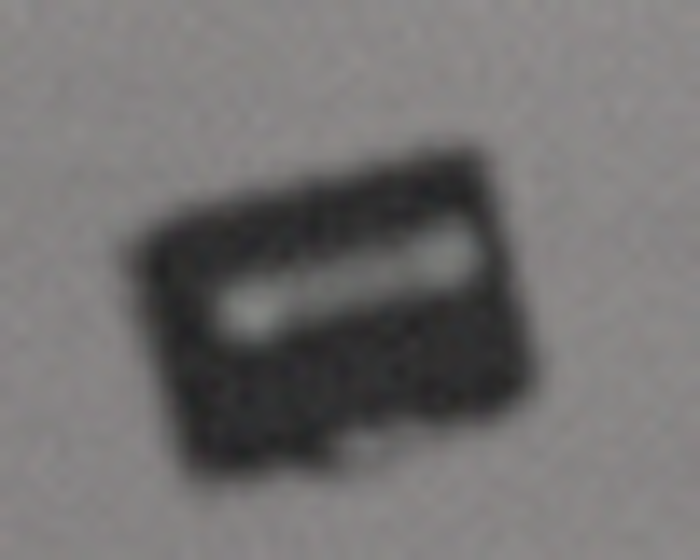

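Branch1 is now over the tongue, S hangs on its branch at right, and M is unmoved (yaw about 104°). Next is M: turn the wrist and travel.

```bash
python3 -m handwheel '[{"dx":0,"dy":0,"dz":0,"ax":0,"ay":0,"az":0.9},{"dx":0,"dy":0,"dz":0,"ax":0,"ay":0,"az":1},{"dx":0,"dy":0,"dz":0,"ax":0,"ay":0,"az":1},{"dx":0,"dy":0,"dz":0,"ax":0,"ay":0,"az":1},{"dx":0,"dy":0,"dz":0,"ax":0,"ay":0,"az":1},{"dx":0,"dy":0,"dz":0,"ax":0,"ay":0,"az":1},{"dx":0,"dy":0,"dz":0,"ax":0,"ay":0,"az":1},{"dx":0,"dy":0,"dz":0,"ax":0,"ay":0,"az":1},{"dx":0,"dy":0,"dz":0,"ax":0,"ay":0,"az":1},{"dx":0,"dy":0,"dz":0,"ax":0,"ay":0,"az":1},{"dx":0,"dy":0,"dz":0,"ax":0,"ay":0,"az":1},{"dx":0,"dy":0,"dz":0,"ax":0,"ay":0,"az":0.55}]'; python3 -m handwheel '[{"dx":0.2,"dy":-0.7,"dz":0,"ax":0,"ay":0,"az":0},{"dx":0.25,"dy":-1,"dz":0,"ax":0,"ay":0,"az":0},{"dx":0.25,"dy":-1,"dz":0,"ax":0,"ay":0,"az":0},{"dx":0.25,"dy":-1,"dz":0,"ax":0,"ay":0,"az":0},{"dx":0.25,"dy":-1,"dz":0,"ax":0,"ay":0,"az":0},{"dx":0.25,"dy":-1,"dz":0.2,"ax":0,"ay":0,"az":0},{"dx":0.25,"dy":-1,"dz":0.5,"ax":0,"ay":0,"az":0},{"dx":0.25,"dy":-1,"dz":1,"ax":0,"ay":0,"az":0},{"dx":0.2,"dy":-0.9,"dz":1,"ax":0,"ay":0,"az":0},{"dx":0,"dy":-0.3,"dz":1,"ax":0,"ay":0,"az":0},{"dx":0,"dy":0,"dz":0.5,"ax":0,"ay":0,"az":0},{"dx":0,"dy":0,"dz":0,"ax":0,"ay":0,"az":0}]';  python3 g.py 0.569 -0.0205 0.073 104
```

```text
clock: 34.4
eef_pos: [0.5698, 0.2118, 0.3036]
tool_rot: [-0.121, 0.993, -0.0, -0.002]
ft_force: [0.3, 0.8, -0.8]
grip_width: 0.0853
clock: 35.6
eef_pos: [0.5708, -0.0174, 0.1981]
tool_rot: [-0.124, 0.992, 0.001, -0.003]
ft_force: [-0.1, 0.1, 0.4]
grip_width: 0.0853
t 35.6 pos [ 0.5708 -0.0174  0.1981] yaw 104.19 tilt [-0.006  0.    -1.   ] j [-0.03  0.41  0.11  1.27  0.   -0.28] F [-0.09  0.15  0.43] w 0.0853
units dx dy dz [ 0.07 -0.11  5.  ]
az units 0.02  deg 0.19 after-turn dx,dy: [ 0.07 -0.11  5.  ]
```

```bash
python3 -m handwheel '[{"dx":0.05,"dy":-0.1,"dz":1,"ax":0,"ay":0,"az":0},{"dx":0,"dy":0,"dz":1,"ax":0,"ay":0,"az":0},{"dx":0,"dy":0,"dz":1,"ax":0,"ay":0,"az":0},{"dx":0,"dy":0,"dz":1,"ax":0,"ay":0,"az":0},{"dx":0,"dy":0,"dz":0.8,"ax":0,"ay":0,"az":0},{"dx":0,"dy":0,"dz":0.2,"ax":0,"ay":0,"az":0},{"dx":0,"dy":0,"dz":0,"ax":0,"ay":0,"az":0},{"dx":0,"dy":0,"dz":0,"ax":0,"ay":0,"az":0}]'; python3 g.py 0.569 -0.0205 0.073 104;  python3 - <<'E'
from h import *
cs=cam("scene"); crop(cs,240,180,360,300,6,"pics/s20.png")
E
```

```text
clock: 36.4
eef_pos: [0.5735, -0.0193, 0.0775]
tool_rot: [-0.124, 0.992, -0.0, 0.001]
ft_force: [0.2, -0.0, 0.6]
grip_width: 0.0854
t 36.4 pos [ 0.5735 -0.0193  0.0775] yaw 104.24 tilt [ 0.003 -0.    -1.   ] j [-0.03  0.51 -0.07  0.99  0.   -0.28] F [ 0.18 -0.03  0.64] w 0.0854
units dx dy dz [ 0.19 -0.    0.18]
az units 0.03  deg 0.24 after-turn dx,dy: [ 0.19 -0.    0.18]
```

View pics/s20.png

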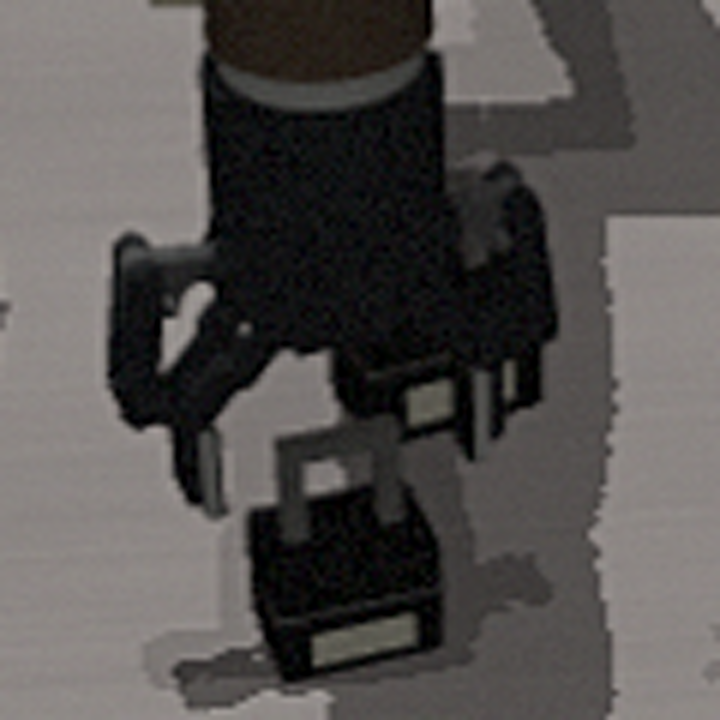

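The fingers, at (215,480) and (480,430), straddle M's loop (275–400). A small trim, then close and lift.

```bash
python3 -m handwheel '[{"dx":0.12,"dy":0,"dz":0.15,"ax":0,"ay":0,"az":0},{"dx":0,"dy":0,"dz":0,"ax":0,"ay":0,"az":0}]'; python3 g.py 0.569 -0.0205 0.073 104;python3 -m handwheel '[{"dx":0,"dy":0,"dz":0,"ax":0,"ay":0,"az":0},{"dx":0,"dy":0,"dz":0,"ax":0,"ay":0,"az":0},{"dx":0,"dy":0,"dz":0,"ax":0,"ay":0,"az":0},{"dx":0,"dy":0,"dz":0,"ax":0,"ay":0,"az":0},{"dx":0,"dy":0,"dz":0,"ax":0,"ay":0,"az":0},{"dx":0,"dy":0,"dz":0,"ax":0,"ay":0,"az":0},{"dx":0,"dy":0,"dz":0,"ax":0,"ay":0,"az":0}]' -1; python3 g.py 0.569 -0.0205 0.073 104; python3 -m handwheel '[{"dx":0,"dy":0,"dz":-0.3,"ax":0,"ay":0,"az":0},{"dx":0,"dy":0,"dz":-0.7,"ax":0,"ay":0,"az":0},{"dx":0,"dy":0,"dz":-1,"ax":0,"ay":0,"az":0},{"dx":0,"dy":0,"dz":-1,"ax":0,"ay":0,"az":0},{"dx":0,"dy":0,"dz":-1,"ax":0,"ay":0,"az":0},{"dx":0,"dy":0,"dz":-1,"ax":0,"ay":0,"az":0},{"dx":0,"dy":0,"dz":-0.5,"ax":0,"ay":0,"az":0},{"dx":0,"dy":0,"dz":-0.2,"ax":0,"ay":0,"az":0},{"dx":0,"dy":0,"dz":0,"ax":0,"ay":0,"az":0},{"dx":0,"dy":0,"dz":0,"ax":0,"ay":0,"az":0}]'; python3 g.py 0.508 -0.2195 0.214 49.6
```

```text
clock: 36.65
eef_pos: [0.5691, -0.0204, 0.0724]
tool_rot: [-0.124, 0.992, -0.0, 0.0]
ft_force: [-0.4, -0.0, -0.5]
grip_width: 0.0856
t 36.65 pos [ 0.5691 -0.0204  0.0724] yaw 104.19 tilt [ 0. -0. -1.] j [-0.04  0.51 -0.09  0.98 -0.   -0.28] F [-0.38 -0.04 -0.47] w 0.0856
units dx dy dz [ 0.01 -0.   -0.02]
az units 0.02  deg 0.19 after-turn dx,dy: [ 0.01 -0.   -0.02]
clock: 37.35
eef_pos: [0.5698, -0.0202, 0.0724]
tool_rot: [-0.124, 0.992, -0.0, 0.0]
ft_force: [0.4, 0.6, 3.0]
grip_width: 0.0411
t 37.35 pos [ 0.5698 -0.0202  0.0724] yaw 104.2 tilt [ 0.001  0.    -1.   ] j [-0.04  0.51 -0.08  0.98  0.   -0.28] F [0.38 0.63 2.98] w 0.0411
units dx dy dz [ 0.03 -0.   -0.02]
az units 0.02  deg 0.2 after-turn dx,dy: [ 0.03 -0.   -0.02]
clock: 38.35
eef_pos: [0.5686, -0.0203, 0.213]
tool_rot: [-0.124, 0.992, 0.0, -0.001]
ft_force: [0.4, 0.1, -2.3]
grip_width: 0.0411
t 38.35 pos [ 0.5686 -0.0203  0.213 ] yaw 104.19 tilt [-0.003  0.    -1.   ] j [-0.04  0.4   0.13  1.3  -0.   -0.28] F [ 0.43  0.15 -2.27] w 0.0411
units dx dy dz [ 4.3  -7.13 -0.03]
az units 6.35  deg 54.59 after-turn dx,dy: [-3.32 -7.64 -0.03]
```

```bash
python3 -m handwheel '[{"dx":0,"dy":0,"dz":0,"ax":0,"ay":0,"az":0.65},{"dx":0,"dy":0,"dz":0,"ax":0,"ay":0,"az":1},{"dx":0,"dy":0,"dz":0,"ax":0,"ay":0,"az":1},{"dx":0,"dy":0,"dz":0,"ax":0,"ay":0,"az":1},{"dx":0,"dy":0,"dz":0,"ax":0,"ay":0,"az":1},{"dx":0,"dy":0,"dz":0,"ax":0,"ay":0,"az":1},{"dx":0,"dy":0,"dz":0,"ax":0,"ay":0,"az":0.7},{"dx":0,"dy":0,"dz":0,"ax":0,"ay":0,"az":0}]';python3 -m handwheel '[{"dx":-0.2,"dy":-0.5,"dz":0,"ax":0,"ay":0,"az":0},{"dx":-0.4,"dy":-0.9,"dz":0,"ax":0,"ay":0,"az":0},{"dx":-0.4,"dy":-1,"dz":0,"ax":0,"ay":0,"az":0},{"dx":-0.4,"dy":-1,"dz":0,"ax":0,"ay":0,"az":0},{"dx":-0.4,"dy":-1,"dz":0,"ax":0,"ay":0,"az":0},{"dx":-0.4,"dy":-1,"dz":0,"ax":0,"ay":0,"az":0},{"dx":-0.4,"dy":-1,"dz":0,"ax":0,"ay":0,"az":0},{"dx":-0.4,"dy":-0.8,"dz":0,"ax":0,"ay":0,"az":0},{"dx":-0.3,"dy":-0.4,"dz":0,"ax":0,"ay":0,"az":0},{"dx":0,"dy":0,"dz":0,"ax":0,"ay":0,"az":0},{"dx":0,"dy":0,"dz":0,"ax":0,"ay":0,"az":0}]'; python3 g.py 0.568 -0.270 0.214 49.6;  python3 - <<'E'
from h import *
cs=cam("scene"); crop(cs,80,100,280,280,4,"pics/s21.png")
E
```

```text
clock: 39.15
eef_pos: [0.5686, -0.0203, 0.2129]
tool_rot: [0.345, 0.939, -0.001, -0.001]
ft_force: [-0.5, 0.1, -2.9]
grip_width: 0.0409
clock: 40.25
eef_pos: [0.509, -0.2183, 0.2143]
tool_rot: [0.345, 0.939, 0.0, -0.0]
ft_force: [-0.0, -0.5, -2.2]
grip_width: 0.041
t 40.25 pos [ 0.509  -0.2183  0.2143] yaw 49.63 tilt [-0.     0.001 -1.   ] j [-0.41  0.36  0.08  1.29  0.    0.3 ] F [-0.03 -0.49 -2.15] w 0.041
units dx dy dz [-3.14 -0.05  0.01]
az units 0.0  deg 0.03 after-turn dx,dy: [-3.14 -0.05  0.01]
```

View pics/s21.png

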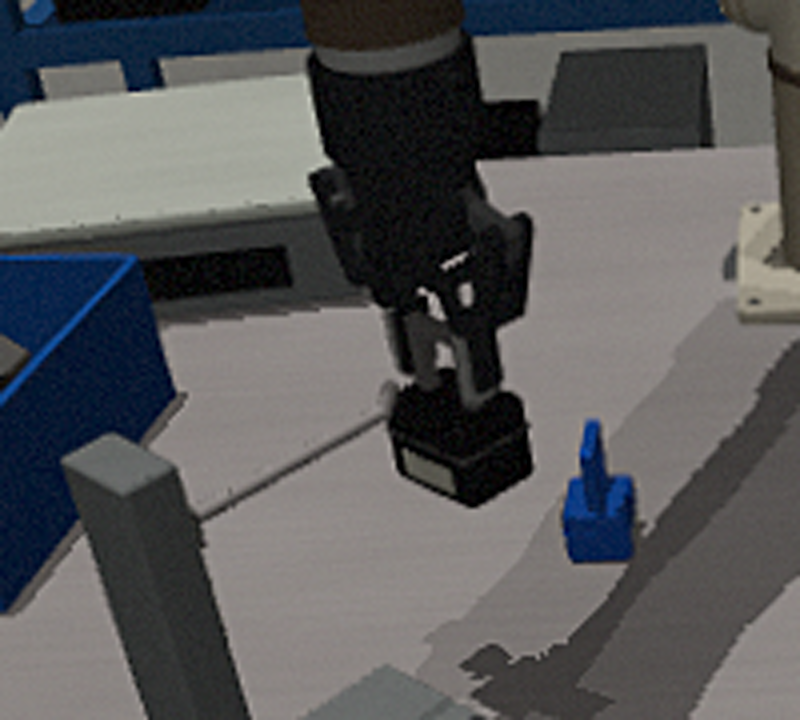

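It's the same staging as with S (tip at (388,395)). I'll insert fully while watching the force.

```bash
python3 -m handwheel '[{"dx":-0.4,"dy":0,"dz":0,"ax":0,"ay":0,"az":0},{"dx":-0.4,"dy":0,"dz":0,"ax":0,"ay":0,"az":0},{"dx":-0.4,"dy":0,"dz":0,"ax":0,"ay":0,"az":0},{"dx":-0.4,"dy":0,"dz":0,"ax":0,"ay":0,"az":0},{"dx":-0.4,"dy":0,"dz":0,"ax":0,"ay":0,"az":0}]'; python3 -m handwheel '[{"dx":-0.4,"dy":0,"dz":0,"ax":0,"ay":0,"az":0},{"dx":-0.4,"dy":0,"dz":0,"ax":0,"ay":0,"az":0},{"dx":-0.3,"dy":0,"dz":0,"ax":0,"ay":0,"az":0},{"dx":0,"dy":0,"dz":0,"ax":0,"ay":0,"az":0},{"dx":0,"dy":0,"dz":0.3,"ax":0,"ay":0,"az":0},{"dx":0,"dy":0,"dz":0.3,"ax":0,"ay":0,"az":0},{"dx":0,"dy":0,"dz":0.2,"ax":0,"ay":0,"az":0},{"dx":0,"dy":0,"dz":0.2,"ax":0,"ay":0,"az":0},{"dx":0,"dy":0,"dz":0.15,"ax":0,"ay":0,"az":0},{"dx":0,"dy":0,"dz":0,"ax":0,"ay":0,"az":0},{"dx":0,"dy":0,"dz":0,"ax":0,"ay":0,"az":0}]'; python3 g.py 0.568 -0.270 0.18 49.6;  python3 - <<'E'
from h import *
cs=cam("scene"); crop(cs,100,130,240,250,5,"pics/s22.png")
E
```

```text
clock: 40.8
eef_pos: [0.5482, -0.2514, 0.2143]
tool_rot: [0.345, 0.939, -0.0, -0.0]
ft_force: [0.1, -0.1, -1.0]
grip_width: 0.0407
clock: 41.9
eef_pos: [0.5681, -0.2686, 0.186]
tool_rot: [0.345, 0.939, 0.0, 0.0]
ft_force: [-1.0, -0.1, 0.4]
grip_width: 0.0408
t 41.9 pos [ 0.5681 -0.2686  0.186 ] yaw 49.62 tilt [ 0.  0. -1.] j [-0.44  0.53  0.26  1.31  0.    0.26] F [-0.97 -0.11  0.35] w 0.0408
units dx dy dz [-0.03 -0.04  0.24]
az units 0.0  deg 0.02 after-turn dx,dy: [-0.03 -0.04  0.24]
```

View pics/s22.png

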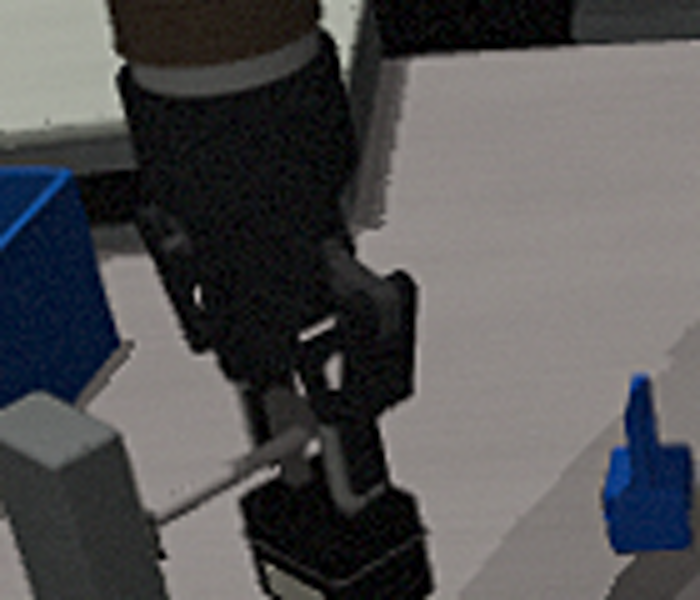

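```bash
python3 -m handwheel '[{"dx":0,"dy":0,"dz":0.12,"ax":0,"ay":0,"az":0},{"dx":0,"dy":0,"dz":0,"ax":0,"ay":0,"az":0},{"dx":0,"dy":0,"dz":0,"ax":0,"ay":0,"az":0}]'; python3 -m handwheel '[{"dx":0,"dy":0,"dz":0,"ax":0,"ay":0,"az":0},{"dx":0,"dy":0,"dz":0,"ax":0,"ay":0,"az":0},{"dx":0,"dy":0,"dz":0,"ax":0,"ay":0,"az":0},{"dx":0,"dy":0,"dz":0,"ax":0,"ay":0,"az":0},{"dx":0,"dy":0,"dz":0,"ax":0,"ay":0,"az":0},{"dx":0,"dy":0,"dz":0,"ax":0,"ay":0,"az":0},{"dx":0,"dy":0,"dz":-0.4,"ax":0,"ay":0,"az":0},{"dx":0,"dy":0,"dz":-0.8,"ax":0,"ay":0,"az":0},{"dx":0,"dy":0,"dz":-1,"ax":0,"ay":0,"az":0},{"dx":0,"dy":0,"dz":-1,"ax":0,"ay":0,"az":0},{"dx":0,"dy":0,"dz":0,"ax":0,"ay":0,"az":0},{"dx":0,"dy":0,"dz":0,"ax":0,"ay":0,"az":0}]' 1;python3 g.py 0.568 -0.271 0.18 49.6; python3 - <<'E'
from h import *
cs=cam("scene"); crop(cs,80,130,240,290,5,"pics/s23.png")
E
python3 -m handwheel '[{"dx":0,"dy":0,"dz":0,"ax":0,"ay":0,"az":0},{"dx":0,"dy":0,"dz":0,"ax":0,"ay":0,"az":0},{"dx":0,"dy":0,"dz":0,"ax":0,"ay":0,"az":0},{"dx":0,"dy":0,"dz":0,"ax":0,"ay":0,"az":0},{"dx":0,"dy":0,"dz":0,"ax":0,"ay":0,"az":0},{"dx":0,"dy":0,"dz":0,"ax":0,"ay":0,"az":0},{"dx":0,"dy":0,"dz":0,"ax":0,"ay":0,"az":0},{"dx":0,"dy":0,"dz":0,"ax":0,"ay":0,"az":0},{"dx":0,"dy":0,"dz":0,"ax":0,"ay":0,"az":0},{"dx":0,"dy":0,"dz":0,"ax":0,"ay":0,"az":0}]'; python3 - <<'E'
from h import *
cs=cam("scene"); crop(cs,80,130,240,290,5,"pics/s24.png"); c=cam("top");  crop(c,170,160,350,320,4,"pics/t13.png")
E
```

```text
clock: 42.25
eef_pos: [0.5685, -0.2689, 0.183]
tool_rot: [0.345, 0.939, -0.0, 0.0]
ft_force: [0.0, 0.5, -0.4]
grip_width: 0.0409
clock: 43.45
eef_pos: [0.5686, -0.2689, 0.2639]
tool_rot: [0.345, 0.939, -0.0, 0.001]
ft_force: [0.2, 0.5, -0.5]
grip_width: 0.0856
t 43.45 pos [ 0.5686 -0.2689  0.2639] yaw 49.62 tilt [ 0.002 -0.001 -1.   ] j [-0.44  0.5   0.42  1.49 -0.    0.26] F [ 0.15  0.45 -0.55] w 0.0856
units dx dy dz [-0.03 -0.08  3.36]
az units 0.0  deg 0.02 after-turn dx,dy: [-0.03 -0.08  3.36]
clock: 44.5
eef_pos: [0.5682, -0.2687, 0.2628]
tool_rot: [0.345, 0.939, 0.0, 0.0]
ft_force: [-0.2, 0.1, 0.1]
grip_width: 0.0852
```

View pics/s23.png

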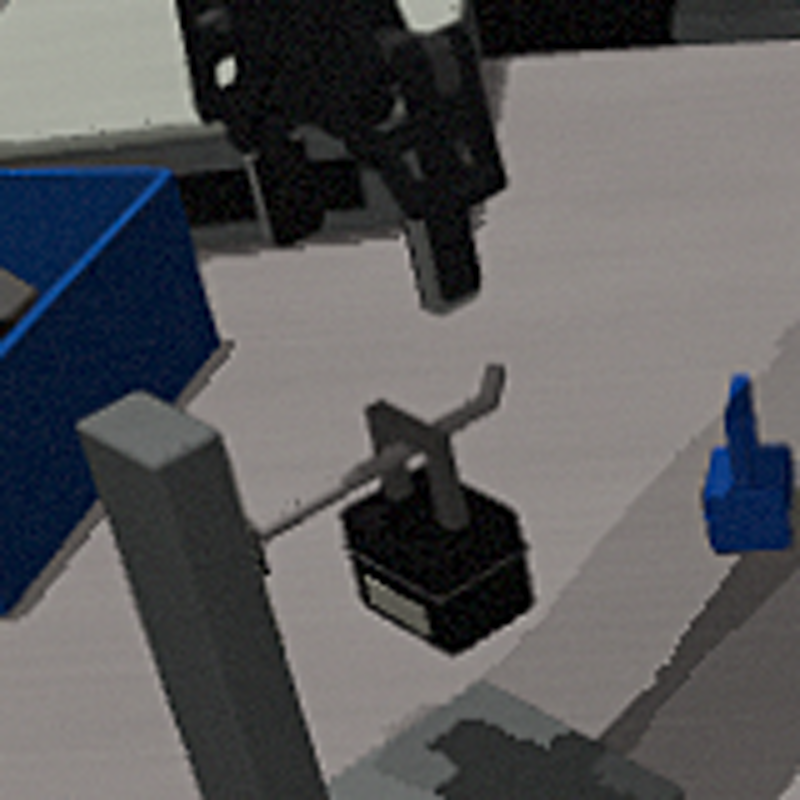

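View pics/s24.png

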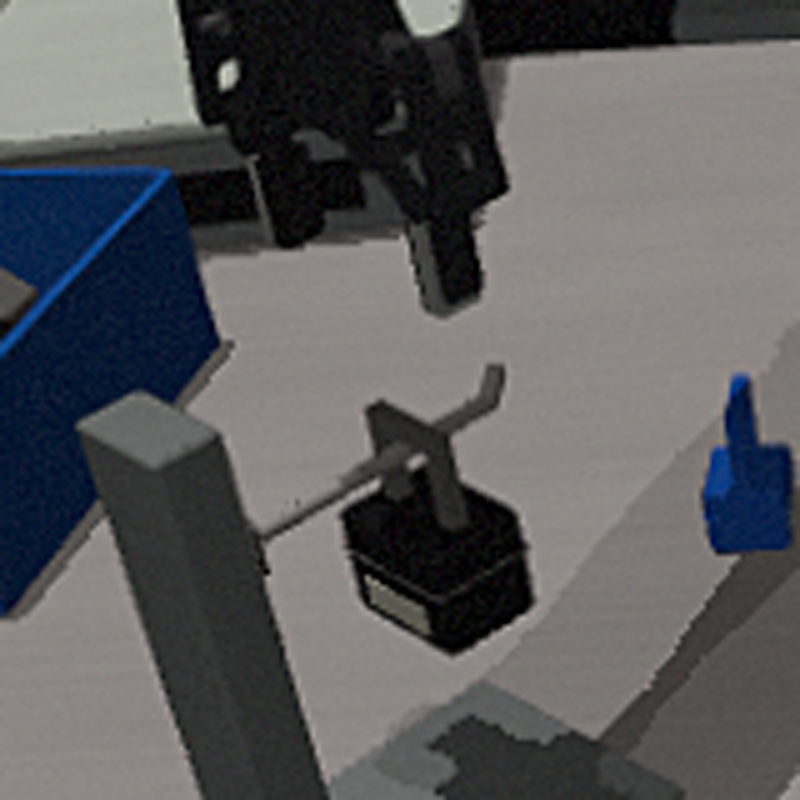

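View pics/t13.png

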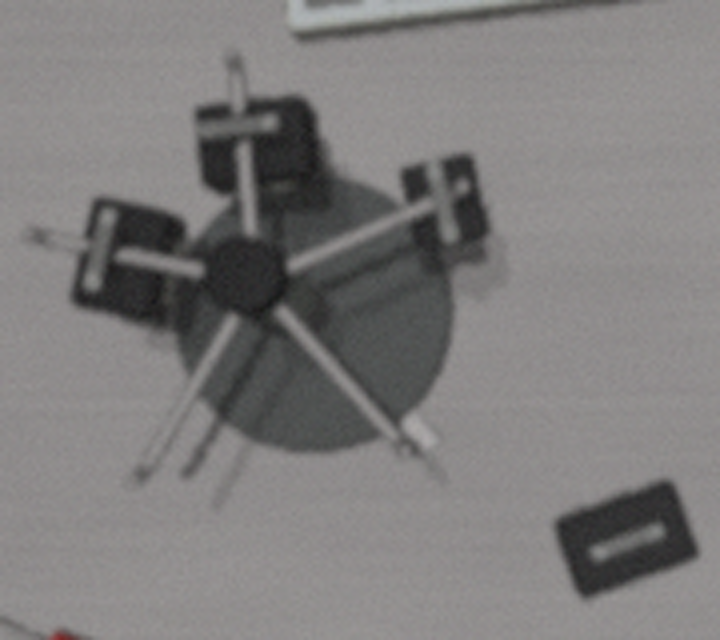

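M rests on the hook, with two identical views a second apart. But S on its branch now sits farther out, near the branch end, than before. I'll look closely.

```bash
python3 - <<'E'
from h import *
cs=cam("scene"); crop(cs,340,150,480,290,5,"pics/s25.png"); c=cam("top");  crop(c,215,180,305,260,8,"pics/t14.png")
E
```

```text
(no output)
```

View pics/s25.png

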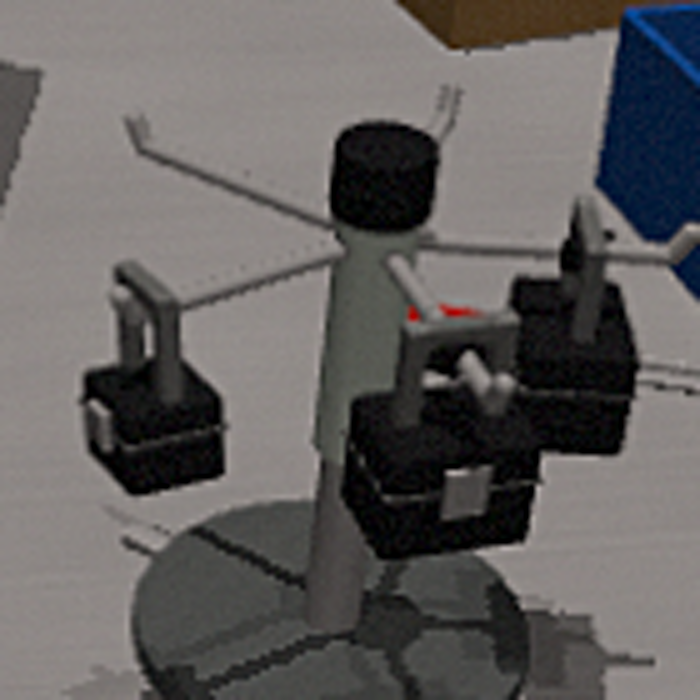

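View pics/t14.png

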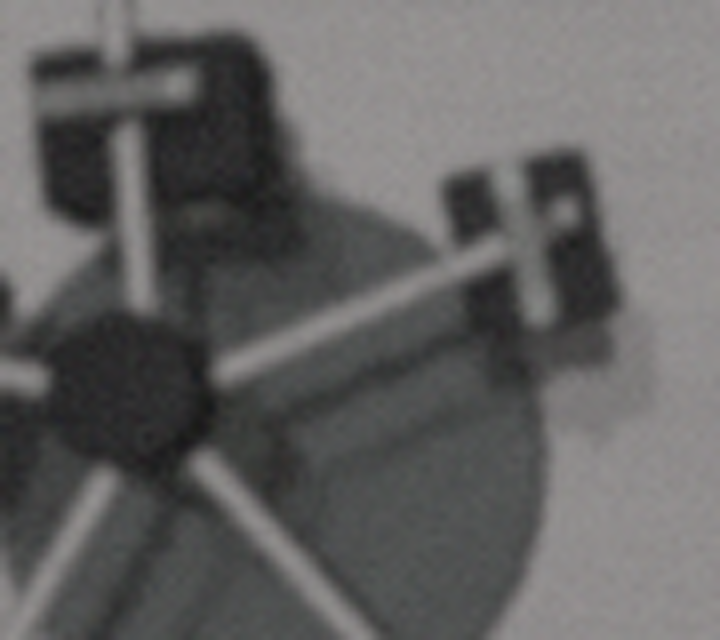

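S was shifted about 2 cm outward along its branch, apparently the announced knock. It still hangs upright and motionless inside the turned-up end (identical in t13 and t14), so I'll leave it. Now regrasp M.

```bash
python3 -m handwheel '[{"dx":0,"dy":0,"dz":0.8,"ax":0,"ay":0,"az":0},{"dx":0,"dy":0,"dz":0.8,"ax":0,"ay":0,"az":0},{"dx":0,"dy":0,"dz":0.8,"ax":0,"ay":0,"az":0},{"dx":0,"dy":0,"dz":0.6,"ax":0,"ay":0,"az":0},{"dx":0,"dy":0,"dz":0.25,"ax":0,"ay":0,"az":0},{"dx":0,"dy":0,"dz":0,"ax":0,"ay":0,"az":0},{"dx":0,"dy":0,"dz":0,"ax":0,"ay":0,"az":0}]'; python3 g.py 0.5685 -0.2689 0.182 49.6; python3 -m handwheel '[{"dx":0,"dy":0,"dz":0,"ax":0,"ay":0,"az":0},{"dx":0,"dy":0,"dz":0,"ax":0,"ay":0,"az":0},{"dx":0,"dy":0,"dz":0,"ax":0,"ay":0,"az":0},{"dx":0,"dy":0,"dz":0,"ax":0,"ay":0,"az":0},{"dx":0,"dy":0,"dz":0,"ax":0,"ay":0,"az":0},{"dx":0,"dy":0,"dz":0,"ax":0,"ay":0,"az":0},{"dx":0,"dy":0,"dz":0,"ax":0,"ay":0,"az":0}]' -1; python3 g.py 0.568 -0.271 0.182 49.6
```

```text
clock: 45.4
eef_pos: [0.5686, -0.2689, 0.1824]
tool_rot: [0.345, 0.939, -0.0, 0.001]
ft_force: [-0.6, 0.6, 0.8]
grip_width: 0.0853
t 45.4 pos [ 0.5686 -0.2689  0.1824] yaw 49.62 tilt [ 0.001 -0.001 -1.   ] j [-0.44  0.53  0.26  1.3  -0.    0.26] F [-0.63  0.56  0.75] w 0.0853
units dx dy dz [ 0.   -0.    0.02]
az units 0.0  deg 0.02 after-turn dx,dy: [ 0.   -0.    0.02]
clock: 46.1
eef_pos: [0.5684, -0.2688, 0.1817]
tool_rot: [0.345, 0.939, -0.0, 0.0]
ft_force: [1.3, -0.0, 0.8]
grip_width: 0.0409
t 46.1 pos [ 0.5684 -0.2688  0.1817] yaw 49.62 tilt [ 0. -0. -1.] j [-0.44  0.53  0.26  1.3  -0.    0.26] F [ 1.3  -0.    0.77] w 0.0409
units dx dy dz [-0.05 -0.08 -0.01]
az units 0.0  deg 0.02 after-turn dx,dy: [-0.05 -0.08 -0.01]
```

```bash
python3 -m handwheel '[{"dx":0,"dy":0,"dz":-0.3,"ax":0,"ay":0,"az":0},{"dx":0,"dy":0,"dz":-0.4,"ax":0,"ay":0,"az":0},{"dx":0,"dy":0,"dz":-0.4,"ax":0,"ay":0,"az":0},{"dx":0,"dy":0,"dz":-0.2,"ax":0,"ay":0,"az":0},{"dx":0,"dy":0,"dz":0,"ax":0,"ay":0,"az":0},{"dx":0,"dy":0,"dz":0,"ax":0,"ay":0,"az":0}]'; python3 g.py 0.48 -0.195 0.2145;  python3 - <<'E'
from h import *
cs=cam("scene"); crop(cs,100,130,220,230,6,"pics/s26.png")
E
```

```text
clock: 46.7
eef_pos: [0.5681, -0.2687, 0.214]
tool_rot: [0.345, 0.939, 0.0, -0.0]
ft_force: [-0.5, 0.2, -2.7]
grip_width: 0.0409
t 46.7 pos [ 0.5681 -0.2687  0.214 ] yaw 49.62 tilt [-0.  0. -1.] j [-0.44  0.52  0.32  1.37  0.    0.26] F [-0.47  0.17 -2.75] w 0.0409
units dx dy dz [ 4.59 -0.04 -0.02]
```

View pics/s26.png

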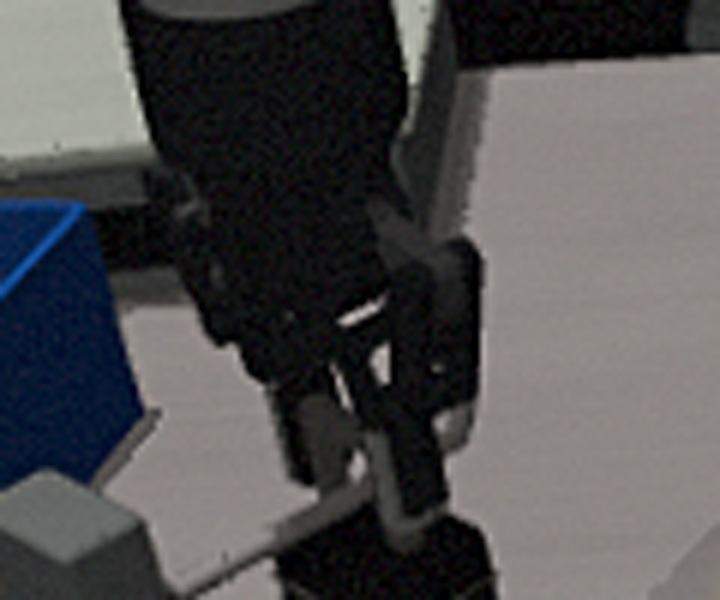

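M is lifted clear. I'll back out and yaw, then go to the tree.

```bash
python3 -m handwheel '[{"dx":0.4,"dy":0,"dz":0,"ax":0,"ay":0,"az":0},{"dx":0.5,"dy":0,"dz":0,"ax":0,"ay":0,"az":0},{"dx":0.5,"dy":0,"dz":0,"ax":0,"ay":0,"az":0},{"dx":0.5,"dy":0,"dz":0,"ax":0,"ay":0,"az":0},{"dx":0.6,"dy":0,"dz":0,"ax":0,"ay":0,"az":0},{"dx":0.8,"dy":0,"dz":0,"ax":0,"ay":0,"az":0},{"dx":0.8,"dy":0,"dz":0,"ax":0,"ay":0,"az":0},{"dx":0.5,"dy":0,"dz":0,"ax":0,"ay":0,"az":0},{"dx":0.5,"dy":0,"dz":0,"ax":0,"ay":0,"az":0},{"dx":0.5,"dy":0,"dz":0,"ax":0,"ay":0,"az":0},{"dx":0.4,"dy":0,"dz":0,"ax":0,"ay":0,"az":0},{"dx":0,"dy":0,"dz":0,"ax":0,"ay":0,"az":0}]'; python3 -m handwheel '[{"dx":0,"dy":0,"dz":0,"ax":0,"ay":0,"az":-0.7},{"dx":0,"dy":0,"dz":0,"ax":0,"ay":0,"az":-1},{"dx":0,"dy":0,"dz":0,"ax":0,"ay":0,"az":-1},{"dx":0,"dy":0,"dz":0,"ax":0,"ay":0,"az":-1},{"dx":0,"dy":0,"dz":0,"ax":0,"ay":0,"az":-1},{"dx":0,"dy":0,"dz":0,"ax":0,"ay":0,"az":-1},{"dx":0,"dy":0,"dz":0,"ax":0,"ay":0,"az":-1},{"dx":0,"dy":0,"dz":0,"ax":0,"ay":0,"az":-1},{"dx":0,"dy":0,"dz":0,"ax":0,"ay":0,"az":-1},{"dx":0,"dy":0,"dz":0,"ax":0,"ay":0,"az":-0.7},{"dx":0,"dy":0,"dz":0,"ax":0,"ay":0,"az":0}]'; python3 g.py 0.456 0.111 0.2145 130.5
```

```text
clock: 47.95
eef_pos: [0.4528, -0.1708, 0.2139]
tool_rot: [0.345, 0.939, 0.0, -0.001]
ft_force: [0.4, -0.0, -2.0]
grip_width: 0.0407
clock: 49.05
eef_pos: [0.4543, -0.1719, 0.2139]
tool_rot: [-0.345, 0.939, -0.0, 0.0]
ft_force: [-0.1, 0.4, -2.9]
grip_width: 0.0408
t 49.05 pos [ 0.4543 -0.1719  0.2139] yaw 130.38 tilt [ 0. -0. -1.] j [-0.36  0.23 -0.1   1.24 -0.   -1.07] F [-0.14  0.36 -2.94] w 0.0408
units dx dy dz [-7.38  8.58 -0.03]
az units -0.01  deg -0.12 after-turn dx,dy: [-7.4   8.56 -0.03]
```

```bash
python3 -m handwheel '[{"dx":-0.5,"dy":0.55,"dz":0,"ax":0,"ay":0,"az":0},{"dx":-0.8,"dy":0.9,"dz":0,"ax":0,"ay":0,"az":0},{"dx":-0.85,"dy":1,"dz":0,"ax":0,"ay":0,"az":0},{"dx":-0.85,"dy":1,"dz":0,"ax":0,"ay":0,"az":0},{"dx":-0.85,"dy":1,"dz":0,"ax":0,"ay":0,"az":0},{"dx":-0.85,"dy":1,"dz":0,"ax":0,"ay":0,"az":0},{"dx":-0.85,"dy":1,"dz":0,"ax":0,"ay":0,"az":0},{"dx":-0.85,"dy":1,"dz":0,"ax":0,"ay":0,"az":0},{"dx":-0.65,"dy":0.75,"dz":0,"ax":0,"ay":0,"az":0},{"dx":-0.3,"dy":0.35,"dz":0,"ax":0,"ay":0,"az":0},{"dx":0,"dy":0,"dz":0,"ax":0,"ay":0,"az":0},{"dx":0,"dy":0,"dz":0,"ax":0,"ay":0,"az":0}]'; python3 g.py 0.5095 0.158 0.2145 130.5;python3 - <<'E'
from h import *
cs=cam("scene"); crop(cs,320,100,480,240,5,"pics/s27.png")
E
```

```text
clock: 50.25
eef_pos: [0.4554, 0.1098, 0.2139]
tool_rot: [-0.345, 0.939, -0.0, -0.0]
ft_force: [0.1, 0.2, -2.5]
grip_width: 0.0408
t 50.25 pos [0.4554 0.1098 0.2139] yaw 130.35 tilt [-0.    -0.001 -1.   ] j [ 0.24  0.2  -0.15  1.23 -0.   -0.47] F [ 0.09  0.22 -2.52] w 0.0408
units dx dy dz [-2.9   0.07 -0.02]
az units -0.02  deg -0.15 after-turn dx,dy: [-2.9   0.06 -0.02]
```

View pics/s27.png

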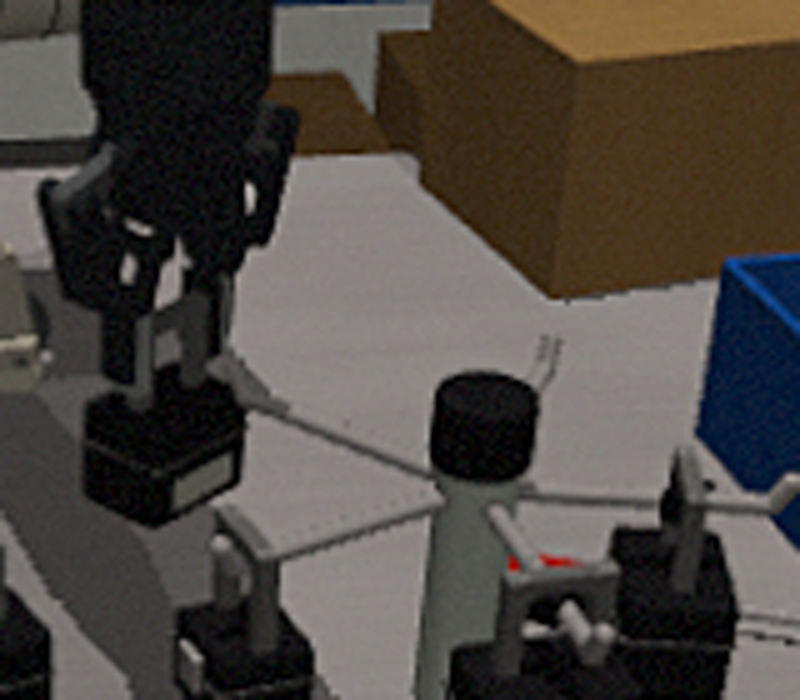

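```bash
python3 -m handwheel '[{"dx":-0.4,"dy":0.06,"dz":0,"ax":0,"ay":0,"az":0},{"dx":-0.4,"dy":0,"dz":0,"ax":0,"ay":0,"az":0},{"dx":-0.4,"dy":0,"dz":0,"ax":0,"ay":0,"az":0},{"dx":-0.3,"dy":0,"dz":0,"ax":0,"ay":0,"az":0},{"dx":0,"dy":0,"dz":0,"ax":0,"ay":0,"az":0}]'; python3 g.py 0.5095 0.158 0.2145 130.5;python3 - <<'E'
from h import *
cs=cam("scene"); crop(cs,330,120,430,220,7,"pics/s28.png")
E
```

```text
clock: 50.8
eef_pos: [0.484, 0.1365, 0.2138]
tool_rot: [-0.346, 0.938, 0.0, 0.0]
ft_force: [0.4, -0.9, -2.9]
grip_width: 0.0409
t 50.8 pos [0.484  0.1365 0.2138] yaw 130.43 tilt [ 0.  0. -1.] j [ 0.27  0.26 -0.06  1.25  0.   -0.43] F [ 0.38 -0.88 -2.9 ] w 0.0409
units dx dy dz [-1.34 -0.01 -0.03]
az units -0.01  deg -0.07 after-turn dx,dy: [-1.34 -0.01 -0.03]
```

View pics/s28.png

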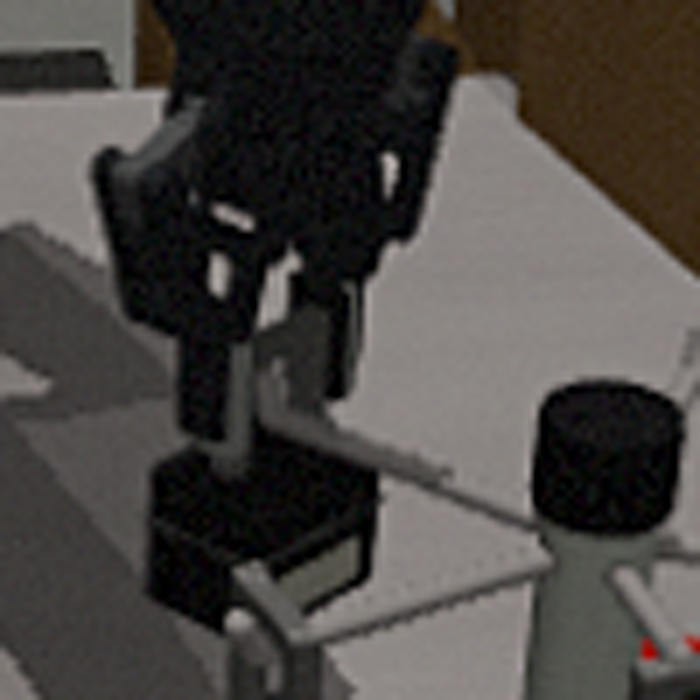

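```bash
python3 -m handwheel '[{"dx":-0.4,"dy":0,"dz":0,"ax":0,"ay":0,"az":0},{"dx":-0.4,"dy":0,"dz":0,"ax":0,"ay":0,"az":0},{"dx":-0.4,"dy":0,"dz":0,"ax":0,"ay":0,"az":0},{"dx":-0.15,"dy":0,"dz":0,"ax":0,"ay":0,"az":0},{"dx":0,"dy":0,"dz":0.2,"ax":0,"ay":0,"az":0},{"dx":0,"dy":0,"dz":0.2,"ax":0,"ay":0,"az":0},{"dx":0,"dy":0,"dz":0.15,"ax":0,"ay":0,"az":0},{"dx":0,"dy":0,"dz":0,"ax":0,"ay":0,"az":0},{"dx":0,"dy":0,"dz":0,"ax":0,"ay":0,"az":0}]'; python3 -m handwheel '[{"dx":0,"dy":0,"dz":0.05,"ax":0,"ay":0,"az":0},{"dx":0,"dy":0,"dz":0,"ax":0,"ay":0,"az":0},{"dx":0,"dy":0,"dz":0,"ax":0,"ay":0,"az":0}]'
```

```text
clock: 51.75
eef_pos: [0.5083, 0.1574, 0.2002]
tool_rot: [-0.345, 0.939, -0.0, -0.0]
ft_force: [0.4, 0.0, -2.7]
grip_width: 0.0409
clock: 52.05
eef_pos: [0.5086, 0.1576, 0.1995]
tool_rot: [-0.345, 0.938, -0.0, 0.0]
ft_force: [-1.1, -1.0, 1.2]
grip_width: 0.041
```

The weight is on the branch. Release slowly and rise.

```bash
python3 -m handwheel '[{"dx":0,"dy":0,"dz":0,"ax":0,"ay":0,"az":0},{"dx":0,"dy":0,"dz":0,"ax":0,"ay":0,"az":0},{"dx":0,"dy":0,"dz":0,"ax":0,"ay":0,"az":0},{"dx":0,"dy":0,"dz":0,"ax":0,"ay":0,"az":0},{"dx":0,"dy":0,"dz":0,"ax":0,"ay":0,"az":0},{"dx":0,"dy":0,"dz":0,"ax":0,"ay":0,"az":0},{"dx":0,"dy":0,"dz":-0.4,"ax":0,"ay":0,"az":0},{"dx":0,"dy":0,"dz":-0.8,"ax":0,"ay":0,"az":0},{"dx":0,"dy":0,"dz":-1,"ax":0,"ay":0,"az":0},{"dx":0,"dy":0,"dz":-1,"ax":0,"ay":0,"az":0},{"dx":0,"dy":0,"dz":-0.6,"ax":0,"ay":0,"az":0},{"dx":0,"dy":0,"dz":0,"ax":0,"ay":0,"az":0}]' 1; python3 g.py 0.571 0.2122 0.3; python3 - <<'E'
from h import *
c=cam("top"); cs=cam("scene"); crop(cs,330,120,490,280,5,"pics/s29.png"); crop(c,170,160,440,330,3,"pics/t15.png")
E
```

```text
clock: 53.25
eef_pos: [0.5099, 0.1581, 0.2975]
tool_rot: [-0.345, 0.938, -0.0, 0.003]
ft_force: [0.6, -0.0, -0.1]
grip_width: 0.0851
t 53.25 pos [0.5099 0.1581 0.2975] yaw 130.41 tilt [ 0.006  0.002 -1.   ] j [ 0.3   0.29  0.19  1.47 -0.   -0.4 ] F [ 0.64 -0.01 -0.1 ] w 0.0851
units dx dy dz [-3.26  0.06 -0.08]
```

View pics/s29.png

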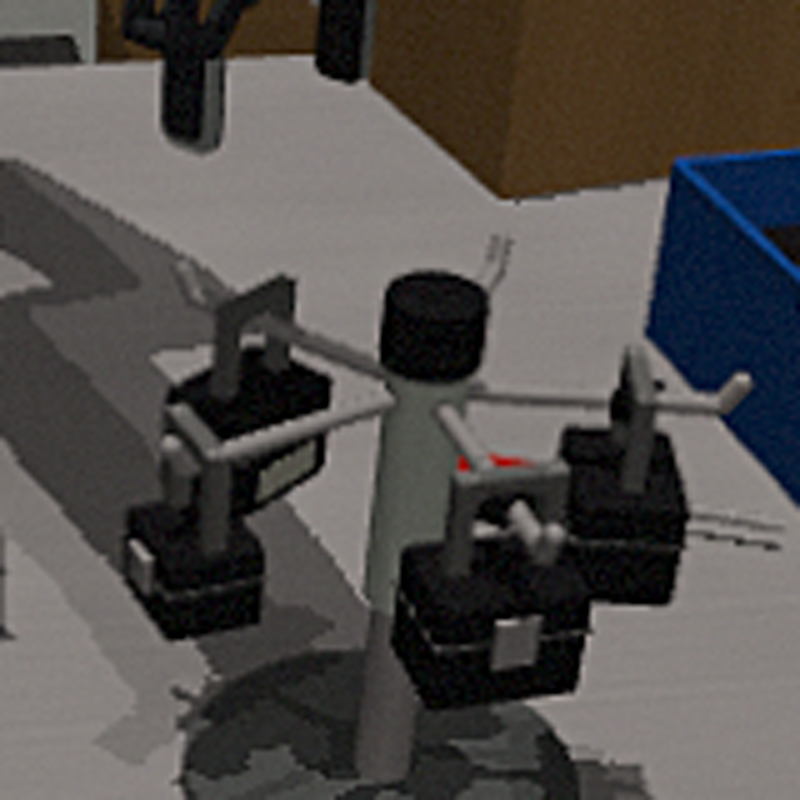

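View pics/t15.png

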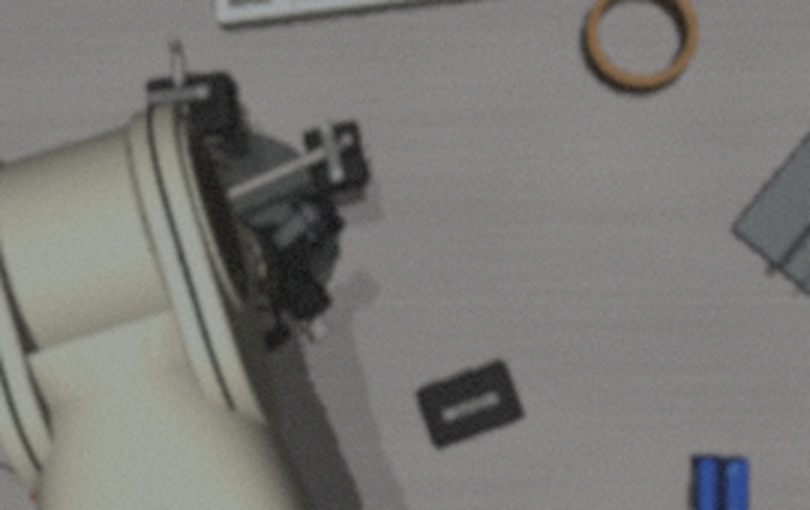

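M hangs on branch1, S hangs still at its branch end, and L is unmoved. Back to the knob for the last turn.

```bash
python3 -m handwheel '[{"dx":-0.6,"dy":0,"dz":0,"ax":0,"ay":0,"az":0},{"dx":-1,"dy":0,"dz":0,"ax":0,"ay":0,"az":0},{"dx":-1,"dy":0,"dz":0,"ax":0,"ay":0,"az":0},{"dx":-0.68,"dy":0.05,"dz":0,"ax":0,"ay":0,"az":0},{"dx":0,"dy":0,"dz":0.5,"ax":0,"ay":0,"az":0},{"dx":0,"dy":0,"dz":1,"ax":0,"ay":0,"az":0},{"dx":0,"dy":0,"dz":0.7,"ax":0,"ay":0,"az":0},{"dx":0,"dy":0,"dz":0.2,"ax":0,"ay":0,"az":0},{"dx":0,"dy":0,"dz":0,"ax":0,"ay":0,"az":0},{"dx":0,"dy":0,"dz":0,"ax":0,"ay":0,"az":0}]'; python3 g.py 0.571 0.2122 0.234; 
```

```text
clock: 54.35
eef_pos: [0.5704, 0.2118, 0.2345]
tool_rot: [-0.345, 0.938, -0.0, 0.0]
ft_force: [-0.7, 0.6, 0.3]
grip_width: 0.0853
t 54.35 pos [0.5704 0.2118 0.2345] yaw 130.4 tilt [ 0.001  0.    -1.   ] j [ 0.36  0.47  0.29  1.39 -0.   -0.35] F [-0.67  0.62  0.33] w 0.0853
units dx dy dz [-0.03 -0.    0.02]
```

```bash
python3 -m handwheel '[{"dx":0,"dy":0,"dz":0,"ax":0,"ay":0,"az":0},{"dx":0,"dy":0,"dz":0,"ax":0,"ay":0,"az":0},{"dx":0,"dy":0,"dz":0,"ax":0,"ay":0,"az":0},{"dx":0,"dy":0,"dz":0,"ax":0,"ay":0,"az":0},{"dx":0,"dy":0,"dz":0,"ax":0,"ay":0,"az":0},{"dx":0,"dy":0,"dz":0,"ax":0,"ay":0,"az":0},{"dx":0,"dy":0,"dz":0,"ax":0,"ay":0,"az":0}]' -1; python3 g.py 0.571 0.212 0.234;python3 -m handwheel '[{"dx":0,"dy":0,"dz":0,"ax":0,"ay":0,"az":-0.05},{"dx":0,"dy":0,"dz":0,"ax":0,"ay":0,"az":-0.1},{"dx":0,"dy":0,"dz":0,"ax":0,"ay":0,"az":-0.15},{"dx":0,"dy":0,"dz":0,"ax":0,"ay":0,"az":-0.2},{"dx":0,"dy":0,"dz":0,"ax":0,"ay":0,"az":-0.25},{"dx":0,"dy":0,"dz":0,"ax":0,"ay":0,"az":-0.3},{"dx":0,"dy":0,"dz":0,"ax":0,"ay":0,"az":-0.3},{"dx":0,"dy":0,"dz":0,"ax":0,"ay":0,"az":-0.3},{"dx":0,"dy":0,"dz":0,"ax":0,"ay":0,"az":-0.3},{"dx":0,"dy":0,"dz":0,"ax":0,"ay":0,"az":-0.3},{"dx":0,"dy":0,"dz":0,"ax":0,"ay":0,"az":-0.3},{"dx":0,"dy":0,"dz":0,"ax":0,"ay":0,"az":-0.3}]'; python3 -m handwheel '[{"dx":0,"dy":0,"dz":0,"ax":0,"ay":0,"az":-0.3},{"dx":0,"dy":0,"dz":0,"ax":0,"ay":0,"az":-0.3},{"dx":0,"dy":0,"dz":0,"ax":0,"ay":0,"az":-0.3},{"dx":0,"dy":0,"dz":0,"ax":0,"ay":0,"az":-0.3},{"dx":0,"dy":0,"dz":0,"ax":0,"ay":0,"az":-0.3},{"dx":0,"dy":0,"dz":0,"ax":0,"ay":0,"az":-0.3},{"dx":0,"dy":0,"dz":0,"ax":0,"ay":0,"az":-0.3},{"dx":0,"dy":0,"dz":0,"ax":0,"ay":0,"az":-0.3},{"dx":0,"dy":0,"dz":0,"ax":0,"ay":0,"az":-0.3},{"dx":0,"dy":0,"dz":0,"ax":0,"ay":0,"az":-0.3},{"dx":0,"dy":0,"dz":0,"ax":0,"ay":0,"az":-0.3},{"dx":0,"dy":0,"dz":0,"ax":0,"ay":0,"az":-0.3}]'; python3 g.py 0.571 0.212 0.234
```

```text
clock: 55.05
eef_pos: [0.5704, 0.212, 0.2351]
tool_rot: [-0.345, 0.938, 0.0, 0.001]
ft_force: [-1.5, 0.3, 4.9]
grip_width: 0.0384
t 55.05 pos [0.5704 0.212  0.2351] yaw 130.41 tilt [ 0.001  0.001 -1.   ] j [ 0.36  0.46  0.29  1.39  0.   -0.35] F [-1.49  0.34  4.88] w 0.0384
units dx dy dz [-0.02 -0.02  0.04]
clock: 56.25
eef_pos: [0.5706, 0.2118, 0.2351]
tool_rot: [-0.537, 0.844, -0.0, 0.001]
ft_force: [-0.6, -1.1, 5.2]
grip_width: 0.0384
clock: 57.45
eef_pos: [0.571, 0.2117, 0.2351]
tool_rot: [0.743, -0.67, 0.001, -0.001]
ft_force: [1.6, 0.3, 5.5]
grip_width: 0.0385
t 57.45 pos [0.571  0.2117 0.2351] yaw -174.1 tilt [ 0.003  0.    -1.   ] j [ 0.36  0.47  0.29  1.39 -0.   -1.32] F [1.62 0.32 5.52] w 0.0385
units dx dy dz [-0.01  0.    0.04]
```

```bash
python3 -m handwheel '[{"dx":0,"dy":0,"dz":0,"ax":0,"ay":0,"az":-0.3},{"dx":0,"dy":0,"dz":0,"ax":0,"ay":0,"az":-0.3},{"dx":0,"dy":0,"dz":0,"ax":0,"ay":0,"az":-0.3},{"dx":0,"dy":0,"dz":0,"ax":0,"ay":0,"az":-0.3},{"dx":0,"dy":0,"dz":0,"ax":0,"ay":0,"az":-0.25},{"dx":0,"dy":0,"dz":0,"ax":0,"ay":0,"az":-0.2},{"dx":0,"dy":0,"dz":0,"ax":0,"ay":0,"az":-0.15},{"dx":0,"dy":0,"dz":0,"ax":0,"ay":0,"az":-0.1},{"dx":0,"dy":0,"dz":0,"ax":0,"ay":0,"az":-0.05},{"dx":0,"dy":0,"dz":0,"ax":0,"ay":0,"az":0},{"dx":0,"dy":0,"dz":0,"ax":0,"ay":0,"az":0}]'; python3 g.py 0.571 0.212 0.234; python3 -m handwheel '[{"dx":0,"dy":0,"dz":0,"ax":0,"ay":0,"az":0},{"dx":0,"dy":0,"dz":0,"ax":0,"ay":0,"az":0},{"dx":0,"dy":0,"dz":0,"ax":0,"ay":0,"az":0},{"dx":0,"dy":0,"dz":0,"ax":0,"ay":0,"az":0},{"dx":0,"dy":0,"dz":0,"ax":0,"ay":0,"az":0},{"dx":0,"dy":0,"dz":-0.5,"ax":0,"ay":0,"az":0},{"dx":0,"dy":0,"dz":-1,"ax":0,"ay":0,"az":0},{"dx":0,"dy":0,"dz":-1,"ax":0,"ay":0,"az":0},{"dx":0,"dy":0,"dz":-0.4,"ax":0,"ay":0,"az":0},{"dx":0,"dy":0,"dz":0,"ax":0,"ay":0,"az":0}]' 1; python3 g.py 0.4325 0.021 0.3 110; python3 - <<'E'
from h import *
c=cam("top"); cs=cam("scene"); crop(cs,330,120,490,280,5,"pics/s30.png"); crop(c,170,160,440,330,3,"pics/t16.png"); crop(c,300,272,352,318,14,"pics/t17.png")
E
```

```text
clock: 58.55
eef_pos: [0.5713, 0.2117, 0.2351]
tool_rot: [0.832, -0.555, 0.001, -0.001]
ft_force: [2.1, -1.4, 4.0]
grip_width: 0.0379
t 58.55 pos [0.5713 0.2117 0.2351] yaw -157.42 tilt [ 0.003  0.    -1.   ] j [ 0.36  0.47  0.29  1.39 -0.   -1.61] F [ 2.11 -1.42  3.99] w 0.0379
units dx dy dz [-0.01  0.01  0.05]
clock: 59.55
eef_pos: [0.571, 0.2121, 0.3082]
tool_rot: [0.832, -0.555, 0.001, -0.001]
ft_force: [0.6, -0.2, -0.1]
grip_width: 0.0851
t 59.55 pos [0.571  0.2121 0.3082] yaw -157.4 tilt [ 0.003  0.001 -1.   ] j [ 0.36  0.45  0.46  1.57  0.   -1.61] F [ 0.63 -0.16 -0.09] w 0.0851
units dx dy dz [4.93 8.05 0.3 ]
az units -10.17  deg -87.4 after-turn dx,dy: [-7.82  5.29  0.3 ]
```

View pics/s30.png

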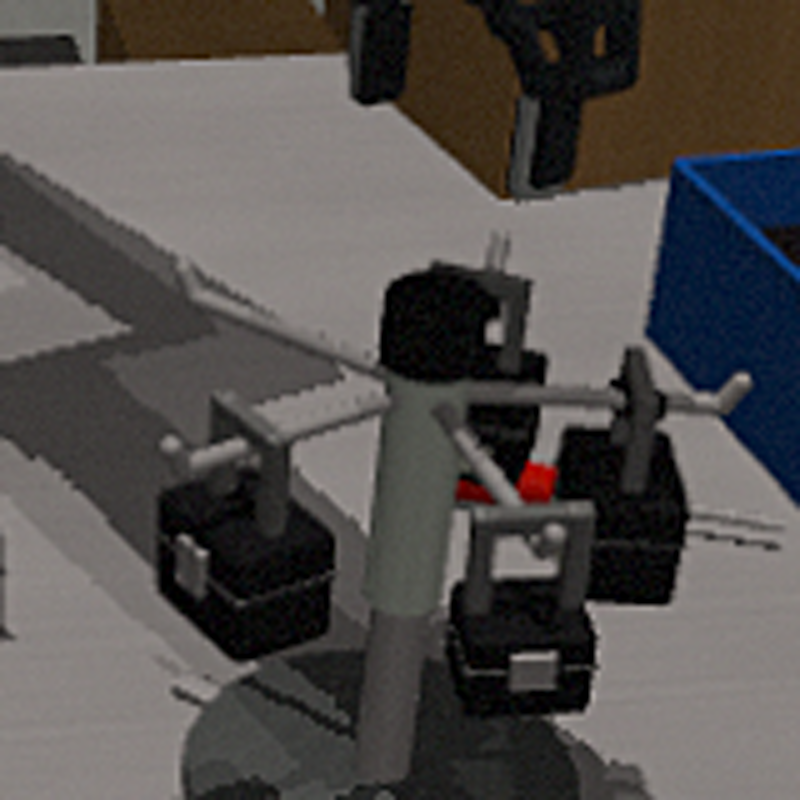

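View pics/t16.png

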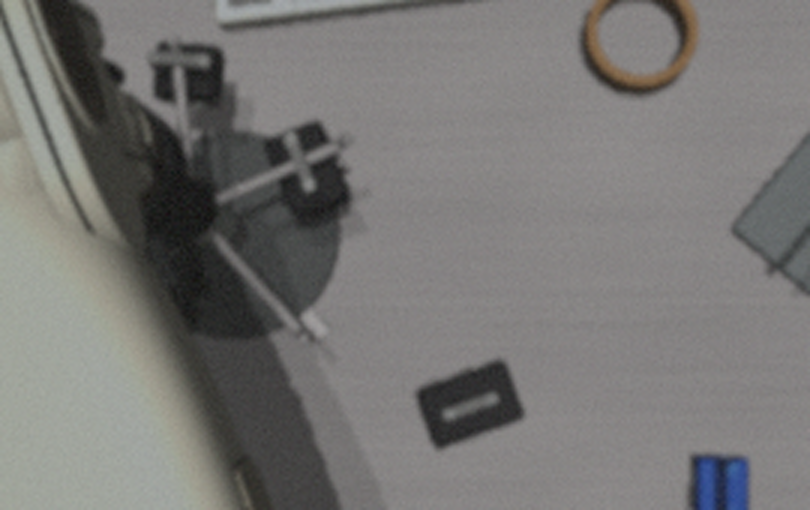

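View pics/t17.png

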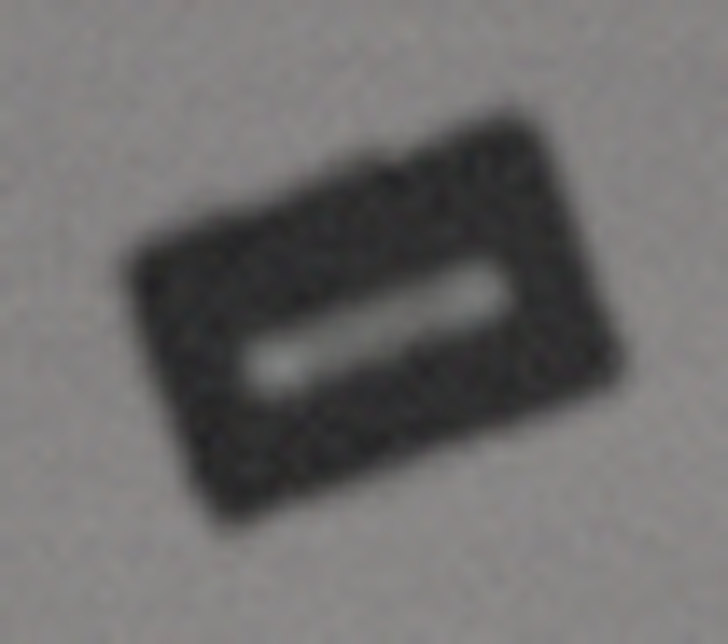

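Branch0 is at the front, and M and S are still hanging. L is unmoved at (.433,.021), yaw about 108.5°. Going for L.

```bash
python3 -m handwheel '[{"dx":0,"dy":0,"dz":0,"ax":0,"ay":0,"az":0.7},{"dx":0,"dy":0,"dz":0,"ax":0,"ay":0,"az":1},{"dx":0,"dy":0,"dz":0,"ax":0,"ay":0,"az":1},{"dx":0,"dy":0,"dz":0,"ax":0,"ay":0,"az":1},{"dx":0,"dy":0,"dz":0,"ax":0,"ay":0,"az":1},{"dx":0,"dy":0,"dz":0,"ax":0,"ay":0,"az":1},{"dx":0,"dy":0,"dz":0,"ax":0,"ay":0,"az":1},{"dx":0,"dy":0,"dz":0,"ax":0,"ay":0,"az":1},{"dx":0,"dy":0,"dz":0,"ax":0,"ay":0,"az":1},{"dx":0,"dy":0,"dz":0,"ax":0,"ay":0,"az":1},{"dx":0,"dy":0,"dz":0,"ax":0,"ay":0,"az":1},{"dx":0,"dy":0,"dz":0,"ax":0,"ay":0,"az":0.25}]'; python3 g.py 0.433 0.021 0.2 108.5
```

```text
clock: 60.85
eef_pos: [0.5695, 0.2115, 0.3044]
tool_rot: [-0.159, 0.987, -0.0, -0.002]
ft_force: [-0.2, -0.2, 0.6]
grip_width: 0.0854
t 60.85 pos [0.5695 0.2115 0.3044] yaw 108.3 tilt [-0.003 -0.001 -1.   ] j [0.36 0.46 0.45 1.57 0.   0.04] F [-0.24 -0.24  0.59] w 0.0854
units dx dy dz [ 7.56 -5.52  4.2 ]
az units -0.02  deg -0.2 after-turn dx,dy: [ 7.58 -5.49  4.2 ]
```

```bash
python3 -m handwheel '[{"dx":0.6,"dy":-0.4,"dz":0,"ax":0,"ay":0,"az":0},{"dx":0.9,"dy":-0.7,"dz":0,"ax":0,"ay":0,"az":0},{"dx":1,"dy":-0.7,"dz":0,"ax":0,"ay":0,"az":0},{"dx":1,"dy":-0.7,"dz":0,"ax":0,"ay":0,"az":0},{"dx":1,"dy":-0.75,"dz":0,"ax":0,"ay":0,"az":0},{"dx":1,"dy":-0.75,"dz":0.2,"ax":0,"ay":0,"az":0},{"dx":1,"dy":-0.75,"dz":1,"ax":0,"ay":0,"az":0},{"dx":0.7,"dy":-0.5,"dz":1,"ax":0,"ay":0,"az":0},{"dx":0.35,"dy":-0.25,"dz":1,"ax":0,"ay":0,"az":0},{"dx":0,"dy":0,"dz":1,"ax":0,"ay":0,"az":0},{"dx":0,"dy":0,"dz":0,"ax":0,"ay":0,"az":0},{"dx":0,"dy":0,"dz":0,"ax":0,"ay":0,"az":0}]'; python3 g.py 0.433 0.021 0.085 108.5
```

```text
clock: 62.05
eef_pos: [0.4341, 0.0215, 0.2009]
tool_rot: [-0.161, 0.987, 0.0, -0.001]
ft_force: [0.5, 0.5, 1.1]
grip_width: 0.0856
t 62.05 pos [0.4341 0.0215 0.2009] yaw 108.49 tilt [-0.003 -0.    -1.   ] j [ 0.05  0.14 -0.25  1.18  0.   -0.27] F [0.52 0.48 1.06] w 0.0856
units dx dy dz [ 0.04 -0.01  4.63]
az units -0.0  deg -0.01 after-turn dx,dy: [ 0.04 -0.01  4.63]
```

```bash
python3 -m handwheel '[{"dx":0.04,"dy":0,"dz":1,"ax":0,"ay":0,"az":0},{"dx":0,"dy":0,"dz":1,"ax":0,"ay":0,"az":0},{"dx":0,"dy":0,"dz":1,"ax":0,"ay":0,"az":0},{"dx":0,"dy":0,"dz":1,"ax":0,"ay":0,"az":0},{"dx":0,"dy":0,"dz":0.6,"ax":0,"ay":0,"az":0},{"dx":0,"dy":0,"dz":0,"ax":0,"ay":0,"az":0},{"dx":0,"dy":0,"dz":0,"ax":0,"ay":0,"az":0},{"dx":0,"dy":0,"dz":0,"ax":0,"ay":0,"az":0},{"dx":0,"dy":0,"dz":0,"ax":0,"ay":0,"az":0}]'; python3 g.py 0.433 0.021 0.085 108.5;  python3 - <<'E'
from h import *
cs=cam("scene"); crop(cs,250,140,370,270,6,"pics/s31.png")
E
```

```text
clock: 62.95
eef_pos: [0.4351, 0.0213, 0.0879]
tool_rot: [-0.161, 0.987, -0.0, 0.001]
ft_force: [0.8, 0.2, -0.8]
grip_width: 0.0855
t 62.95 pos [0.4351 0.0213 0.0879] yaw 108.5 tilt [ 0.003  0.    -1.   ] j [ 0.05  0.26 -0.43  0.88 -0.   -0.27] F [ 0.83  0.22 -0.78] w 0.0855
units dx dy dz [0.08 0.01 0.11]
az units -0.0  deg -0.0 after-turn dx,dy: [0.08 0.01 0.11]
```

View pics/s31.png

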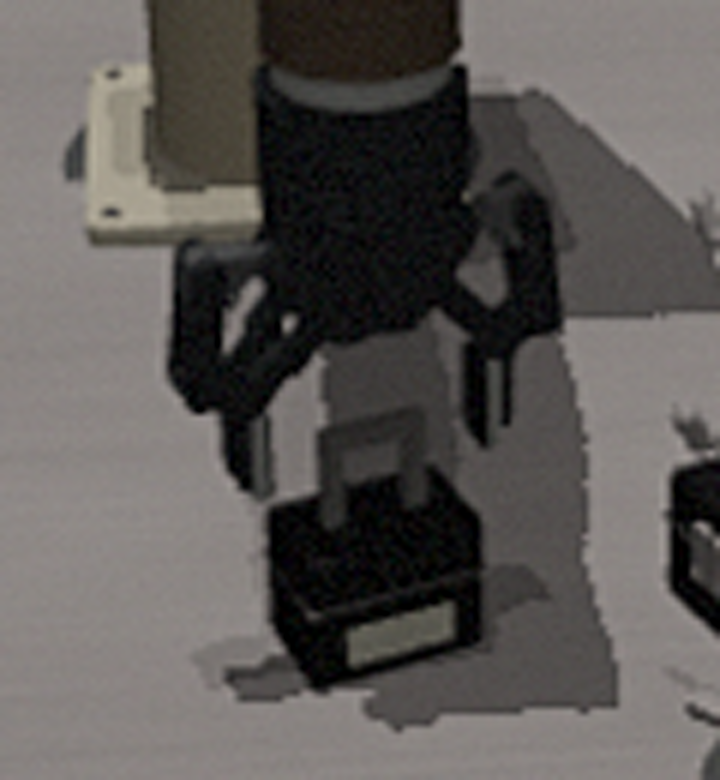

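The fingers straddle L's loop symmetrically, midpoint 372 for both. Close and lift.

```bash
python3 -m handwheel '[{"dx":0.05,"dy":0,"dz":0.08,"ax":0,"ay":0,"az":0},{"dx":0,"dy":0,"dz":0,"ax":0,"ay":0,"az":0}]'; python3 g.py 0.433 0.021 0.085 108.5;python3 -m handwheel '[{"dx":0,"dy":0,"dz":0,"ax":0,"ay":0,"az":0},{"dx":0,"dy":0,"dz":0,"ax":0,"ay":0,"az":0},{"dx":0,"dy":0,"dz":0,"ax":0,"ay":0,"az":0},{"dx":0,"dy":0,"dz":0,"ax":0,"ay":0,"az":0},{"dx":0,"dy":0,"dz":0,"ax":0,"ay":0,"az":0},{"dx":0,"dy":0,"dz":0,"ax":0,"ay":0,"az":0},{"dx":0,"dy":0,"dz":0,"ax":0,"ay":0,"az":0}]' -1; python3 g.py 0.433 0.021 0.085 108.5; python3 -m handwheel '[{"dx":0,"dy":0,"dz":-0.3,"ax":0,"ay":0,"az":0},{"dx":0,"dy":0,"dz":-0.7,"ax":0,"ay":0,"az":0},{"dx":0,"dy":0,"dz":-1,"ax":0,"ay":0,"az":0},{"dx":0,"dy":0,"dz":-1,"ax":0,"ay":0,"az":0},{"dx":0,"dy":0,"dz":-1,"ax":0,"ay":0,"az":0},{"dx":0,"dy":0,"dz":-0.7,"ax":0,"ay":0,"az":0},{"dx":0,"dy":0,"dz":-0.4,"ax":0,"ay":0,"az":0},{"dx":0,"dy":0,"dz":0,"ax":0,"ay":0,"az":0},{"dx":0,"dy":0,"dz":0,"ax":0,"ay":0,"az":0}]'; python3 g.py 0.508 -0.2195 0.214 49.6
```

```text
clock: 63.2
eef_pos: [0.4325, 0.0207, 0.0846]
tool_rot: [-0.161, 0.987, -0.0, -0.0]
ft_force: [-0.7, -0.3, 0.0]
grip_width: 0.0853
t 63.2 pos [0.4325 0.0207 0.0846] yaw 108.49 tilt [-0. -0. -1.] j [ 0.05  0.26 -0.44  0.87 -0.   -0.27] F [-0.73 -0.33  0.  ] w 0.0853
units dx dy dz [-0.02  0.   -0.01]
az units -0.0  deg -0.01 after-turn dx,dy: [-0.02  0.   -0.01]
clock: 63.9
eef_pos: [0.4327, 0.021, 0.0848]
tool_rot: [-0.161, 0.987, 0.0, 0.0]
ft_force: [-1.3, 1.7, 4.9]
grip_width: 0.0406
t 63.9 pos [0.4327 0.021  0.0848] yaw 108.5 tilt [ 0.  0. -1.] j [ 0.05  0.26 -0.44  0.87  0.   -0.27] F [-1.26  1.68  4.91] w 0.0406
units dx dy dz [-0.01 -0.   -0.01]
az units -0.0  deg -0.0 after-turn dx,dy: [-0.01 -0.   -0.01]
clock: 64.8
eef_pos: [0.4321, 0.0207, 0.2112]
tool_rot: [-0.161, 0.987, -0.0, -0.001]
ft_force: [0.6, -0.2, -2.4]
grip_width: 0.0407
t 64.8 pos [0.4321 0.0207 0.2112] yaw 108.49 tilt [-0.001 -0.    -1.   ] j [ 0.05  0.13 -0.23  1.21 -0.   -0.27] F [ 0.59 -0.21 -2.38] w 0.0407
units dx dy dz [  0.17 -10.07  -0.11]
az units 6.85  deg 58.89 after-turn dx,dy: [-8.54 -5.35 -0.11]
```

```bash
python3 -m handwheel '[{"dx":0,"dy":0,"dz":-0.11,"ax":0,"ay":0,"az":0.65},{"dx":0,"dy":0,"dz":0,"ax":0,"ay":0,"az":1},{"dx":0,"dy":0,"dz":0,"ax":0,"ay":0,"az":1},{"dx":0,"dy":0,"dz":0,"ax":0,"ay":0,"az":1},{"dx":0,"dy":0,"dz":0,"ax":0,"ay":0,"az":1},{"dx":0,"dy":0,"dz":0,"ax":0,"ay":0,"az":1},{"dx":0,"dy":0,"dz":0,"ax":0,"ay":0,"az":0.8},{"dx":0,"dy":0,"dz":0,"ax":0,"ay":0,"az":0.4},{"dx":0,"dy":0,"dz":0,"ax":0,"ay":0,"az":0}]';python3 -m handwheel '[{"dx":-0.5,"dy":-0.4,"dz":0,"ax":0,"ay":0,"az":0},{"dx":-0.8,"dy":-0.6,"dz":0,"ax":0,"ay":0,"az":0},{"dx":-1,"dy":-0.7,"dz":0,"ax":0,"ay":0,"az":0},{"dx":-1,"dy":-0.7,"dz":0,"ax":0,"ay":0,"az":0},{"dx":-1,"dy":-0.7,"dz":0,"ax":0,"ay":0,"az":0},{"dx":-1,"dy":-0.7,"dz":0,"ax":0,"ay":0,"az":0},{"dx":-1,"dy":-0.7,"dz":0,"ax":0,"ay":0,"az":0},{"dx":-1,"dy":-0.5,"dz":0,"ax":0,"ay":0,"az":0},{"dx":-0.8,"dy":-0.3,"dz":0,"ax":0,"ay":0,"az":0},{"dx":-0.4,"dy":-0.05,"dz":0,"ax":0,"ay":0,"az":0},{"dx":0,"dy":0,"dz":0,"ax":0,"ay":0,"az":0},{"dx":0,"dy":0,"dz":0,"ax":0,"ay":0,"az":0}]'; python3 g.py 0.568 -0.270 0.214 49.6;  python3 - <<'E'
from h import *
cs=cam("scene"); crop(cs,80,100,280,280,4,"pics/s32.png")
E
```

```text
clock: 65.7
eef_pos: [0.4317, 0.0207, 0.2133]
tool_rot: [0.345, 0.939, -0.001, -0.001]
ft_force: [-0.2, 0.3, -2.6]
grip_width: 0.0411
clock: 66.9
eef_pos: [0.5073, -0.2179, 0.214]
tool_rot: [0.345, 0.939, 0.0, -0.001]
ft_force: [-0.2, 0.6, -1.9]
grip_width: 0.0412
t 66.9 pos [ 0.5073 -0.2179  0.214 ] yaw 49.67 tilt [-0.002  0.001 -1.   ] j [-0.41  0.36  0.08  1.29  0.    0.3 ] F [-0.16  0.61 -1.9 ] w 0.0412
units dx dy dz [-3.2  -0.02 -0.01]
az units 0.01  deg 0.07 after-turn dx,dy: [-3.2  -0.01 -0.01]
```

View pics/s32.png

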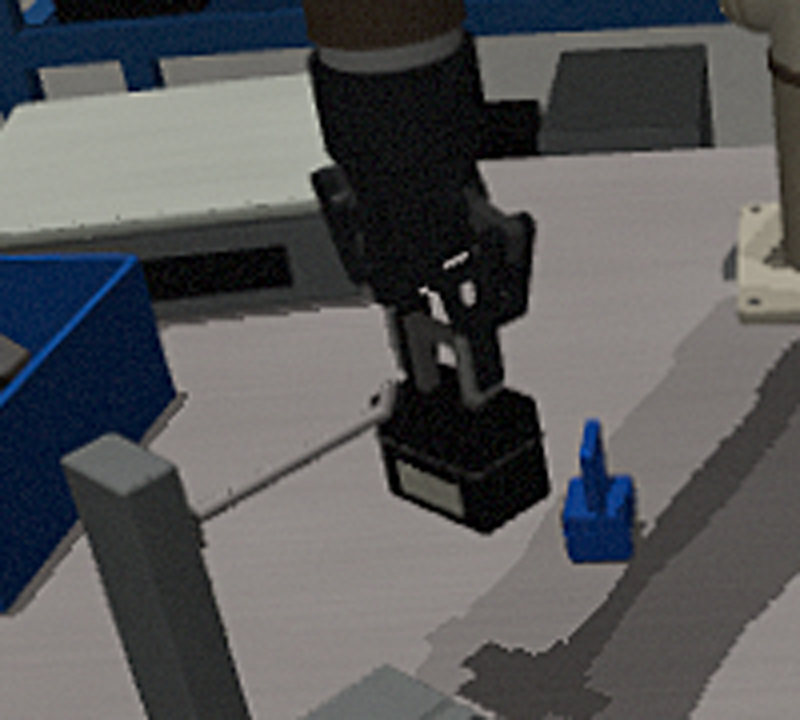

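```bash
python3 -m handwheel '[{"dx":-0.4,"dy":0,"dz":0,"ax":0,"ay":0,"az":0},{"dx":-0.4,"dy":0,"dz":0,"ax":0,"ay":0,"az":0},{"dx":-0.4,"dy":0,"dz":0,"ax":0,"ay":0,"az":0},{"dx":-0.4,"dy":0,"dz":0,"ax":0,"ay":0,"az":0},{"dx":-0.4,"dy":0,"dz":0,"ax":0,"ay":0,"az":0}]'; python3 -m handwheel '[{"dx":-0.4,"dy":0,"dz":0,"ax":0,"ay":0,"az":0},{"dx":-0.4,"dy":0,"dz":0,"ax":0,"ay":0,"az":0},{"dx":-0.35,"dy":0,"dz":0,"ax":0,"ay":0,"az":0},{"dx":0,"dy":0,"dz":0,"ax":0,"ay":0,"az":0},{"dx":0,"dy":0,"dz":0.3,"ax":0,"ay":0,"az":0},{"dx":0,"dy":0,"dz":0.3,"ax":0,"ay":0,"az":0},{"dx":0,"dy":0,"dz":0.2,"ax":0,"ay":0,"az":0},{"dx":0,"dy":0,"dz":0.2,"ax":0,"ay":0,"az":0},{"dx":0,"dy":0,"dz":0.2,"ax":0,"ay":0,"az":0},{"dx":0,"dy":0,"dz":0.2,"ax":0,"ay":0,"az":0},{"dx":0,"dy":0,"dz":0,"ax":0,"ay":0,"az":0},{"dx":0,"dy":0,"dz":0,"ax":0,"ay":0,"az":0}]'; python3 g.py 0.568 -0.270 0.176 49.6;  python3 - <<'E'
from h import *
cs=cam("scene"); crop(cs,100,130,240,250,5,"pics/s33.png")
E
```

```text
clock: 67.45
eef_pos: [0.5468, -0.2518, 0.2147]
tool_rot: [0.345, 0.939, -0.0, 0.0]
ft_force: [0.0, -0.7, -3.0]
grip_width: 0.041
clock: 68.65
eef_pos: [0.5678, -0.2697, 0.1799]
tool_rot: [0.345, 0.939, 0.0, -0.0]
ft_force: [-1.7, 0.5, -0.2]
grip_width: 0.0409
t 68.65 pos [ 0.5678 -0.2697  0.1799] yaw 49.62 tilt [-0.  0. -1.] j [-0.44  0.53  0.25  1.29  0.    0.26] F [-1.74  0.54 -0.21] w 0.0409
units dx dy dz [-0.02 -0.    0.16]
az units 0.0  deg 0.02 after-turn dx,dy: [-0.02 -0.    0.16]
```

View pics/s33.png

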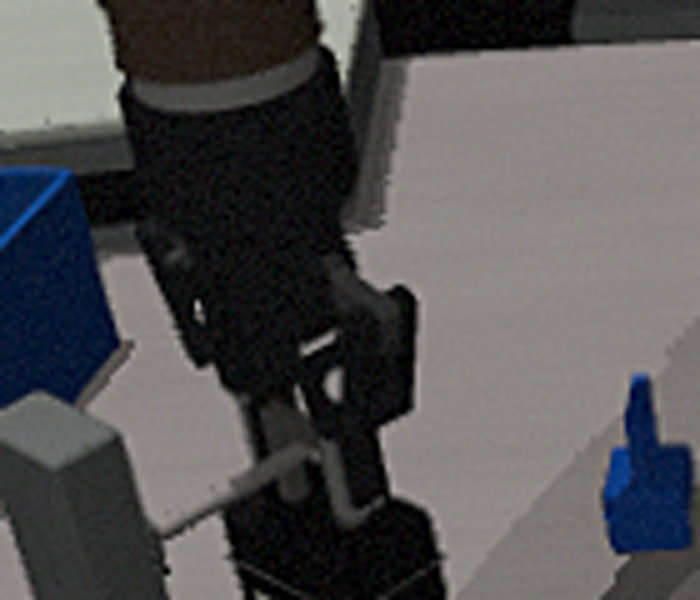

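```bash
python3 -m handwheel '[{"dx":0,"dy":0,"dz":0.12,"ax":0,"ay":0,"az":0},{"dx":0,"dy":0,"dz":0,"ax":0,"ay":0,"az":0},{"dx":0,"dy":0,"dz":0,"ax":0,"ay":0,"az":0}]'; python3 -m handwheel '[{"dx":0,"dy":0,"dz":0,"ax":0,"ay":0,"az":0},{"dx":0,"dy":0,"dz":0,"ax":0,"ay":0,"az":0},{"dx":0,"dy":0,"dz":0,"ax":0,"ay":0,"az":0},{"dx":0,"dy":0,"dz":0,"ax":0,"ay":0,"az":0},{"dx":0,"dy":0,"dz":0,"ax":0,"ay":0,"az":0},{"dx":0,"dy":0,"dz":0,"ax":0,"ay":0,"az":0},{"dx":0,"dy":0,"dz":-0.4,"ax":0,"ay":0,"az":0},{"dx":0,"dy":0,"dz":-0.8,"ax":0,"ay":0,"az":0},{"dx":0,"dy":0,"dz":-1,"ax":0,"ay":0,"az":0},{"dx":0,"dy":0,"dz":-1,"ax":0,"ay":0,"az":0},{"dx":0,"dy":0,"dz":0,"ax":0,"ay":0,"az":0},{"dx":0,"dy":0,"dz":0,"ax":0,"ay":0,"az":0}]' 1;python3 g.py 0.568 -0.271 0.18 49.6; python3 - <<'E'
from h import *
cs=cam("scene"); crop(cs,80,130,240,290,5,"pics/s34.png")
E
python3 -m handwheel '[{"dx":0,"dy":0,"dz":0,"ax":0,"ay":0,"az":0},{"dx":0,"dy":0,"dz":0,"ax":0,"ay":0,"az":0},{"dx":0,"dy":0,"dz":0,"ax":0,"ay":0,"az":0},{"dx":0,"dy":0,"dz":0,"ax":0,"ay":0,"az":0},{"dx":0,"dy":0,"dz":0,"ax":0,"ay":0,"az":0},{"dx":0,"dy":0,"dz":0,"ax":0,"ay":0,"az":0},{"dx":0,"dy":0,"dz":0,"ax":0,"ay":0,"az":0},{"dx":0,"dy":0,"dz":0,"ax":0,"ay":0,"az":0},{"dx":0,"dy":0,"dz":0,"ax":0,"ay":0,"az":0},{"dx":0,"dy":0,"dz":0,"ax":0,"ay":0,"az":0}]'; python3 - <<'E'
from h import *
cs=cam("scene"); crop(cs,80,130,240,290,5,"pics/s35.png"); c=cam("top");  crop(c,170,160,350,320,4,"pics/t18.png"); a=cv2.imread("pics/s34.png");b=cv2.imread("pics/s35.png"); print(cv2.absdiff(a,b)[330:700].mean())
E
```

```text
clock: 69.0
eef_pos: [0.5682, -0.2699, 0.177]
tool_rot: [0.345, 0.939, -0.0, 0.0]
ft_force: [-0.1, 0.0, 0.0]
grip_width: 0.0408
clock: 70.2
eef_pos: [0.5683, -0.27, 0.2579]
tool_rot: [0.345, 0.939, -0.0, 0.001]
ft_force: [0.6, -0.3, -0.0]
grip_width: 0.0855
t 70.2 pos [ 0.5683 -0.27    0.2579] yaw 49.62 tilt [ 0.002 -0.001 -1.   ] j [-0.44  0.5   0.41  1.47  0.    0.26] F [ 0.59 -0.29 -0.01] w 0.0855
units dx dy dz [-0.01 -0.04  3.12]
az units 0.0  deg 0.02 after-turn dx,dy: [-0.01 -0.04  3.12]
clock: 71.25
eef_pos: [0.5679, -0.2698, 0.2568]
tool_rot: [0.345, 0.939, -0.0, 0.0]
ft_force: [0.9, 0.3, -0.7]
grip_width: 0.0856
2.1514155405405404
```

View pics/s35.png

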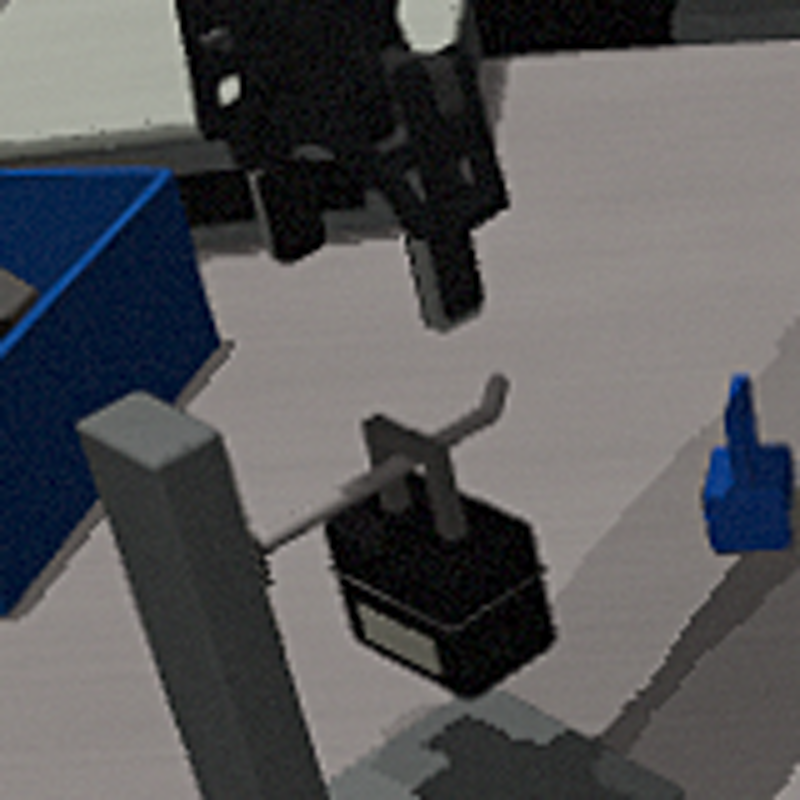

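View pics/t18.png

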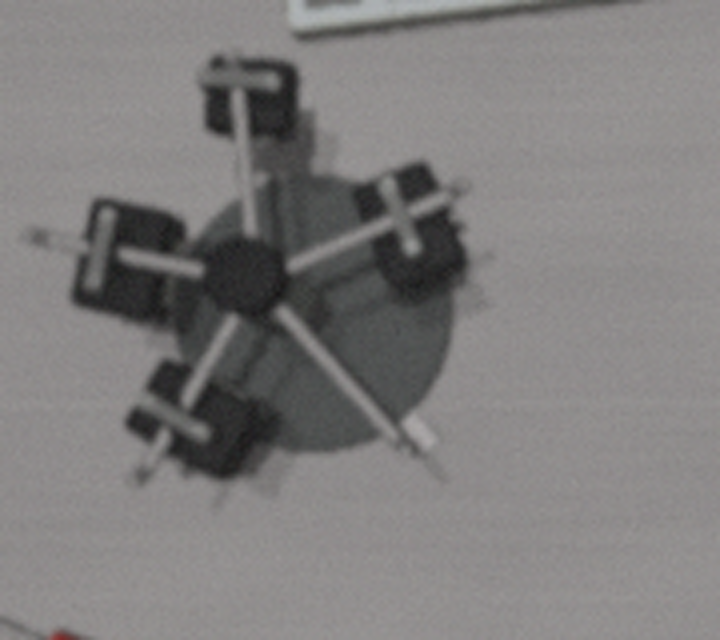

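L is at rest on the hook (mean view difference 2 grey levels, which is noise). The tree is static: S near its branch end, M mid-branch, branch0 at the front and free. Regrasp L.

```bash
python3 -m handwheel '[{"dx":0,"dy":0,"dz":0.8,"ax":0,"ay":0,"az":0},{"dx":0,"dy":0,"dz":0.8,"ax":0,"ay":0,"az":0},{"dx":0,"dy":0,"dz":0.8,"ax":0,"ay":0,"az":0},{"dx":0,"dy":0,"dz":0.6,"ax":0,"ay":0,"az":0},{"dx":0,"dy":0,"dz":0.25,"ax":0,"ay":0,"az":0},{"dx":0,"dy":0,"dz":0,"ax":0,"ay":0,"az":0},{"dx":0,"dy":0,"dz":0,"ax":0,"ay":0,"az":0}]'; python3 g.py 0.5685 -0.2689 0.176 49.6; python3 -m handwheel '[{"dx":0,"dy":0,"dz":0,"ax":0,"ay":0,"az":0},{"dx":0,"dy":0,"dz":0,"ax":0,"ay":0,"az":0},{"dx":0,"dy":0,"dz":0,"ax":0,"ay":0,"az":0},{"dx":0,"dy":0,"dz":0,"ax":0,"ay":0,"az":0},{"dx":0,"dy":0,"dz":0,"ax":0,"ay":0,"az":0},{"dx":0,"dy":0,"dz":0,"ax":0,"ay":0,"az":0},{"dx":0,"dy":0,"dz":0,"ax":0,"ay":0,"az":0}]' -1; python3 g.py 0.568 -0.271 0.214 49.6
```

```text
clock: 72.05
eef_pos: [0.5683, -0.27, 0.1764]
tool_rot: [0.345, 0.939, -0.0, 0.001]
ft_force: [0.4, -0.9, 0.0]
grip_width: 0.0854
t 72.05 pos [ 0.5683 -0.27    0.1764] yaw 49.62 tilt [ 0.001 -0.001 -1.   ] j [-0.44  0.53  0.25  1.28  0.    0.26] F [ 0.44 -0.91  0.01] w 0.0854
units dx dy dz [0.02 0.04 0.02]
az units 0.0  deg 0.02 after-turn dx,dy: [0.02 0.04 0.02]
clock: 72.75
eef_pos: [0.5681, -0.2699, 0.1757]
tool_rot: [0.345, 0.939, -0.0, 0.0]
ft_force: [1.1, 1.0, 0.6]
grip_width: 0.0408
t 72.75 pos [ 0.5681 -0.2699  0.1757] yaw 49.62 tilt [ 0.001 -0.    -1.   ] j [-0.44  0.53  0.25  1.28  0.    0.26] F [1.07 1.05 0.63] w 0.0408
units dx dy dz [-0.03 -0.04 -1.53]
az units 0.0  deg 0.02 after-turn dx,dy: [-0.03 -0.04 -1.53]
```

```bash
python3 -m handwheel '[{"dx":0,"dy":0,"dz":-0.3,"ax":0,"ay":0,"az":0},{"dx":0,"dy":0,"dz":-0.4,"ax":0,"ay":0,"az":0},{"dx":0,"dy":0,"dz":-0.4,"ax":0,"ay":0,"az":0},{"dx":0,"dy":0,"dz":-0.3,"ax":0,"ay":0,"az":0},{"dx":0,"dy":0,"dz":-0.15,"ax":0,"ay":0,"az":0},{"dx":0,"dy":0,"dz":0,"ax":0,"ay":0,"az":0},{"dx":0,"dy":0,"dz":0,"ax":0,"ay":0,"az":0}]'; python3 g.py 0.48 -0.195 0.2145;  python3 - <<'E'
from h import *
cs=cam("scene"); crop(cs,100,130,220,230,6,"pics/s36.png")
E
```

```text
clock: 73.45
eef_pos: [0.5677, -0.2697, 0.214]
tool_rot: [0.345, 0.939, 0.0, -0.0]
ft_force: [-0.6, -0.2, -2.6]
grip_width: 0.0413
t 73.45 pos [ 0.5677 -0.2697  0.214 ] yaw 49.62 tilt [-0.001  0.    -1.   ] j [-0.44  0.52  0.32  1.37 -0.    0.26] F [-0.59 -0.22 -2.58] w 0.0413
units dx dy dz [ 4.61  0.   -0.02]
```

View pics/s36.png

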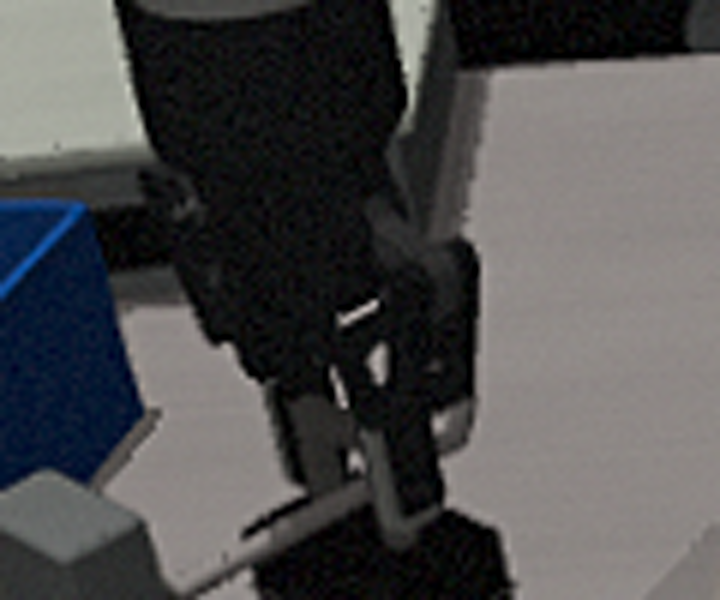

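L is lifted clear. Back out and yaw.

```bash
python3 -m handwheel '[{"dx":0.4,"dy":0,"dz":0,"ax":0,"ay":0,"az":0},{"dx":0.5,"dy":0,"dz":0,"ax":0,"ay":0,"az":0},{"dx":0.5,"dy":0,"dz":0,"ax":0,"ay":0,"az":0},{"dx":0.5,"dy":0,"dz":0,"ax":0,"ay":0,"az":0},{"dx":0.6,"dy":0,"dz":0,"ax":0,"ay":0,"az":0},{"dx":0.8,"dy":0,"dz":0,"ax":0,"ay":0,"az":0},{"dx":0.8,"dy":0,"dz":0,"ax":0,"ay":0,"az":0},{"dx":0.5,"dy":0,"dz":0,"ax":0,"ay":0,"az":0},{"dx":0.5,"dy":0,"dz":0,"ax":0,"ay":0,"az":0},{"dx":0.5,"dy":0,"dz":0,"ax":0,"ay":0,"az":0},{"dx":0.4,"dy":0,"dz":0,"ax":0,"ay":0,"az":0},{"dx":0,"dy":0,"dz":0,"ax":0,"ay":0,"az":0}]'; python3 -m handwheel '[{"dx":0,"dy":0,"dz":0,"ax":0,"ay":0,"az":-0.7},{"dx":0,"dy":0,"dz":0,"ax":0,"ay":0,"az":-1},{"dx":0,"dy":0,"dz":0,"ax":0,"ay":0,"az":-1},{"dx":0,"dy":0,"dz":0,"ax":0,"ay":0,"az":-1},{"dx":0,"dy":0,"dz":0,"ax":0,"ay":0,"az":-1},{"dx":0,"dy":0,"dz":0,"ax":0,"ay":0,"az":-1},{"dx":0,"dy":0,"dz":0,"ax":0,"ay":0,"az":-1},{"dx":0,"dy":0,"dz":0,"ax":0,"ay":0,"az":-1},{"dx":0,"dy":0,"dz":0,"ax":0,"ay":0,"az":-1},{"dx":0,"dy":0,"dz":0,"ax":0,"ay":0,"az":-0.7},{"dx":0,"dy":0,"dz":0,"ax":0,"ay":0,"az":0}]'; python3 g.py 0.456 0.111 0.2145 130.5
```

```text
clock: 74.7
eef_pos: [0.4525, -0.1718, 0.2141]
tool_rot: [0.345, 0.939, 0.0, -0.001]
ft_force: [0.1, -0.1, -2.3]
grip_width: 0.041
clock: 75.8
eef_pos: [0.4541, -0.173, 0.2142]
tool_rot: [-0.345, 0.939, -0.0, 0.0]
ft_force: [0.4, -0.0, -3.4]
grip_width: 0.041
t 75.8 pos [ 0.4541 -0.173   0.2142] yaw 130.38 tilt [ 0. -0. -1.] j [-0.36  0.23 -0.1   1.24 -0.   -1.07] F [ 0.37 -0.04 -3.35] w 0.041
units dx dy dz [-7.42  8.6  -0.02]
az units -0.01  deg -0.12 after-turn dx,dy: [-7.44  8.59 -0.02]
```

```bash
python3 -m handwheel '[{"dx":-0.5,"dy":0.55,"dz":0,"ax":0,"ay":0,"az":0},{"dx":-0.8,"dy":0.9,"dz":0,"ax":0,"ay":0,"az":0},{"dx":-0.85,"dy":1,"dz":0,"ax":0,"ay":0,"az":0},{"dx":-0.85,"dy":1,"dz":0,"ax":0,"ay":0,"az":0},{"dx":-0.85,"dy":1,"dz":0,"ax":0,"ay":0,"az":0},{"dx":-0.85,"dy":1,"dz":0,"ax":0,"ay":0,"az":0},{"dx":-0.85,"dy":1,"dz":0,"ax":0,"ay":0,"az":0},{"dx":-0.85,"dy":1,"dz":0,"ax":0,"ay":0,"az":0},{"dx":-0.65,"dy":0.75,"dz":0,"ax":0,"ay":0,"az":0},{"dx":-0.3,"dy":0.35,"dz":0,"ax":0,"ay":0,"az":0},{"dx":0,"dy":0,"dz":0,"ax":0,"ay":0,"az":0},{"dx":0,"dy":0,"dz":0,"ax":0,"ay":0,"az":0}]'; python3 g.py 0.5095 0.158 0.2145 130.5;python3 - <<'E'
from h import *
cs=cam("scene"); crop(cs,320,100,480,240,5,"pics/s37.png")
E
```

```text
clock: 77.0
eef_pos: [0.455, 0.1087, 0.2142]
tool_rot: [-0.345, 0.939, -0.0, -0.0]
ft_force: [-0.4, -0.3, -3.0]
grip_width: 0.0409
t 77.0 pos [0.455  0.1087 0.2142] yaw 130.35 tilt [-0.    -0.001 -1.   ] j [ 0.23  0.2  -0.15  1.23 -0.   -0.47] F [-0.38 -0.26 -3.05] w 0.0409
units dx dy dz [-2.94  0.09 -0.02]
az units -0.02  deg -0.15 after-turn dx,dy: [-2.94  0.09 -0.02]
```

View pics/s37.png

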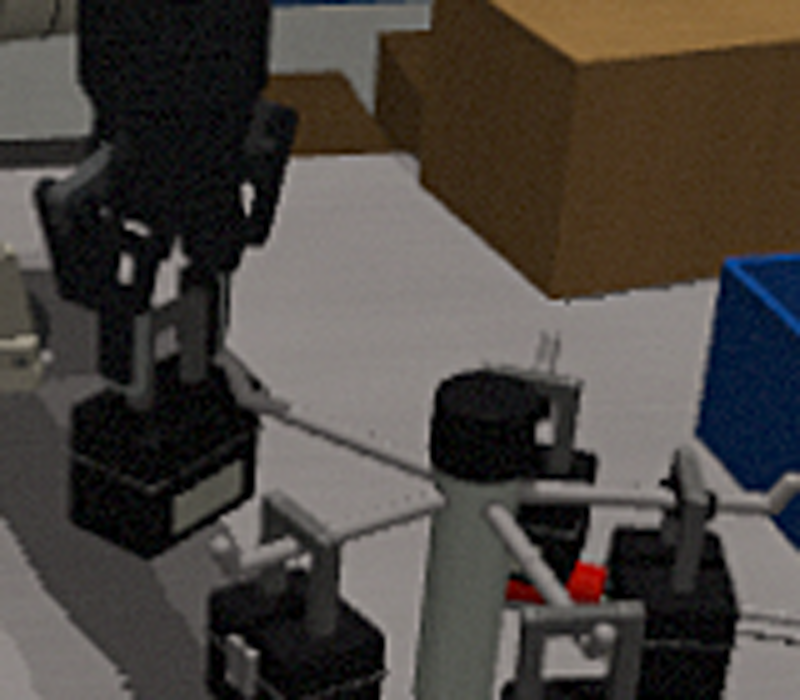

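```bash
python3 -m handwheel '[{"dx":-0.4,"dy":0.09,"dz":0,"ax":0,"ay":0,"az":0},{"dx":-0.4,"dy":0,"dz":0,"ax":0,"ay":0,"az":0},{"dx":-0.4,"dy":0,"dz":0,"ax":0,"ay":0,"az":0},{"dx":-0.3,"dy":0,"dz":0,"ax":0,"ay":0,"az":0},{"dx":0,"dy":0,"dz":0,"ax":0,"ay":0,"az":0}]'; python3 g.py 0.5095 0.158 0.2145 130.5;python3 - <<'E'
from h import *
cs=cam("scene"); crop(cs,330,120,430,220,7,"pics/s38.png")
E
```

```text
clock: 77.55
eef_pos: [0.4832, 0.136, 0.2141]
tool_rot: [-0.346, 0.938, 0.0, 0.0]
ft_force: [-0.1, 0.5, -3.2]
grip_width: 0.0412
t 77.55 pos [0.4832 0.136  0.2141] yaw 130.44 tilt [ 0.  0. -1.] j [ 0.27  0.26 -0.06  1.25  0.   -0.43] F [-0.1   0.54 -3.15] w 0.0412
units dx dy dz [-1.37 -0.01 -0.01]
az units -0.01  deg -0.06 after-turn dx,dy: [-1.37 -0.01 -0.01]
```

View pics/s38.png

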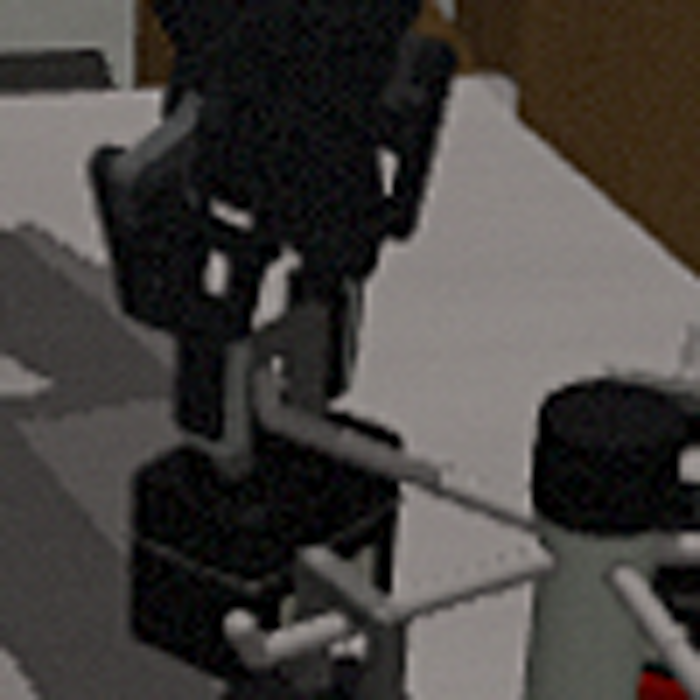

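The tip (263,385) is in the window, slightly nearer the left leg. I'll shift 2 mm that way, finish the insertion and lower.

```bash
python3 -m handwheel '[{"dx":0,"dy":-0.08,"dz":0,"ax":0,"ay":0,"az":0},{"dx":-0.4,"dy":0,"dz":0,"ax":0,"ay":0,"az":0},{"dx":-0.4,"dy":0,"dz":0,"ax":0,"ay":0,"az":0},{"dx":-0.4,"dy":0,"dz":0,"ax":0,"ay":0,"az":0},{"dx":-0.15,"dy":0,"dz":0,"ax":0,"ay":0,"az":0},{"dx":0,"dy":0,"dz":0.2,"ax":0,"ay":0,"az":0},{"dx":0,"dy":0,"dz":0.2,"ax":0,"ay":0,"az":0},{"dx":0,"dy":0,"dz":0.1,"ax":0,"ay":0,"az":0},{"dx":0,"dy":0,"dz":0,"ax":0,"ay":0,"az":0},{"dx":0,"dy":0,"dz":0,"ax":0,"ay":0,"az":0}]'; python3 -m handwheel '[{"dx":0,"dy":0,"dz":0.06,"ax":0,"ay":0,"az":0},{"dx":0,"dy":0,"dz":0,"ax":0,"ay":0,"az":0},{"dx":0,"dy":0,"dz":0,"ax":0,"ay":0,"az":0}]'
```

```text
clock: 78.6
eef_pos: [0.5089, 0.1554, 0.2018]
tool_rot: [-0.345, 0.939, -0.0, -0.0]
ft_force: [0.3, 0.1, -2.5]
grip_width: 0.0409
clock: 78.9
eef_pos: [0.5091, 0.1556, 0.2004]
tool_rot: [-0.345, 0.938, -0.0, 0.0]
ft_force: [-0.6, 0.2, -2.4]
grip_width: 0.0414
```

```bash
python3 -m handwheel '[{"dx":0,"dy":0,"dz":0.05,"ax":0,"ay":0,"az":0},{"dx":0,"dy":0,"dz":0,"ax":0,"ay":0,"az":0},{"dx":0,"dy":0,"dz":0,"ax":0,"ay":0,"az":0}]';  python3 g.py 0.5095 0.158 0.1985 130.5
```

```text
clock: 79.2
eef_pos: [0.509, 0.1556, 0.199]
tool_rot: [-0.345, 0.938, 0.0, -0.0]
ft_force: [-0.3, 0.2, -1.8]
grip_width: 0.0411
t 79.2 pos [0.509  0.1556 0.199 ] yaw 130.4 tilt [-0. -0. -1.] j [ 0.3   0.33 -0.01  1.23  0.   -0.41] F [-0.33  0.24 -1.79] w 0.0411
units dx dy dz [-0.08  0.06  0.02]
az units -0.01  deg -0.1 after-turn dx,dy: [-0.08  0.06  0.02]
```

```bash
python3 -m handwheel '[{"dx":0,"dy":0,"dz":0.04,"ax":0,"ay":0,"az":0},{"dx":0,"dy":0,"dz":0,"ax":0,"ay":0,"az":0},{"dx":0,"dy":0,"dz":0,"ax":0,"ay":0,"az":0}]';  python3 g.py 0.5095 0.158 0.1985 130.5; python3 - <<'E'
from h import *
cs=cam("scene"); crop(cs,340,120,440,220,7,"pics/s39.png")
E
```

```text
clock: 79.5
eef_pos: [0.5092, 0.1557, 0.1984]
tool_rot: [-0.345, 0.938, -0.0, 0.0]
ft_force: [-0.5, 0.1, 0.0]
grip_width: 0.0407
t 79.5 pos [0.5092 0.1557 0.1984] yaw 130.4 tilt [ 0.001  0.    -1.   ] j [ 0.3   0.33 -0.01  1.23 -0.   -0.41] F [-0.53  0.12  0.04] w 0.0407
units dx dy dz [-0.07  0.06 -0.  ]
az units -0.01  deg -0.1 after-turn dx,dy: [-0.07  0.06 -0.  ]
```

View pics/s39.png

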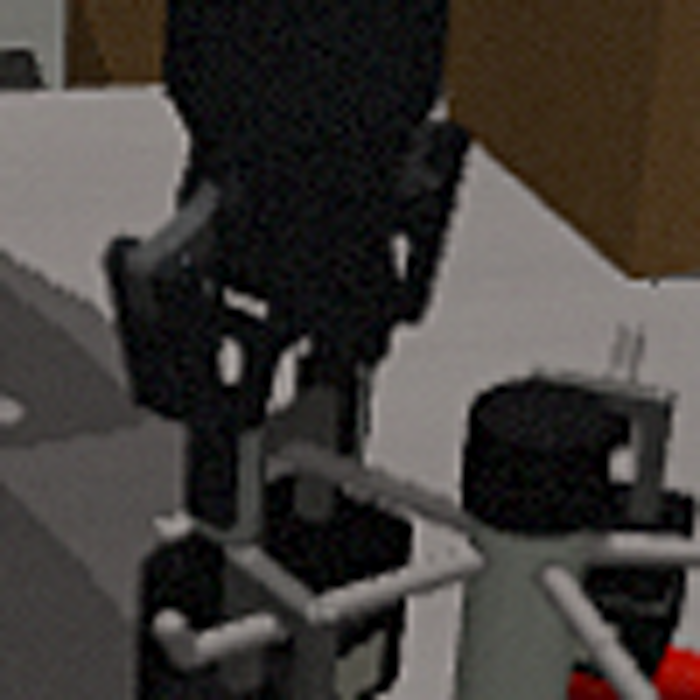

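The weight is on the branch (wrist force about 0). Release and rise.

```bash
python3 -m handwheel '[{"dx":0,"dy":0,"dz":0.02,"ax":0,"ay":0,"az":0},{"dx":0,"dy":0,"dz":0,"ax":0,"ay":0,"az":0},{"dx":0,"dy":0,"dz":0,"ax":0,"ay":0,"az":0}]'; python3 -m handwheel '[{"dx":0,"dy":0,"dz":0,"ax":0,"ay":0,"az":0},{"dx":0,"dy":0,"dz":0,"ax":0,"ay":0,"az":0},{"dx":0,"dy":0,"dz":0,"ax":0,"ay":0,"az":0},{"dx":0,"dy":0,"dz":0,"ax":0,"ay":0,"az":0},{"dx":0,"dy":0,"dz":0,"ax":0,"ay":0,"az":0},{"dx":0,"dy":0,"dz":0,"ax":0,"ay":0,"az":0},{"dx":0,"dy":0,"dz":-0.4,"ax":0,"ay":0,"az":0},{"dx":0,"dy":0,"dz":-0.8,"ax":0,"ay":0,"az":0},{"dx":0,"dy":0,"dz":-1,"ax":0,"ay":0,"az":0},{"dx":0,"dy":0,"dz":-1,"ax":0,"ay":0,"az":0},{"dx":0,"dy":0,"dz":-0.6,"ax":0,"ay":0,"az":0},{"dx":0,"dy":0,"dz":0,"ax":0,"ay":0,"az":0}]' 1; python3 g.py 0.4 -0.05 0.3; python3 - <<'E'
from h import *
cs=cam("scene"); crop(cs,330,120,490,280,5,"pics/s40.png")
E
```

```text
clock: 79.85
eef_pos: [0.5093, 0.1557, 0.1983]
tool_rot: [-0.345, 0.938, -0.0, 0.001]
ft_force: [-0.8, -0.8, 4.4]
grip_width: 0.0406
clock: 81.05
eef_pos: [0.5105, 0.1561, 0.296]
tool_rot: [-0.345, 0.938, -0.0, 0.003]
ft_force: [0.2, 0.5, 1.1]
grip_width: 0.0856
t 81.05 pos [0.5105 0.1561 0.296 ] yaw 130.4 tilt [ 0.006  0.002 -1.   ] j [ 0.3   0.29  0.19  1.46 -0.   -0.41] F [0.21 0.5  1.09] w 0.0856
units dx dy dz [ 8.71 -3.41 -0.2 ]
```

View pics/s40.png

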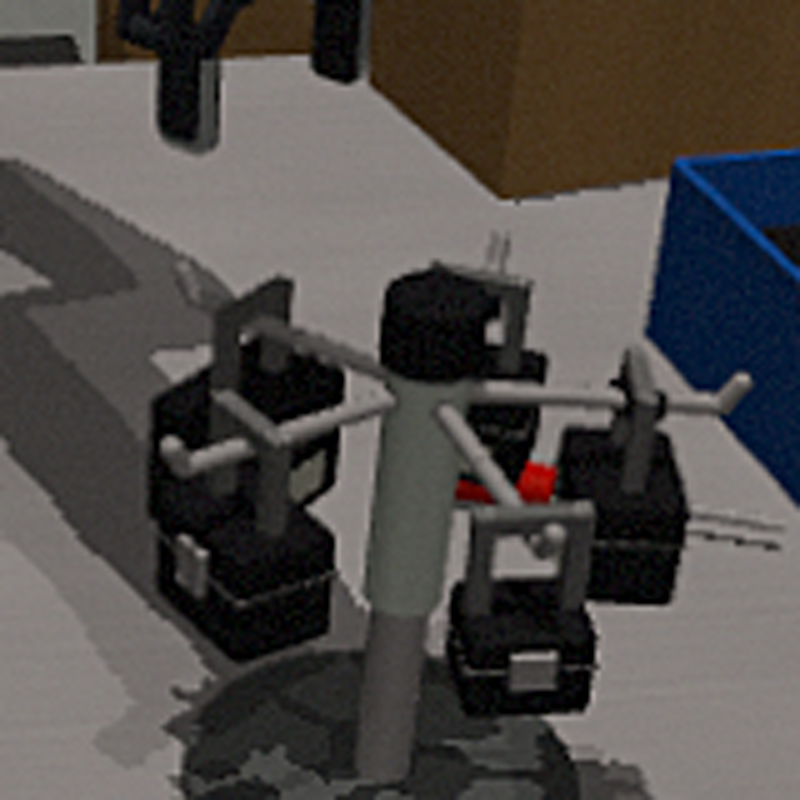

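All three hang. I'll move the arm away, wait, and compare views over time.

```bash
python3 -m handwheel '[{"dx":0.5,"dy":-0.2,"dz":-0.5,"ax":0,"ay":0,"az":0},{"dx":1,"dy":-0.4,"dz":-0.5,"ax":0,"ay":0,"az":0},{"dx":1,"dy":-0.4,"dz":0,"ax":0,"ay":0,"az":0},{"dx":1,"dy":-0.6,"dz":0,"ax":0,"ay":0,"az":0},{"dx":1,"dy":-0.8,"dz":0,"ax":0,"ay":0,"az":0},{"dx":1,"dy":-1,"dz":0,"ax":0,"ay":0,"az":0},{"dx":0.5,"dy":-1,"dz":0,"ax":0,"ay":0,"az":0},{"dx":0.5,"dy":-1,"dz":0,"ax":0,"ay":0,"az":0},{"dx":0,"dy":-1,"dz":0,"ax":0,"ay":0,"az":0},{"dx":0,"dy":-0.5,"dz":0,"ax":0,"ay":0,"az":0},{"dx":0,"dy":0,"dz":0,"ax":0,"ay":0,"az":0},{"dx":0,"dy":0,"dz":0,"ax":0,"ay":0,"az":0}]'; python3 -m handwheel '[{"dx":0,"dy":0,"dz":0,"ax":0,"ay":0,"az":0},{"dx":0,"dy":0,"dz":0,"ax":0,"ay":0,"az":0},{"dx":0,"dy":0,"dz":0,"ax":0,"ay":0,"az":0},{"dx":0,"dy":0,"dz":0,"ax":0,"ay":0,"az":0},{"dx":0,"dy":0,"dz":0,"ax":0,"ay":0,"az":0},{"dx":0,"dy":0,"dz":0,"ax":0,"ay":0,"az":0},{"dx":0,"dy":0,"dz":0,"ax":0,"ay":0,"az":0},{"dx":0,"dy":0,"dz":0,"ax":0,"ay":0,"az":0},{"dx":0,"dy":0,"dz":0,"ax":0,"ay":0,"az":0},{"dx":0,"dy":0,"dz":0,"ax":0,"ay":0,"az":0}]'; python3 - <<'E'
from h import *
def g(): return cam("scene"),cam("top")
import numpy as np
ims=[g() for i in range(5)]
for k in range(1,5):
    a=[cv2.absdiff(cv2.GaussianBlur(ims[0][j]["img"],(5,5),0),cv2.GaussianBlur(ims[k][j]["img"],(5,5),0)).max(2) for j in(0,1)]
    print(a[0][140:310,340:480].mean(),a[0][140:310,340:480].max(),a[1][160:300,170:310].mean(),a[1][160:300,170:310].max())
crop(ims[-1][0],330,140,490,310,4,"pics/s41.png"); crop(ims[-1][1],170,160,310,300,5,"pics/t19.png"); cv2.imwrite("pics/s42.png",ims[-1][0]["img"][:,:,::-1])
E
```

```text
clock: 82.3
eef_pos: [0.4964, -0.0807, 0.3172]
tool_rot: [-0.345, 0.938, 0.001, -0.001]
ft_force: [1.0, -0.1, 1.1]
grip_width: 0.0855
clock: 83.3
eef_pos: [0.4972, -0.0811, 0.3175]
tool_rot: [-0.345, 0.938, 0.0, -0.0]
ft_force: [0.4, 0.2, 0.0]
grip_width: 0.0853
0.973655462184874 7 0.9515816326530612 4
0.9734033613445379 7 0.9608163265306122 4
0.9791596638655462 6 0.9567346938775511 4
0.9802521008403361 8 0.9547448979591837 4
```

View pics/t19.png

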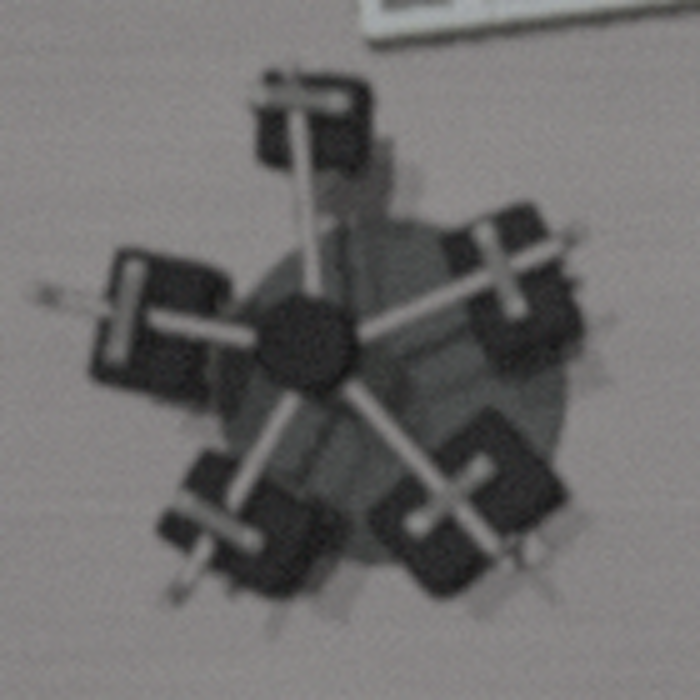

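View pics/s42.png

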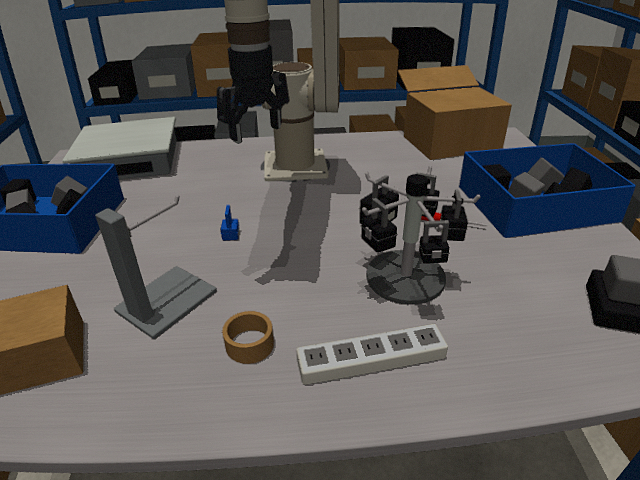

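View pics/s41.png

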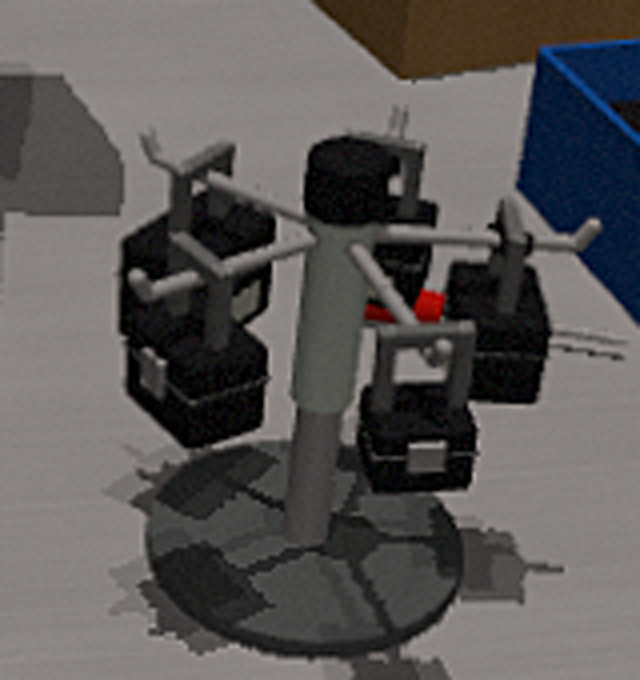

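```bash
python3 - <<'E'
from h import *
c=cam("top"); cs=cam("scene")
crop(cs,415,200,455,270,9,"pics/s43.png"); crop(c,210,165,255,205,14,"pics/t20.png")
f=lambda u,v:((u+.5)/5-.5+170,(v+.5)/5-.5+160); g=lambda u,v:((u+.5)/4-.5+330,(v+.5)/4-.5+140)
P,e=tri(c,f(303,99),cs,g(426,327)); print("S loop top",P.round(4),e.round(4),"r",np.linalg.norm(P[:2]-[.5708,.212]))
for n,t in(("S",(303,99)),("M",(502,268)),("L",(452,492))):
    p=atz(c,[f(*t)],.2125)[0]; d=p-[.5708,.212,0]; print(n,p.round(4),np.linalg.norm(d[:2]).round(4),np.degrees(np.arctan2(d[1],d[0])).round(1))
E
```

```text
S loop top [0.6742 0.2198 0.2112] 0.0038 r 0.10369693144973582
S [0.6734 0.2177 0.2125] 0.1028 3.2
M [0.6026 0.1351 0.2125] 0.0832 -67.5
L [0.511  0.155  0.2125] 0.0826 -136.4
```

View pics/s43.png

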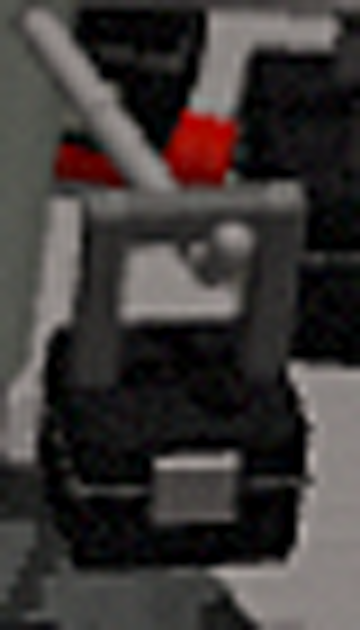

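View pics/t20.png

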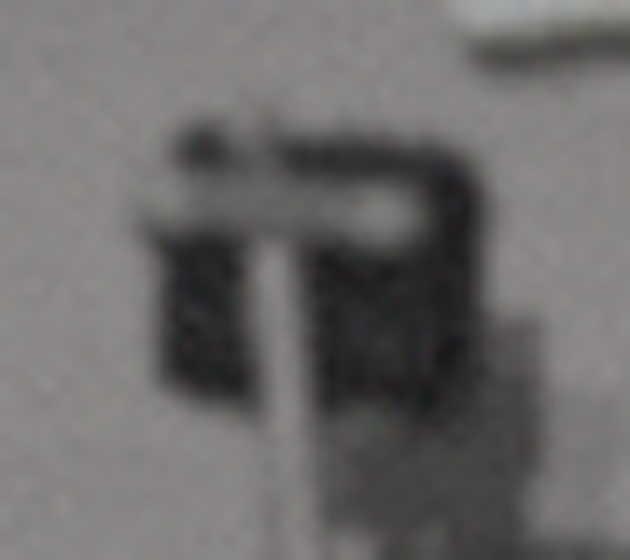

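S's loop sits at r≈103 mm, at hanging height (loop top about .212), inside the turned-up end. M is at r≈83 mm and L at r≈83 mm. All are motionless and the arm is clear, so I'm handing in.

```bash
python3 -c "
from workcell import bot
print(bot.job_done())"
```

```text
the job is handed in; nothing more can be done
None
```

I weighed all three black cases in order (small, middle, large). Each was let go on the scale hook until two views about 1 s apart matched, then hung on its own branch. Before each hanging I turned a free branch to the tongue by the knob: small on branch2, middle on branch1, large on branch0. I handed in at about 84 s, and the highest wrist force I saw was about 14 N.

- **Stillness:** the last views showed all three hanging still, with only image noise over 0.4 s, and the hand well clear. The blue case, tape, driver and strip looked undisturbed.
- **Small case off-centre:** while the robot was away, the small case shifted about 2 cm outward along its branch, apparently the announced knock. It ended about 103 mm from the axis, at hanging height and inside the turned-up end. I left it there; the middle and large cases are at about 83 mm.
- **Front angle:** the branch-to-tongue angle measured within about 1° after the first turn. I checked it only by eye after the other two. From the last top view the large case came out at about -136° against the tongue's -139°, a few degrees apart, which I put down to my pixel picks and the 2 mm sideways shift I made while hanging it.

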